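# Put the jars away behind the sash and pin it shut

### The arm

A 7-joint arm with a two-finger parallel gripper is mounted at the origin on the work surface. World frame = base frame: x ahead of the robot, y to its left, z up, the work surface at z = 0. Lengths are in m, angles in rad, forces in N, time in s.
With the tool pointing down it reaches from about 0.4 to 0.85 m from the base axis. Payload 10.4 kg.
Tool frame: the origin (TCP) lies at the centre of the arm's flange, where the gripper is bolted on; the fingertips stand 173 mm ahead of it and the grasp point (between the pads) lies 155 mm ahead of it (robot.grasp_offset is the distance from the TCP to the grasp point, in m); z points along the fingers, y is the direction in which the jaws open and shut (so a half turn about z gives the same grasp; the last joint's range is limited). The gripper opens to 85 mm and grips with 20 to 120 N. Pads are 22 mm wide; open, the fingers measure 114 mm over their backs; the gripper's body (76 mm by 85 mm) begins 54 mm behind the grasp point. The pads swing forward as they close: fully open they stand 13 mm farther back than shut.
Start: joints at [-1.265, 0.332, -0.065, 1.46, 0.022, 1.35, -0.088], TCP at [0.202, 0.592, 0.405] pointing down, gripper open.
Joint ranges: [-2.6, 2.6], [-0.5, 2.12], [-1.47, 1.34], [0.16, 2.42], [-1.27, 4.41], [0.06, 2.06], [-2.6, 2.6]. Speed limits (rad/s): [2.22, 2.22, 2.79, 2.79, 3.14, 3.14, 3.14].

### API

Orientations are given as a unit quaternion [w, x, y, z].
In Python, from cell import robot gives the robot as it stands.
- The arm moves only by the tool servo_tool, never from a script. Its argument "deltas" is a list of rows, each an object of numbers: "wx", "wy", "wz": the turn, a rotation vector about the world's x, y, z in degrees; "tx", "ty", "tz": the shift along the world's x, y, z in m; "claw": the closure, from -1 (fully open) to 1 (shut). A call has exactly 10 rows; each row is the pose to reach, as a shift and turn from the pose commanded when the call began; what a row does not reach only later rows make up. A row lasts 1/8 s, in which the tool goes at most 62.5 mm and 10.7 degrees, less where a joint would pass 70% of its speed; a pose out of reach is approached as far as the arm can. A call with a gripper value outside its range is refused whole. The fingers move at their own pace and stop on an object; "force" is the grip in N (left out, the last holds). Time passes only in rows, so rows that repeat a pose let the fingers close, or fill a call up. It gives the time, the measured TCP pose, the force and the opening at its end, in the units of the state.
- robot.state(): the state, without advancing time (a new reading comes with each control period).
- robot.snapshot(name): name is "scene" or "top" or "wrist"; returns a dict with "img" (480x640x3 uint8, red, green, blue), "fovy" (degrees; the focal length in pixels is half the picture's height over the tangent of half this angle, whatever the lens; pixels are square), "cx", "cy" (the principal point, pixels), "position" and "rotation" of the camera in the world. Camera axes: x right, y up, looking along -z (the intrinsics and any distortion apply to the point x, -y, -z); pixel columns grow to the right and rows downward; lengths in m; the calibration is good to about 2 mm. A picture is of the moment at which its call begins. There is no depth.
- robot.hand_in(): hands the job in, once; it reports no verdict.
The state is a dict: "t": time; "joint_pos": joint angles; "joint_vel": joint speeds; "effort": joint torques, N m; "eef_pos": TCP position; "ee_rot": TCP orientation; "wrist_force": force on the tool from outside, world axes, zero at the start; "moment": the same for the moment, N m; "width": finger opening in m.
Only numpy, scipy, OpenCV 4.12 (cv2) and the standard library are available. Lean on these libraries where they do the work, as an engineer would, in place of code of your own. Each camera call takes 0.05 s, during which the arm holds its last target.

### The job

Raise the sash of the low bottle cupboard all the way and stand every amber jar that is out on the bench upright inside the cupboard, clear behind the sash. Then lower the sash fully and lock it: push the lock pin home through the front bracket and the hole in the sash behind it, until its handle meets the bracket. Leave the flask, the steel cup and the tall bottle where they are.

Things in the scene. Friction and masses are not known exactly. Their poses are not given: they have to be found in the camera images.
- cupboard: Low wooden cupboard fixed to the bench, placed and turned a little differently each time. Origin: on the bench (z = 0) below the middle of the sash; x points into it, away from the robot, y along its front, z up. The sash (12 mm thick, x -6 to 6 mm) runs between two aluminium posts 400 mm tall at y = 231 and -267 mm
- bay (a point): Point on the bench inside the cupboard, 50 mm behind the middle of the sash plane. The cupboard has no floor or sill of its own, the bench runs through. Inside: 400 mm wide, cupboard x 13 to 133 mm deep, clear plastic roof with its underside 235 mm above the bench, clear back; the only way in is under the raised sash
- sash (a joint): Height of the vertical sash in m: 0 fully lowered, 0.22 fully raised. It is a clear pane in an aluminium frame, 0.4 kg, that stays where it is left (7 N of friction: about 11 N to lift, 3 N to lower); its bottom edge is 4 mm above the bench at 0
- sash_handle (a point): Middle of the sash's steel grip: an upright round bar 12 mm thick and 84 mm long (along z), its axis 48 mm in front of the sash's middle plane (-x), with a stand-off at each end; at the left-hand end (cupboard y = 190 mm), 85 mm above the bench when the sash is down, and it rises with it
- pin_hole (a point): Centre of the 13.5 mm round hole, along x, in the front of the fixed steel bracket (plate 44 mm wide, 80 mm tall, 8 mm thick; 4 mm foot reaching 30 mm forward). At cupboard x -28, y -235, z 55 mm; axes as the cupboard's. With the sash down, an equal hole through its 12 mm thick edge is in line, 22 to 34 mm behind this point; free space beyond
- pin: Lock pin, loose on the bench, 0.1 kg: black square handle 60 mm long (x), 22 mm wide and high, with a round steel rod 8 mm thick and 75 mm long standing out of its +x end along x, tip tapered. Origin at the centre of the handle; it lies flat on the handle, rod pointing roughly away from the robot
- pin_tip (a point): Tip of the pin's rod, 105 mm from the handle's centre along the pin's x
- jar0: Amber glass jar with a white lid, 52 mm in diameter, 66 mm tall, 0.18 kg, bottom-heavy. Origin at the centre of its underside, z along its axis. Two to four such jars are present
- jar1: Amber glass jar with a white lid, 52 mm in diameter, 66 mm tall, 0.18 kg, bottom-heavy. Origin at the centre of its underside, z along its axis. Two to four such jars are present
- jar2: Amber glass jar with a white lid, 52 mm in diameter, 66 mm tall, 0.18 kg, bottom-heavy. Origin at the centre of its underside, z along its axis. Two to four such jars are present
- jar3: Amber glass jar with a white lid, 52 mm in diameter, 66 mm tall, 0.18 kg, bottom-heavy. Origin at the centre of its underside, z along its axis. Two to four such jars are present
- flask: Bystander: black vacuum flask with steel cup top, 72 mm in diameter, 242 mm tall; origin at the centre of its underside
- steel_cup: Bystander: open steel cup, 72 mm across, 60 mm tall; origin at the centre of its underside
- tall_bottle: Bystander: tall green bottle with a cork-coloured cap, 76 mm in diameter, 240 mm tall; origin at the centre of its underside
Things that resemble listed ones, but are neither listed nor needed, are in the scene too. What is shaped like the jar1 but brown or yellow is not meant.

How it is judged:
On the way, in this order (a step that is already met when the one before it is completed fails the run):
1. the sash is raised (at least 0.19 m of its 0.22 m) (value of joint sash above 0.19 m), for 0.2 s.
2. every jar stands upright in the cupboard behind the sash (x of jar0 in the frame of cupboard between 0.03 and 0.13 m and y of jar0 in the frame of cupboard between -0.2 and 0.2 m and z of each of jar0, jar1, jar2, jar3 in the frame of cupboard below 0.012 m and angle between each of jar0, jar1, jar2, jar3's own z axis and vertical below 0.25 rad and x of jar1 in the frame of cupboard between 0.03 and 0.13 m and y of jar1 in the frame of cupboard between -0.2 and 0.2 m and x of jar2 in the frame of cupboard between 0.03 and 0.13 m and y of jar2 in the frame of cupboard between -0.2 and 0.2 m and x of jar3 in the frame of cupboard between 0.03 and 0.13 m and y of jar3 in the frame of cupboard between -0.2 and 0.2 m), for 0.2 s.
3. the sash is fully lowered (value of joint sash below 0.006 m), for 0.2 s.
4. the pin is pushed home through bracket and sash (x of pin_tip in the frame of pin_hole above 0.062 m and y of pin_tip in the frame of pin_hole between -0.015 and 0.015 m and z of pin_tip in the frame of pin_hole between -0.015 and 0.015 m), for 0.2 s.
At the end, for the whole second after the job is handed in: Jars upright (0.25 rad) in the cupboard, axis 30 to 130 mm behind the sash's middle plane, within 200 mm of mid-width; sash within 6 mm of fully down; pin tip at least 62 mm (75 is home) past the bracket's front, within 15 mm of the hole's axis; pin at rest (all of step 2 and all of step 4 and value of joint sash below 0.006 m and linear speed of pin below 0.02 m/s); the robot touches nothing.
It fails at once if the flask is moved more than 3 cm (distance of flask from where it was at the start of the episode above 0.03 m).
It fails at once if the steel cup is moved more than 3 cm (distance of steel_cup from where it was at the start of the episode above 0.03 m).
It fails at once if the tall bottle is moved more than 3 cm (distance of tall_bottle from where it was at the start of the episode above 0.03 m).
Of jar0, jar1, jar2, jar3 only 2 to 4 are there at a start; the rules pass over those that are not, and their reading is None.
At some moment in a run one of jar0, jar1, jar2, jar3 may be knocked a few centimetres aside while the robot is not near it.
It also fails if it takes over 210 s, if anything falls off the work surface, if the arm or the gripper's body presses on something with over 40 N, if the wrist force passes 120 N, or if a joint passes its speed limit or range.

## Working session

There is one attempt and no reset: what is moved stays moved. The work goes in short steps, Python scripts to look and compute and a tool call to move; the robot and the scene stay as the last step left them, time stands still between calls to the robot, and variables do not carry over. Pictures are saved under pics/ and viewed, and the job is handed in when it is done.

Besides the shell and the picture viewer there is one more tool, called after "Call:" as name(argument=value, ...) on one line, values as JSON. servo_tool: Moves the arm, as the interface text tells. Its arguments: {"type":"object","properties":{"deltas":{"type":"array","items":{"type":"object","properties":{"wx":{"type":"number"},"wy":{"type":"number"},"wz":{"type":"number"},"tx":{"type":"number"},"ty":{"type":"number"},"tz":{"type":"number"},"claw":{"type":"number"}}}},"force":{"type":"number"}},"required":["deltas"]}

```bash
ls; mkdir -p pics
cat > h.py <<'E'
import numpy as np, cv2
from cell import robot
def snap(n,f):
    s=robot.snapshot(n); cv2.imwrite('pics/'+f,s['img'][:,:,::-1].copy()); return s
E
python3 - <<'E'
from h import *
for n in ['scene','top','wrist']:
    s=snap(n,n+'0.png'); print({k:v for k,v in s.items() if k!='img'})
print(robot.state())
E
```

```text
pics
{'fovy': 42.01955578602839, 'cx': 319.1674437903132, 'cy': 238.85845457513926, 'position': array([ 0.41369076, -0.48026679,  1.2649057 ]), 'rotation': array([ 0.96695218,  0.1862991 , -0.02917258, -0.17159573])}
{'fovy': 52.20393289495341, 'cx': 319.0301734885668, 'cy': 247.95134754609742, 'position': array([ 0.30082608, -0.0379804 ,  1.27271181]), 'rotation': array([ 0.70778991,  0.07407339, -0.07126198, -0.69890508])}
{'fovy': 69.04797676820233, 'cx': 315.23852996158587, 'cy': 239.41524678532423, 'position': array([0.12831643, 0.61634309, 0.37329337]), 'rotation': array([ 0.80357622, -0.12529169, -0.08904229,  0.57501194])}
{'t': 0.15, 'joint_pos': array([-1.26459908,  0.33273599, -0.06469171,  1.46074354,  0.02161255,
        1.34986558, -0.08853501]), 'joint_vel': array([-2.09198124e-04, -6.84273864e-04,  6.80505304e-04, -1.95194729e-03,
        6.82003935e-04, -4.78114084e-05, -6.45427762e-04]), 'effort': array([ 3.40027482e-04, -6.25827885e+01,  4.86402295e-02, -3.91851282e+01,
        1.61115546e-02,  7.38760777e-03, -3.54799931e-05]), 'eef_pos': array([0.2017852 , 0.59143711, 0.40409509]), 'ee_rot': array([-5.74598347e-05,  1.63670551e-01,  9.86514912e-01, -5.25259592e-04]), 'wrist_force': array([-0.56150536,  0.61062101, -0.36641274]), 'moment': array([-0.04160636,  0.02045033, -0.00472301]), 'width': 0.08538948385500195}
```

View pics/scene0.png

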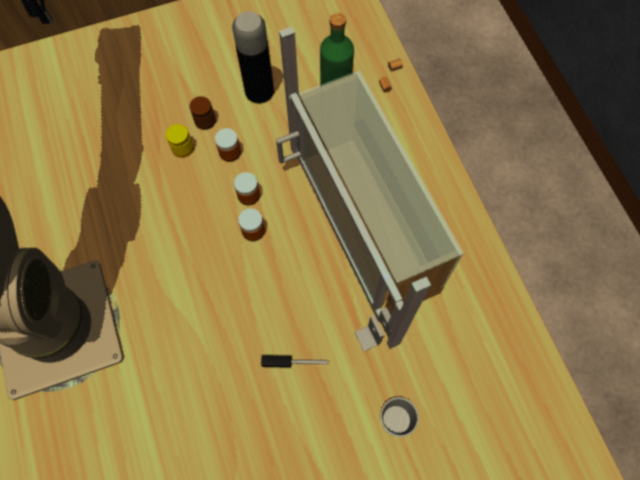

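View pics/top0.png

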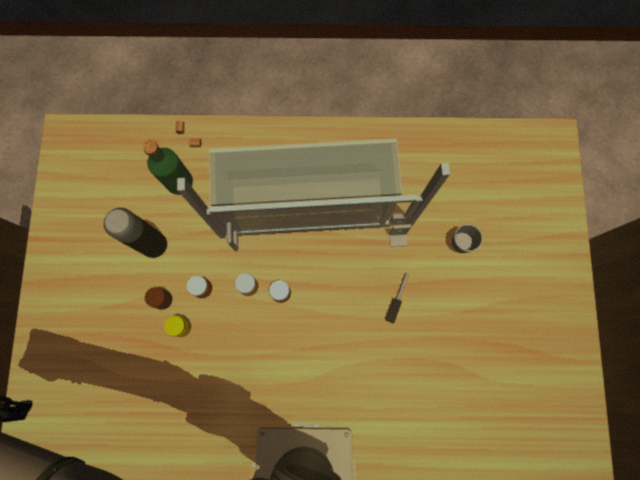

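View pics/wrist0.png

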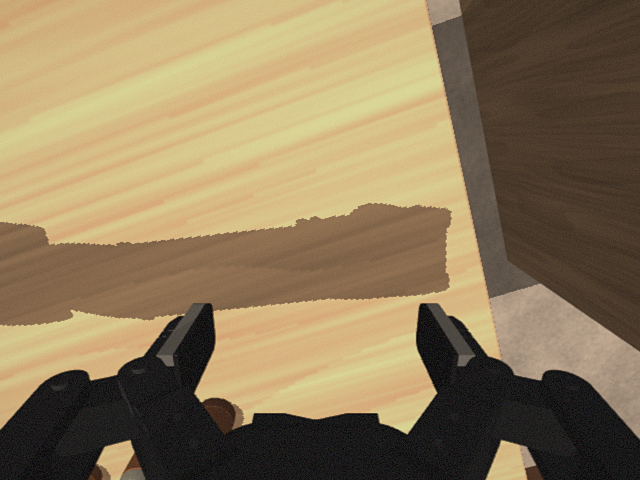

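```bash
cat >> h.py <<'E'
def Rq(q):
    from scipy.spatial.transform import Rotation as R
    return R.from_quat([q[1],q[2],q[3],q[0]]).as_matrix()
def ray(s,u,v):
    f=240/np.tan(np.radians(s['fovy'])/2)
    d=Rq(s['rotation'])@np.array([(u-s['cx'])/f,-(v-s['cy'])/f,-1]); return s['position'],d/np.linalg.norm(d)
def onz(s,u,v,z):
    p,d=ray(s,u,v); return p+d*(z-p[2])/d[2]
def tri(rs):
    A=np.zeros((3,3));b=np.zeros(3)
    for p,d in rs:
        M=np.eye(3)-np.outer(d,d);A+=M;b+=M@p
    x=np.linalg.solve(A,b); return x,[np.linalg.norm((np.eye(3)-np.outer(d,d))@(x-p)) for p,d in rs]
def proj(s,P):
    f=240/np.tan(np.radians(s['fovy'])/2)
    c=Rq(s['rotation']).T@(np.array(P)-s['position']); return s['cx']-f*c[0]/c[2], s['cy']+f*c[1]/c[2]
def blobs(img,lo,hi,amin=40):
    hsv=cv2.cvtColor(img,cv2.COLOR_RGB2HSV); m=cv2.inRange(hsv,np.array(lo),np.array(hi))
    n,l,st,c=cv2.connectedComponentsWithStats(m)
    return [(c[i].round(1),st[i].tolist()) for i in range(1,n) if st[i,4]>=amin]
E
python3 - <<'E'
from h import *
S=robot.snapshot('scene');T=robot.snapshot('top')
for s,n in((S,'s'),(T,'t')):
    for c,st in blobs(s['img'],[0,0,150],[179,60,255],60): print(n,c,st,onz(s,*c,.066).round(3))
def crop(s,x,y,w,h,k,f): cv2.imwrite('pics/'+f,cv2.resize(s['img'][y:y+h,x:x+w,::-1],None,fx=k,fy=k,interpolation=cv2.INTER_CUBIC))
crop(T,130,120,360,220,2.2,'tc.png'); crop(S,150,10,320,380,1.55,'sc.png')
crop(T,370,180,130,150,4,'tpin.png'); crop(S,240,260,200,140,4,'spin.png')
E
```

```text
s [246.1  20.6] [237, 13, 22, 17, 222] [0.598 0.563 0.066]
s [286.7  31.2] [280, 27, 14, 9, 75] [0.679 0.499 0.066]
s [409.9 165.6] [356, 73, 106, 182, 709] [0.812 0.064 0.066]
s [348.8 202.7] [291, 94, 111, 215, 1361] [0.656 0.027 0.066]
s [225.5 137.5] [215, 128, 22, 19, 317] [0.457 0.27  0.066]
s [245.  181.9] [234, 172, 23, 20, 355] [0.465 0.15  0.066]
s [249.7 218.7] [239, 209, 23, 21, 377] [0.448 0.065 0.066]
s [420.8 283.7] [413, 278, 17, 13, 133] [ 0.727 -0.19   0.066]
s [365.4 338.3] [356, 328, 20, 22, 247] [ 0.582 -0.254  0.066]
s [396.3 418.8] [384, 407, 25, 25, 486] [ 0.58  -0.414  0.066]
t [364.4 142.4] [337, 141, 56, 4, 93] [ 0.838 -0.147  0.066]
t [283.6 147. ] [232, 143, 104, 8, 173] [0.823 0.065 0.066]
t [445.2 168. ] [442, 163, 7, 11, 66] [ 0.77  -0.357  0.066]
t [180.5 183.7] [178, 179, 6, 11, 62] [0.718 0.329 0.066]
t [314.7 202.6] [208, 195, 213, 18, 840] [ 0.672 -0.019  0.066]
t [244.3 282.4] [235, 273, 19, 19, 278] [0.463 0.153 0.066]
t [195.9 284.9] [187, 276, 19, 19, 282] [0.455 0.273 0.066]
t [278.6 289.5] [269, 280, 20, 19, 277] [0.447 0.067 0.066]
```

View pics/tc.png

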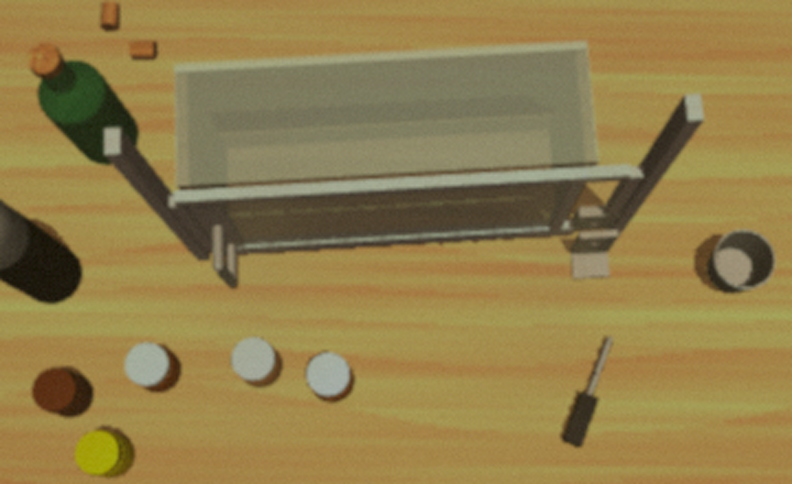

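View pics/sc.png

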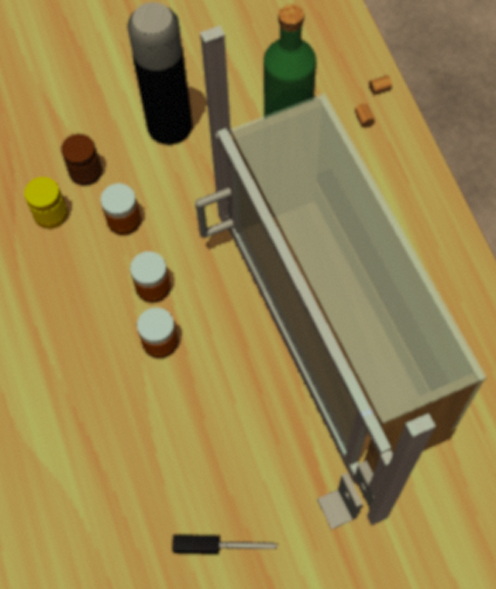

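View pics/tpin.png

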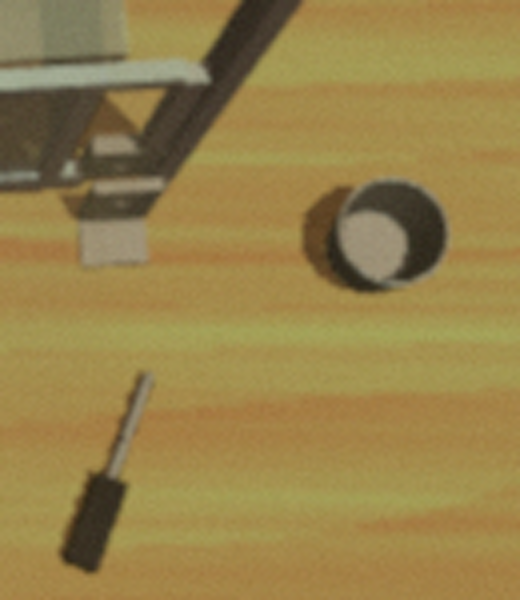

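View pics/spin.png

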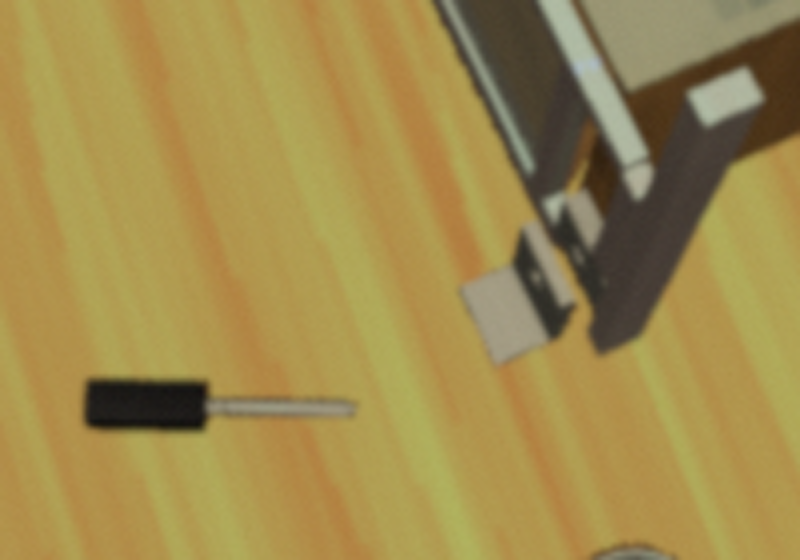

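Run:
```python
from h import *
S=robot.snapshot('scene');T=robot.snapshot('top')
pts={'postL':((286.7,34),(181,184.5)),'postR':((421.5,284.5),(445.2,168.5)),
'hand_low_front':((285,151),None)}
P={}
for n in('postL','postR'):
    s,t=pts[n]; print(n,tri([ray(S,*s),ray(T,*t)]),onz(S,*s,.4).round(4),onz(T,*t,.4).round(4))
    P[n]=(onz(S,*s,.4)+onz(T,*t,.4))/2
d=(P['postL']-P['postR'])[:2]; print('len',np.linalg.norm(d)); d/=np.linalg.norm(d)
x=np.array([d[1],-d[0]]); th=np.arctan2(x[1],x[0]); print('yaw',np.degrees(th))
O=(P['postL'][:2]-d*.231+P['postR'][:2]+d*.267)/2; print('O',O)
np.savez('cup.npz',O=O,x=x,y=d)
def W(a,b,c): return np.r_[O+a*x+b*d,c]
import itertools
for nm,p in dict(hole=(-.028,-.235,.055),bracketTopL=(-.024,-.213,.08),bracketTopR=(-.024,-.257,.08),footFL=(-.058,-.213,.004),footFR=(-.058,-.257,.004),hand_top=(-.048,.19,.127),hand_bot=(-.048,.19,.043)).items():
    p=W(*p); print(nm,p.round(3),np.round(proj(S,p),1),np.round(proj(T,p),1))
# foot blob
for s in (S,T):
  for c,st in blobs(s['img'],[0,0,140],[179,75,255],60): print(c,st,onz(s,*c,.004).round(3))
# pin
for s in(S,T):
  for c,st in blobs(s['img'],[0,0,0],[179,255,45],60):
    q=onz(s,*c,.015)
    if abs(q[1]+.2)<.15 and q[0]<.56: print('pinh',c,st,q.round(4))
print(onz(S,328.5,362,.011),onz(T,407,274,.011))
```

```text
postL (array([0.60572394, 0.23052412, 0.38740451]), [np.float64(0.00015942612388437485), np.float64(0.00015942612388451967)]) [0.6031 0.2204 0.4   ] [0.6012 0.2267 0.4   ]
postR (array([ 0.64166571, -0.27051387,  0.39343338]), [np.float64(0.000320866659954788), np.float64(0.0003208666599546424)]) [ 0.6403 -0.272   0.4   ] [ 0.6388 -0.2688  0.4   ]
len 0.4953501590102535
yaw 4.3248587904373865
O [ 0.6194932  -0.00549327]
hole [ 0.609 -0.242  0.055] [375.6 329. ] [401.5 228.2]
bracketTopL [ 0.612 -0.22   0.08 ] [373.4 315. ] [394.3 224.8]
bracketTopR [ 0.615 -0.264  0.08 ] [383.5 335.3] [411.7 223.7]
footFL [ 0.578 -0.222  0.004] [355.8 331.2] [391.2 244.4]
footFR [ 0.581 -0.266  0.004] [365.2 350.6] [407.8 243.4]
hand_top [0.557 0.18  0.127] [279.5 142.9] [230.7 239.9]
hand_bot [0.557 0.18  0.043] [282.  162.3] [236.5 247.1]
[247.5  21. ] [236, 12, 24, 19, 358] [0.61  0.614 0.004]
[286.7  31.2] [280, 27, 15, 9, 84] [0.693 0.549 0.004]
[373.  183.5] [300, 72, 162, 210, 6827] [0.737 0.079 0.004]
[348.8 202.5] [291, 93, 112, 216, 1486] [0.669 0.054 0.004]
[225.5 137.5] [215, 128, 22, 20,
[... 715 characters left out ...]
 [ 0.793 -0.374  0.004]
[180.5 183.9] [178, 179, 6, 11, 65] [0.739 0.348 0.004]
[309.8 190.1] [234, 179, 146, 23, 1872] [ 0.726 -0.004  0.004]
[314.6 202.6] [207, 195, 215, 19, 982] [ 0.691 -0.018  0.004]
[116.4 221. ] [106, 211, 22, 21, 337] [0.633 0.513 0.004]
[463.  240.5] [456, 233, 15, 17, 180] [ 0.591 -0.413  0.004]
[397.8 240.1] [390, 235, 16, 11, 146] [ 0.59  -0.24   0.004]
[244.3 282.4] [235, 273, 19, 20, 293] [0.472 0.163 0.004]
[195.8 285. ] [187, 276, 19, 19, 294] [0.463 0.289 0.004]
[278.6 289.3] [269, 280, 20, 20, 303] [0.455 0.073 0.004]
pinh [276.2 360.9] [262, 356, 29, 11, 308] [ 0.405 -0.226  0.015]
[ 0.50270781 -0.26329004  0.011     ] [ 0.49792382 -0.26091385  0.011     ]
```

Call:
servo_tool(deltas=[{"tx": 0.02, "ty": -0.04, "wz": 2}, {"tx": 0.05, "ty": -0.09, "wz": 5}, {"tx": 0.08, "ty": -0.15, "wz": 8}, {"tx": 0.11, "ty": -0.21, "wz": 11}, {"tx": 0.14, "ty": -0.27, "wz": 14}, {"tx": 0.16, "ty": -0.32, "wz": 17}, {"tx": 0.18, "ty": -0.37, "wz": 20}, {"tx": 0.2, "ty": -0.41, "wz": 23.2}, {"tx": 0.2, "ty": -0.41, "wz": 23.2}, {"tx": 0.2, "ty": -0.41, "wz": 23.2}], force=60)

```text
validation failed for argument at $.de...
```

```bash
cat > st.py <<'E'
from h import *
s=robot.state(); R=Rq(s['ee_rot'])
print('t',round(s['t'],2),'q',s['joint_pos'].round(3),'p',s['eef_pos'].round(4),'w',round(s['width'],4),'F',s['wrist_force'].round(1))
print('x',R[:,0].round(3),'y',R[:,1].round(3),'z',R[:,2].round(3),'grasp',(s['eef_pos']+.155*R[:,2]).round(4))
open('log.txt','a').write(repr((s['joint_pos'].tolist(),s['eef_pos'].tolist(),s['ee_rot'].tolist()))+'\n')
c=np.load('cup.npz'); 
def tocup(p): d=np.array(p)[:2]-c['O']; return np.r_[d@c['x'],d@c['y'],p[2]]
print('grasp in cup',tocup(s['eef_pos']+.155*R[:,2]).round(4))
E
python3 st.py
python3 - <<'E'
from scipy.spatial.transform import Rotation as R
import numpy as np
a=np.array([-.0754,.997,0]);a/=np.linalg.norm(a)
for p in(45,50): print((-p*a).round(1))
E
```

```text
t 0.35 q [-1.265  0.332 -0.065  1.46   0.022  1.35  -0.089] p [0.2018 0.5915 0.4045] w 0.0853 F [ 0.   0.6 -0.8]
x [-0.946  0.323 -0.   ] y [ 0.323  0.946 -0.   ] z [-0. -0. -1.] grasp [0.2018 0.5915 0.2495]
grasp in cup [-0.3715  0.6268  0.2495]
[  3.4 -44.9  -0. ]
[  3.8 -49.9  -0. ]
```

Call:
servo_tool(deltas=[{"tx": 0.02, "ty": -0.04, "tz": 0, "wx": 0, "wy": 0, "wz": 2, "claw": -1}, {"tx": 0.05, "ty": -0.09, "tz": 0, "wx": 0, "wy": 0, "wz": 5, "claw": -1}, {"tx": 0.08, "ty": -0.15, "tz": 0, "wx": 0, "wy": 0, "wz": 8, "claw": -1}, {"tx": 0.11, "ty": -0.21, "tz": 0, "wx": 0, "wy": 0, "wz": 11, "claw": -1}, {"tx": 0.14, "ty": -0.27, "tz": 0, "wx": 0, "wy": 0, "wz": 14, "claw": -1}, {"tx": 0.16, "ty": -0.32, "tz": 0, "wx": 0, "wy": 0, "wz": 17, "claw": -1}, {"tx": 0.18, "ty": -0.37, "tz": 0, "wx": 0, "wy": 0, "wz": 20, "claw": -1}, {"tx": 0.2, "ty": -0.41, "tz": 0, "wx": 0, "wy": 0, "wz": 23.2, "claw": -1}, {"tx": 0.2, "ty": -0.41, "tz": 0, "wx": 0, "wy": 0, "wz": 23.2, "claw": -1}, {"tx": 0.2, "ty": -0.41, "tz": 0, "wx": 0, "wy": 0, "wz": 23.2, "claw": -1}], force=60)

```text
t: 1.6
eef_pos: [0.4015, 0.1821, 0.4048]
ee_rot: [0.0, -0.038, 0.999, 0.0]
wrist_force: [-0.3, 0.5, 0.8]
width: 0.0854
```

```bash
python3 st.py
```

```text
t 1.6 q [-0.795 -0.093  0.252  1.929  0.023  1.302  1.096] p [0.4015 0.1821 0.4048] w 0.0854 F [-0.3  0.5  0.8]
x [-0.997 -0.076 -0.   ] y [-0.076  0.997  0.   ] z [-0.  0. -1.] grasp [0.4015 0.1821 0.2498]
grasp in cup [-0.2032  0.2035  0.2498]
```

Call:
servo_tool(deltas=[{"tx": 0, "ty": 0, "tz": 0, "wx": 0.7, "wy": -9, "wz": 0, "claw": -1}, {"tx": 0, "ty": 0, "tz": 0, "wx": 1.4, "wy": -18, "wz": 0, "claw": -1}, {"tx": 0, "ty": 0, "tz": 0, "wx": 2, "wy": -27, "wz": 0, "claw": -1}, {"tx": 0, "ty": 0, "tz": 0, "wx": 2.7, "wy": -36, "wz": 0, "claw": -1}, {"tx": 0, "ty": 0, "tz": 0, "wx": 3.4, "wy": -45, "wz": 0, "claw": -1}, {"tx": 0, "ty": 0, "tz": -0.03, "wx": 3.4, "wy": -45, "wz": 0, "claw": -1}, {"tx": 0, "ty": 0, "tz": -0.06, "wx": 3.4, "wy": -45, "wz": 0, "claw": -1}, {"tx": 0, "ty": 0, "tz": -0.09, "wx": 3.4, "wy": -45, "wz": 0, "claw": -1}, {"tx": 0, "ty": 0, "tz": -0.1, "wx": 3.4, "wy": -45, "wz": 0, "claw": -1}, {"tx": 0, "ty": 0, "tz": -0.1, "wx": 3.4, "wy": -45, "wz": 0, "claw": -1}])

```text
t: 2.85
eef_pos: [0.4012, 0.1824, 0.3039]
ee_rot: [0.383, -0.036, 0.923, 0.014]
wrist_force: [0.4, 0.2, 0.9]
width: 0.0852
```

```bash
python3 st.py; python3 -c "
from h import *
snap('wrist','w1.png')"
```

```text
t 2.85 q [-0.62  -0.169 -0.065  2.34   0.993  0.492  0.174] p [0.4012 0.1824 0.3039] w 0.0852 F [0.4 0.2 0.9]
x [-0.704 -0.056 -0.708] y [-0.078  0.997 -0.001] z [ 0.705  0.054 -0.707] grasp [0.5105 0.1909 0.1944]
grasp in cup [-0.0938  0.204   0.1944]
```

View pics/w1.png

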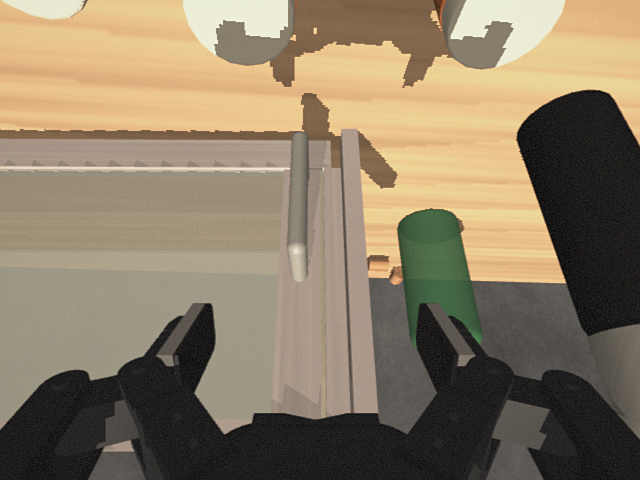

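Run:
```python
from h import *
S=robot.snapshot('scene');T=robot.snapshot('top')
# recompute cupboard w/ better post tops
P={}
for n,s,t in(('L',(286.7,31.5),(180.7,184.2)),('R',(420.9,283.7),(445.2,168.3))):
    a,b=onz(S,*s,.4),onz(T,*t,.4); print(n,a.round(4),b.round(4)); P[n]=(a+b)/2
d=(P['L']-P['R'])[:2]; print('len',np.linalg.norm(d)); d/=np.linalg.norm(d)
x=np.array([d[1],-d[0]]); print('yaw',np.degrees(np.arctan2(x[1],x[0])))
O=(P['L'][:2]-d*.231+P['R'][:2]+d*.267)/2; print('O',O)
w=robot.snapshot('wrist')
def onx(s,u,v,cx):
    p,r=ray(s,u,v); n=np.r_[x,0]; k=(cx-(p[:2]-O)@x)/(r@n); q=p+k*r; return np.r_[cx,(q[:2]-O)@d,q[2]]
for uv in((300,135),(299,200),(299,265)): print(onx(w,*uv,-.048).round(4))
np.savez('cup.npz',O=O,x=x,y=d)
```

```text
L [0.6048 0.2254 0.4   ] [0.6018 0.2273 0.4   ]
R [ 0.6399 -0.2706  0.4   ] [ 0.6392 -0.2688  0.4   ]
len 0.4973816443212595
yaw 4.177721537985681
O [ 0.62013378 -0.00373198]
[-0.048   0.1911  0.0475]
[-0.048   0.1915  0.1032]
[-0.048   0.1924  0.1487]
```

Call:
servo_tool(deltas=[{"tx": 0, "ty": -0.008, "tz": -0.03, "wx": 0, "wy": 0, "wz": 0, "claw": -1}, {"tx": 0, "ty": -0.008, "tz": -0.06, "wx": 0, "wy": 0, "wz": 0, "claw": -1}, {"tx": 0, "ty": -0.008, "tz": -0.09, "wx": 0, "wy": 0, "wz": 0, "claw": -1}, {"tx": 0, "ty": -0.008, "tz": -0.108, "wx": 0, "wy": 0, "wz": 0, "claw": -1}, {"tx": 0.015, "ty": -0.008, "tz": -0.108, "wx": 0, "wy": 0, "wz": 0, "claw": -1}, {"tx": 0.03, "ty": -0.008, "tz": -0.108, "wx": 0, "wy": 0, "wz": 0, "claw": -1}, {"tx": 0.04, "ty": -0.008, "tz": -0.108, "wx": 0, "wy": 0, "wz": 0, "claw": -1}, {"tx": 0.048, "ty": -0.008, "tz": -0.108, "wx": 0, "wy": 0, "wz": 0, "claw": -1}, {"tx": 0.048, "ty": -0.008, "tz": -0.108, "wx": 0, "wy": 0, "wz": 0, "claw": -1}, {"tx": 0.048, "ty": -0.008, "tz": -0.108, "wx": 0, "wy": 0, "wz": 0, "claw": -1}])

```text
t: 4.3
eef_pos: [0.4495, 0.1737, 0.1967]
ee_rot: [0.383, -0.035, 0.923, 0.014]
wrist_force: [-0.4, 0.7, 0.3]
width: 0.0855
```

```bash
python3 st.py; python3 -c "
from h import *
snap('wrist','w2.png')"
```

```text
t 4.3 q [-0.295  0.158 -0.299  2.321  1.717  0.396 -0.505] p [0.4495 0.1737 0.1967] w 0.0855 F [-0.4  0.7  0.3]
x [-0.704 -0.054 -0.709] y [-0.076  0.997 -0.001] z [ 0.706  0.054 -0.706] grasp [0.559  0.182  0.0873]
grasp in cup [-0.0475  0.1897  0.0873]
```

View pics/w2.png

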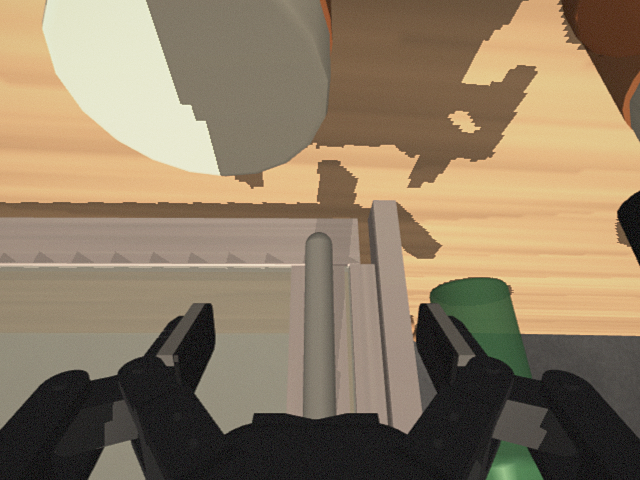

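Call:
servo_tool(deltas=[{"tx": 0, "ty": 0, "tz": 0, "wx": 0, "wy": 0, "wz": 0, "claw": 1}, {"tx": 0, "ty": 0, "tz": 0, "wx": 0, "wy": 0, "wz": 0, "claw": 1}, {"tx": 0, "ty": 0, "tz": 0, "wx": 0, "wy": 0, "wz": 0, "claw": 1}, {"tx": 0, "ty": 0, "tz": 0, "wx": 0, "wy": 0, "wz": 0, "claw": 1}, {"tx": 0, "ty": 0, "tz": 0, "wx": 0, "wy": 0, "wz": 0, "claw": 1}, {"tx": 0, "ty": 0, "tz": 0, "wx": 0, "wy": 0, "wz": 0, "claw": 1}, {"tx": 0, "ty": 0, "tz": 0.005, "wx": 0, "wy": 0, "wz": 0, "claw": 1}, {"tx": 0, "ty": 0, "tz": 0.015, "wx": 0, "wy": 0, "wz": 0, "claw": 1}, {"tx": 0, "ty": 0, "tz": 0.03, "wx": 0, "wy": 0, "wz": 0, "claw": 1}, {"tx": 0, "ty": 0, "tz": 0.045, "wx": 0, "wy": 0, "wz": 0, "claw": 1}], force=80)

```text
t: 5.6
eef_pos: [0.4496, 0.1746, 0.2417]
ee_rot: [0.383, -0.036, 0.923, 0.015]
wrist_force: [11.1, 6.6, -11.5]
width: 0.01
```

```bash
python3 st.py
```

```text
t 5.6 q [-0.292  0.055 -0.298  2.298  1.393  0.371 -0.175] p [0.4496 0.1746 0.2417] w 0.01 F [ 11.1   6.6 -11.5]
x [-0.704 -0.055 -0.708] y [-0.079  0.997  0.001] z [ 0.705  0.056 -0.707] grasp [0.5589 0.1833 0.1322]
grasp in cup [-0.0474  0.191   0.1322]
```

Call:
servo_tool(deltas=[{"tx": 0, "ty": 0, "tz": 0.02, "wx": 0, "wy": 0, "wz": 0, "claw": 1}, {"tx": 0, "ty": 0, "tz": 0.04, "wx": 0, "wy": 0, "wz": 0, "claw": 1}, {"tx": 0, "ty": 0, "tz": 0.06, "wx": 0, "wy": 0, "wz": 0, "claw": 1}, {"tx": 0, "ty": 0, "tz": 0.08, "wx": 0, "wy": 0, "wz": 0, "claw": 1}, {"tx": 0, "ty": 0, "tz": 0.1, "wx": 0, "wy": 0, "wz": 0, "claw": 1}, {"tx": 0, "ty": 0, "tz": 0.12, "wx": 0, "wy": 0, "wz": 0, "claw": 1}, {"tx": 0, "ty": 0, "tz": 0.14, "wx": 0, "wy": 0, "wz": 0, "claw": 1}, {"tx": 0, "ty": 0, "tz": 0.155, "wx": 0, "wy": 0, "wz": 0, "claw": 1}, {"tx": 0, "ty": 0, "tz": 0.165, "wx": 0, "wy": 0, "wz": 0, "claw": 1}, {"tx": 0, "ty": 0, "tz": 0.172, "wx": 0, "wy": 0, "wz": 0, "claw": 1}])

```text
t: 6.85
eef_pos: [0.4495, 0.1744, 0.4101]
ee_rot: [0.381, -0.036, 0.924, 0.015]
wrist_force: [69.6, 27.5, -63.8]
width: 0.0098
```

```bash
python3 st.py
```

```text
t 6.85 q [-0.337 -0.202 -0.22   2.119  0.56   0.578  0.707] p [0.4495 0.1744 0.4101] w 0.0098 F [ 69.6  27.5 -63.8]
x [-0.707 -0.056 -0.705] y [-0.079  0.997  0.   ] z [ 0.703  0.056 -0.709] grasp [0.5584 0.183  0.3001]
grasp in cup [-0.0479  0.1908  0.3001]
```

Call:
servo_tool(deltas=[{"tx": 0, "ty": 0, "tz": -0.003, "wx": 0, "wy": 0, "wz": 0, "claw": 1}, {"tx": 0, "ty": 0, "tz": -0.005, "wx": 0, "wy": 0, "wz": 0, "claw": 1}, {"tx": 0, "ty": 0, "tz": -0.005, "wx": 0, "wy": 0, "wz": 0, "claw": -1}, {"tx": 0, "ty": 0, "tz": -0.005, "wx": 0, "wy": 0, "wz": 0, "claw": -1}, {"tx": 0, "ty": 0, "tz": -0.005, "wx": 0, "wy": 0, "wz": 0, "claw": -1}, {"tx": 0, "ty": 0, "tz": -0.005, "wx": 0, "wy": 0, "wz": 0, "claw": -1}, {"tx": -0.02, "ty": -0.001, "tz": -0.005, "wx": 0, "wy": 0, "wz": 0, "claw": -1}, {"tx": -0.05, "ty": -0.004, "tz": -0.005, "wx": 0, "wy": 0, "wz": 0, "claw": -1}, {"tx": -0.1, "ty": -0.007, "tz": -0.005, "wx": 0, "wy": 0, "wz": 0, "claw": -1}, {"tx": -0.13, "ty": -0.01, "tz": -0.005, "wx": 0, "wy": 0, "wz": 0, "claw": -1}])

```text
t: 8.1
eef_pos: [0.3236, 0.1664, 0.407]
ee_rot: [0.382, -0.034, 0.923, 0.012]
wrist_force: [5.5, 2.2, 16.1]
width: 0.0855
```

```bash
python3 st.py;  python3 - <<'E'
from h import *
T=snap('top','t3.png');S=snap('scene','s3.png');w=snap('wrist','w3.png')
for s in(S,T):
    for c,st in blobs(s['img'],[0,0,150],[179,60,255],150):
        q=onz(s,*c,.066)
        if q[0]<.52: print(c,q.round(4))
E
```

```text
t 8.1 q [-0.558 -0.501 -0.202  2.326  0.568  0.752  0.567] p [0.3236 0.1664 0.407 ] w 0.0855 F [ 5.5  2.2 16.1]
x [-0.705 -0.053 -0.707] y [-0.071  0.997 -0.004] z [ 0.705  0.048 -0.707] grasp [0.4329 0.1739 0.2974]
grasp in cup [-0.1738  0.1908  0.2974]
[227.8 134.8] [0.4641 0.2749 0.066 ]
[247.9 181.9] [0.4706 0.1482 0.066 ]
[249.7 218.8] [0.448  0.0646 0.066 ]
[278.5 289.5] [0.4466 0.0674 0.066 ]
```

View pics/s3.png

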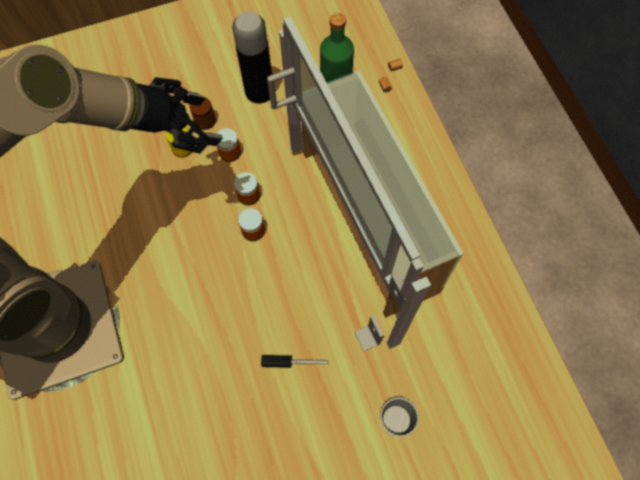

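View pics/w3.png

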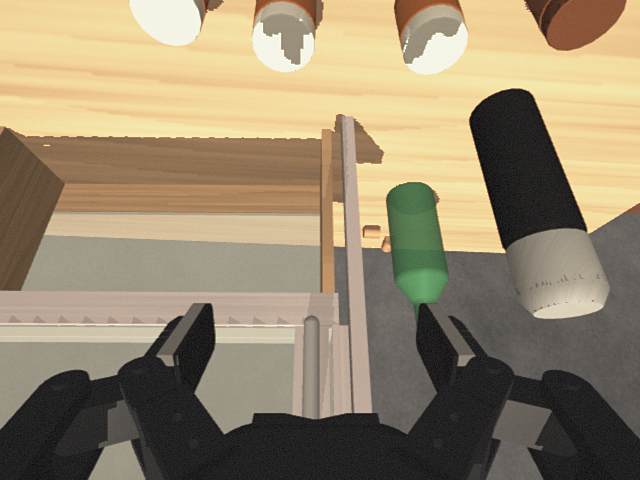

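```bash
cat > fit.py <<'E'
import numpy as np, itertools
from scipy.optimize import least_squares
from scipy.spatial.transform import Rotation as R
D=[eval(l) for l in open('log.txt')]
Q=np.array([d[0] for d in D]);P=np.array([d[1] for d in D]);Rm=R.from_quat([[d[2][1],d[2][2],d[2][3],d[2][0]] for d in D])
def fk(p,sg,q):
    q=np.atleast_2d(q); o=p[:7]; L=p[7:]
    ang=sg*q+o
    r=R.identity(len(q)); pos=np.zeros((len(q),3))
    offs=[(0,0,L[0]),(L[6],0,0),(L[7],0,L[1]),(L[2],0,0),(L[3],0,L[8]),(L[4],0,0),(0,0,L[5])]
    # offset after joint i
    for i in range(7):
        r=r*R.from_euler('zyzyzyz'[i],ang[:,i]); pos=pos+r.apply([offs[i]]*len(q))
    return pos,r
def res(p,sg):
    pos,r=fk(p,sg,Q); return np.r_[((pos-P)).ravel(), .3*(r.inv()*Rm).as_rotvec().ravel(), 1e-3*p[7:],]
if __name__=='__main__':
    rng=np.random.default_rng(0); out=[]
    for sg in itertools.product([1],[1],[1,-1],[1],[1,-1],[1],[1,-1]):
      for s1 in(1,-1):
        sg2=np.array(sg,float); sg2[0]=s1
        for k in range(6):
            p0=np.r_[rng.uniform(-3,3,7),.35,.4,0,.4,0,.1,0,0,0]; p0[[1,3,5]]=0
            try: f=least_squares(res,p0,args=(sg2,),max_nfev=150)
            except Exception: continue
            out.append((f.cost,sg2,f.x))
    out.sort(key=lambda t:t[0])
    for c,s,x in out[:6]: print(c,s,x.round(3))
    np.savez('kin.npz',sg=out[0][1],p=out[0][2])
E
python3 fit.py
```

```text
0.00036062681135342467 [-1.  1.  1.  1. -1.  1. -1.] [-2.200e-02 -3.076e+00  6.000e-02  3.080e+00  6.000e-03 -3.300e-02
  1.496e+00  2.790e-01 -4.430e-01  1.000e-03  1.000e-02  7.000e-03
  1.720e-01  2.300e-02  9.000e-03  5.010e-01]
0.021135202889921968 [-1.  1.  1.  1. -1.  1. -1.] [ 1.153  2.377 -0.529 -0.95   1.948 -0.91   1.234  0.14  -0.018  0.024
 -0.413  0.202 -0.292 -0.57   0.414  0.297]
0.027540698806963998 [-1.  1. -1.  1.  1.  1. -1.] [ 0.37  -0.302 -0.57  -1.809 -1.632  1.707 -0.133  0.209  0.287  0.364
 -0.006  0.046  0.106  0.049  0.145 -0.099]
0.027540698810340596 [-1.  1. -1.  1.  1.  1. -1.] [ 0.37  -0.302 -0.57  -1.809 -1.632  1.707 -0.133  0.209  0.287  0.364
 -0.006  0.046  0.106  0.049  0.144 -0.099]
0.027540698828478167 [-1.  1. -1.  1.  1.  1. -1.] [ 0.37  -0.302 -0.57  -1.809 -1.632  1.707 -0.133  0.209  0.287  0.364
 -0.006  0.046  0.106  0.049  0.145 -0.099]
0.02754069883659244 [-1.  1. -1.  1.  1.  1. -1.] [ 0.37  -0.302 -0.57  -1.809 -1.632  1.707 -0.133  0.209  0.287  0.364
 -0.006  0.046  0.106  0.049  0.145 -0.099]
```

```bash
cat > fit2.py <<'E'
from fit import *
best=None
for s3 in(1,-1):
  for s5 in(1,-1):
   for s1 in (1,-1):
    for o7 in(np.pi/2,-np.pi/2,0,np.pi):
     for s7 in(1,-1):
      sg=np.array([s1,1,s3,1,s5,1,s7],float); p0=np.r_[0,0,0,0,0,0,o7,.3,.44,0,.5,0,.17,0,0,0]
      f=least_squares(res,p0,args=(sg,),max_nfev=200)
      if best is None or f.cost<best[0]-1e-9: best=(f.cost,sg,f.x); print(f.cost,sg,f.x.round(3))
np.savez('kin.npz',sg=best[1],p=best[2])
pos,r=fk(best[2],best[1],Q); print(np.abs(pos-P).max(1).round(4))
E
python3 fit2.py
```

```text
0.10428509398368968 [1. 1. 1. 1. 1. 1. 1.] [ 8.730e-01 -3.320e-01 -1.066e+00  1.130e-01 -4.120e-01  4.300e-02
  4.687e+00  4.310e-01 -9.210e-01 -8.550e-01 -4.000e-03  1.060e-01
 -3.600e-02  3.200e-01 -4.990e-01  4.000e-03]
0.09613563546378108 [1. 1. 1. 1. 1. 1. 1.] [-0.356  0.99   0.718 -0.83  -0.644 -0.166 -1.173  0.367 -0.483 -0.727
 -0.027  0.089  0.114 -0.503  1.17  -0.386]
0.045046816523265316 [-1.  1.  1.  1.  1.  1. -1.] [-1.351 -1.13  -0.722 -1.414  0.691  2.713  0.432 -0.036 -0.578 -0.087
  0.577  0.299 -0.364  0.328 -0.817  0.351]
0.00036062681123458327 [-1.  1.  1.  1. -1.  1. -1.] [-2.200e-02  3.207e+00  6.000e-02 -3.203e+00  6.000e-03 -3.300e-02
  1.496e+00  2.790e-01 -4.430e-01  1.000e-03  1.000e-02  7.000e-03
  1.720e-01  2.300e-02  9.000e-03  5.010e-01]
[0.001  0.0057 0.0038 0.0047 0.0025 0.0026 0.0112]
```

```bash
cat > fit3.py <<'E'
from fit import *
best=None
sgs=np.array([-1,1,-1,1,-1,1,-1.])
for o7 in np.arange(4)*np.pi/2:
    r=R.identity(len(Q)); o=np.zeros(7);o[6]=o7
    for i in range(7): r=r*R.from_euler('zyzyzyz'[i],sgs[i]*Q[:,i]+o[i])
    print(o7,np.degrees((r.inv()*Rm).magnitude()).round(2))
def rr(o):
    r=R.identity(len(Q))
    for i in range(7): r=r*R.from_euler('zyzyzyz'[i],sgs[i]*Q[:,i]+o[i])
    return (r.inv()*Rm).as_rotvec().ravel()
for o7 in (np.pi/2,-np.pi/2,0,np.pi):
    f=least_squares(rr,[0,0,0,0,0,0,o7]); print(f.cost,f.x.round(4))
    print(np.degrees(np.abs(f.fun)).reshape(-1,3).max(1))
E
python3 fit3.py
```

```text
0.0 [90. 90. 90. 90. 90. 90. 90.]
1.5707963267948966 [0. 0. 0. 0. 0. 0. 0.]
3.141592653589793 [90. 90. 90. 90. 90. 90. 90.]
4.71238898038469 [180. 180. 180. 180. 180. 180. 180.]
2.443450015108892e-31 [0.     0.     0.     0.     0.     0.     1.5708]
[6.90699070e-15 1.82550819e-14 1.43124961e-14 1.17282954e-14
 6.28656511e-15 1.88845434e-14 9.74044871e-15]
34.5436152141413 [-0.      0.     -0.      0.      0.      0.     -1.5708]
[179.99999949 179.99999951 179.99999951 179.99999949 179.99999951
 179.99999952 179.9999995 ]
4.397181464399924e-31 [ 0.      0.     -0.     -0.     -0.     -0.      1.5708]
[1.27216229e-14 7.04754373e-15 1.39149267e-14 1.30203957e-14
 1.21258647e-14 1.92821128e-14 2.48170233e-14]
9.543649909976648e-31 [ 0.      0.     -0.     -0.     -0.      0.      1.5708]
[1.59041946e-14 2.97557741e-14 2.38541601e-14 1.93318089e-14
 1.35173574e-14 1.11319414e-14 5.13299284e-14]
```

Rotations are exact with simple signs; positions are then a linear fit.

```bash
cat > kin.py <<'E'
import numpy as np
from scipy.spatial.transform import Rotation as R
from scipy.optimize import least_squares
sgs=np.array([-1,1,-1,1,-1,1,-1.]); OFF=np.array([0,0,0,0,0,0,np.pi/2])
LO=np.array([-2.6,-.5,-1.47,.16,-1.27,.06,-2.6]);HI=np.array([2.6,2.12,1.34,2.42,4.41,2.06,2.6])
def Rs(q):
    r=[np.eye(3)]
    for i in range(7): r.append(r[-1]@R.from_euler('zyzyzyz'[i],sgs[i]*q[i]+OFF[i]).as_matrix())
    return r
def fit():
    D=[eval(l) for l in open('log.txt')]
    A=[];b=[]
    for q,p,_ in D:
        A.append(np.hstack(Rs(q)[:])); b.append(p)
    A=np.vstack(A);b=np.hstack(b)
    lam=1e-5
    M=np.vstack([A,lam*np.eye(24)]); x=np.linalg.lstsq(M,np.r_[b,np.zeros(24)],rcond=None)[0]
    return x,np.abs(A@x-b).reshape(-1,3).max(1)
X,E=fit()
def fk(q): 
    r=Rs(q); return np.hstack(r)@X, r[-1]
def ik(p,Rt,q0,n=60,seed=0):
    rng=np.random.default_rng(seed); sols=[]
    def f(q):
        pp,rr=fk(q); return np.r_[(pp-p)*3,R.from_matrix(rr.T@Rt).as_rotvec()]
    for k in range(n):
        s=np.clip(q0,LO+.01,HI-.01) if k==0 else rng.uniform(LO,HI)
        g=least_squares(f,s,bounds=(LO+.02,HI-.02),max_nfev=80)
        if np.linalg.norm(g.fun)<1e-4: sols.append((np.abs(g.x-q0).max(),g.x))
    return sorted(sols,key=lambda t:t[0])
if __name__=='__main__': print(X.reshape(8,3).round(4)); print(E)
E
python3 kin.py
```

```text
[[ 0.000e+00  0.000e+00  1.291e-01]
 [-0.000e+00 -1.090e-02  1.291e-01]
 [ 0.000e+00 -1.090e-02  2.243e-01]
 [-0.000e+00 -1.180e-02  2.243e-01]
 [-0.000e+00 -1.180e-02  2.450e-01]
 [ 0.000e+00 -2.000e-04  2.450e-01]
 [-0.000e+00 -2.000e-04  8.480e-02]
 [ 0.000e+00 -0.000e+00  8.480e-02]]
[6.68162192e-11 7.53496154e-11 1.10109283e-10 7.95484234e-11
 4.76367557e-11 1.31107014e-10 1.14683874e-10]
```

```bash
cat > feas.py <<'E'
from kin import *
import sys
c=np.load('cup.npz')
def W(a,b,z): return np.r_[c['O']+a*c['x']+b*c['y'],z]
yaw0=np.arctan2(c['x'][1],c['x'][0])
def tool(pitch,az):  # pitch below horizontal, az world azimuth (rad) of tool z; camera (tool x) underneath
    h=np.array([np.cos(az),np.sin(az),0]); z=h*np.cos(pitch)+np.array([0,0,-1])*np.sin(pitch)
    y=np.array([-np.sin(az),np.cos(az),0]); x=np.cross(y,z); return np.c_[x,y,z]
if __name__=='__main__':
    from cell import robot
    q0=robot.state()['joint_pos']
    for pit in(40,45,50,55):
        Rt=tool(np.radians(pit),yaw0)
        if pit==45: print(Rt.round(3))
        for nm,g in dict(j0=[.457,.271,.04],j1=[.464,.15,.04],j2=[.447,.066,.04],placeL=W(.07,.12,.045),placeM=W(.07,0,.045),placeR=W(.07,-.12,.045)).items():
            s=ik(np.array(g)-.155*Rt[:,2],Rt,q0,16); print(pit,nm,len(s),s[0][1].round(2) if s else '')
E
python3 feas.py
```

```text
Traceback (most recent call last):
  File "feas.py", line 16, in <module>
    s=ik(np.array(g)-.155*Rt[:,2],Rt,q0,16); print(pit,nm,len(s),s[0][1].round(2) if s else '')
  File "kin.py", line 28, in ik
    g=least_squares(f,s,bounds=(LO+.02,HI-.02),max_nfev=80)
ValueError: Initial guess is outside of provided bounds
```

```bash
sed -i 's/LO+.01,HI-.01) if k==0 else rng.uniform(LO,HI)/LO+.03,HI-.03) if k==0 else rng.uniform(LO+.03,HI-.03)/' kin.py; python3 feas.py
```

```text
40 j0 6 [ 0.03  0.51 -1.07  2.39  1.88  1.04 -0.8 ]
40 j1 0 
40 j2 0 
40 placeL 5 [ 0.71  0.86 -1.2   2.12  2.18  0.8  -0.23]
40 placeM 4 [ 1.1   1.15 -1.4   2.12  2.21  0.81  0.19]
40 placeR 3 [ 1.31  1.13 -1.37  2.05  2.09  0.58  0.44]
[[-0.705 -0.073  0.705]
 [-0.052  0.997  0.052]
 [-0.707  0.    -0.707]]
45 j0 6 [ 0.06  0.44 -1.07  2.36  1.75  0.9  -0.68]
45 j1 0 
45 j2 0 
45 placeL 4 [ 0.57  0.67 -1.02  2.07  1.96  0.61 -0.2 ]
45 placeM 3 [ 1.09  1.14 -1.44  2.07  2.02  0.84  0.33]
45 placeR 4 [ 1.16  0.84 -1.17  2.01  1.84  0.39  0.41]
50 j0 8 [ 0.23  0.49 -1.21  2.32  1.65  0.9  -0.51]
50 j1 0 
50 j2 0 
50 placeL 4 [-0.51  0.4   0.22  2.07  1.57  0.09 -0.23]
50 placeM 6 [ 0.3   0.42 -0.41  2.05  1.61  0.13  0.06]
50 placeR 3 [ 0.74  0.52 -0.65  1.97  1.01  0.11  0.94]
55 j0 5 [-0.46  0.21 -0.44  2.31  1.26  0.54 -0.31]
55 j1 0 
55 j2 0 
55 placeL 4 [ 0.08  0.44 -0.44  1.98  1.13  0.32  0.36]
55 placeM 5 [ 0.    0.39 -0.08  2.    0.17  0.13  1.42]
55 placeR 7 [ 0.49  0.47 -0.38  1.93  0.05  0.19  1.8 ]
```

```bash
cat > f2.py <<'E'
from feas import *
from cell import robot
q0=robot.state()['joint_pos']
for pit in(50,):
  for nm,g in dict(j0=[.457,.271,.04],j1=[.464,.15,.04],j2=[.447,.066,.04],placeL=W(.055,.12,.045),placeM=W(.055,0,.045),placeR=W(.055,-.12,.045)).items():
   for az in (-90,-60,-30,0,30,60,90):
        Rt=tool(np.radians(pit),yaw0+np.radians(az))
        s=ik(np.array(g)-.155*Rt[:,2],Rt,q0,10); print(nm,az,len(s),s[0][1].round(2) if s else '')
E
python3 f2.py
```

```text
j0 -90 5 [-1.17  0.7   0.37  1.63  0.26  1.35 -0.88]
j0 -60 6 [-1.28  0.54  0.34  1.89  0.54  1.08 -0.71]
j0 -30 5 [-1.29  0.36  0.28  2.16  0.91  0.8  -0.61]
j0 0 3 [-1.45  0.21  0.55  2.4   1.39  0.41 -0.56]
j0 30 2 [ 0.58  0.4  -1.24  2.4   1.97  0.34 -0.19]
j0 60 2 [ 0.9   0.73 -1.36  2.28  0.82  0.25  1.73]
j0 90 4 [ 0.91  1.11 -1.44  2.03  0.63  0.75  2.49]
j1 -90 5 [-1.1   0.58  0.43  1.85  0.35  1.2  -0.82]
j1 -60 6 [-1.25  0.42  0.45  2.11  0.64  0.93 -0.68]
j1 -30 2 [-1.18  0.21  0.36  2.36  1.09  0.68 -0.64]
j1 0 0 
j1 30 0 
j1 60 5 [ 1.22  0.72 -1.36  2.28  0.19  0.36  2.57]
j1 90 3 [-0.7   0.56  0.84  2.1  -1.2   1.26 -2.19]
j2 -90 6 [-1.11  0.5   0.53  2.02  0.39  1.09 -0.77]
j2 -60 4 [-1.19  0.3   0.49  2.27  0.77  0.86 -0.71]
j2 -30 0 
j2 0 0 
j2 30 0 
j2 60 1 [ 0.73  0.27 -0.54  2.3  -0.97  0.67 -2.58]
j2 90 5 [-0.42  0.5   0.72  2.1  -1.05  1.26 -2.13]
placeL -90 2 [-0.27  0.84 -0.39  1.35  0.88  1.5  -0.83]
placeL -60 6 [-0.57  0.62  0.    1.7   0.86  1.01 -0.51]
placeL -30 4 [-0.47  0.45 -0.04  1.96  1.18  0.62 -0.34]
placeL 0 1 [ 0.24  0.45 -0.62  2.07  1.64  0.3
[... 264 characters left out ...]
3  1.81  0.94  0.86 -0.45]
placeM -30 3 [-0.27  0.41 -0.    2.03  1.29  0.46 -0.29]
placeM 0 1 [ 0.27  0.39 -0.37  2.09  1.74  0.11 -0.08]
placeM 30 1 [ 1.09  0.84 -1.17  1.94  0.75  0.35  1.8 ]
placeM 60 7 [ 1.13  1.15 -1.33  1.67  0.59  0.82  2.54]
placeM 90 3 [ 0.05  0.81  0.28  1.41 -0.87  1.36 -2.43]
placeR -90 4 [ 0.1   0.75 -0.41  1.52  1.02  1.3  -0.66]
placeR -60 5 [ 0.1   0.56 -0.34  1.83  1.2   0.87 -0.43]
placeR -30 4 [-0.53  0.47  0.57  2.06  0.97  0.11  0.09]
placeR 0 1 [ 0.79  0.51 -0.69  2.01  1.11  0.11  0.85]
placeR 30 2 [ 1.35  1.2  -1.43  1.81  1.03  0.67  1.89]
placeR 60 3 [ 0.02  0.77  0.55  1.59 -1.18  1.24 -2.51]
placeR 90 1 [ 0.53  0.9  -0.25  1.2  -0.44  1.38 -2.57]
```

```bash
cat > f3.py <<'E'
from feas import *
from cell import robot
q0=np.array([-.5,.4,0,2,1,.7,-.5])
for pit in(45,48):
  for nm,g,azs in (('j0',[.457,.271,.04],(-75,-60)),('j1',[.464,.15,.04],(-75,-60)),('j2',[.447,.066,.04],(-75,-60)),('placeL',W(.055,.12,.045),(-35,-25,-15)),('placeM',W(.055,0,.045),(-35,-25,-15)),('placeR',W(.055,-.12,.045),(-35,-25,-15))):
   for az in azs:
        Rt=tool(np.radians(pit),yaw0+np.radians(az))
        s=ik(np.array(g)-.155*Rt[:,2],Rt,q0,16); print(pit,nm,az,len(s),[x[1].round(2).tolist() for x in s[:2]] if s else '')
E
python3 f3.py
python3 - <<'E'
from h import *
T=robot.snapshot('top');w=robot.snapshot('wrist')
c=np.load('cup.npz');O,x,d=c['O'],c['x'],c['y']
def onx(s,u,v,cx):
    p,r=ray(s,u,v); n=np.r_[x,0]; k=(cx-(p[:2]-O)@x)/(r@n); q=p+k*r; return np.r_[cx,(q[:2]-O)@d,q[2]]
print('bar bottom',onx(w,311,318,-.048),'sash bottom front',onx(w,200,293,-.006),onx(w,330,293,-.006))
for uv in((155,298),(175.5,326)): print(onz(T,*uv,.066))
for uv in((152,250),): print('flask base',onz(T,*uv,0))
E
```

```text
45 j0 -75 11 [[-0.93, 0.65, -0.06, 1.7, 0.64, 1.39, -0.98], [-0.83, 0.66, -0.2, 1.7, 0.71, 1.43, -1.02]]
45 j0 -60 11 [[-0.96, 0.57, -0.09, 1.85, 0.79, 1.26, -0.91], [-0.93, 0.57, -0.12, 1.85, 0.8, 1.27, -0.92]]
45 j1 -75 11 [[-0.81, 0.52, -0.03, 1.94, 0.73, 1.25, -0.95], [-0.76, 0.52, -0.1, 1.93, 0.75, 1.26, -0.97]]
45 j1 -60 11 [[-0.82, 0.43, -0.07, 2.08, 0.89, 1.12, -0.9], [-0.74, 0.44, -0.16, 2.08, 0.92, 1.15, -0.92]]
45 j2 -75 11 [[-0.72, 0.41, -0.03, 2.11, 0.8, 1.15, -0.96], [-1.05, 0.43, 0.33, 2.12, 0.68, 1.06, -0.86]]
45 j2 -60 10 [[-0.67, 0.33, -0.13, 2.25, 0.98, 1.05, -0.92], [-0.23, 0.39, -0.6, 2.22, 1.11, 1.19, -0.99]]
45 placeL -35 9 [[-0.55, 0.49, -0.0, 1.96, 1.27, 0.72, -0.54], [-0.42, 0.5, -0.16, 1.95, 1.32, 0.78, -0.56]]
45 placeL -25 9 [[-0.89, 0.48, 0.43, 2.06, 1.3, 0.42, -0.52], [-0.46, 0.45, -0.05, 2.04, 1.45, 0.6, -0.55]]
45 placeL -15 7 [[-0.88, 0.45, 0.48, 2.12, 1.65, 0.27, -0.69], [-0.2, 0.43, -0.28, 2.09, 1.69, 0.53, -0.54]]
45 placeM -35 8 [[-0.3, 0.44, -0.03, 2.04, 1.45, 0.59, -0.55], [-0.27, 0.44, -0.08, 2.04, 1.46, 0.6, -0.55]]
45 placeM -25 6 [[-0.45, 0
[... 1678 characters left out ...]
9, 0.1, -0.19]]
48 placeM -15 4 [[0.24, 0.42, -0.47, 2.09, 1.73, 0.4, -0.34], [0.69, 0.62, -1.0, 2.07, 1.79, 0.65, -0.19]]
48 placeR -35 9 [[0.12, 0.44, -0.22, 2.02, 1.51, 0.47, -0.35], [-0.74, 0.56, 0.77, 2.06, 0.83, 0.09, 0.06]]
48 placeR -25 8 [[-0.33, 0.42, 0.36, 2.09, 1.79, 0.13, -0.59], [-0.42, 0.44, 0.47, 2.09, 1.9, 0.09, -0.72]]
48 placeR -15 5 [[0.01, 0.4, 0.07, 2.09, 2.44, 0.09, -0.98], [-0.04, 0.4, 0.12, 2.09, 2.59, 0.08, -1.14]]
bar bottom [-0.048       0.18975023  0.2618898 ] sash bottom front [-0.006      0.0866594  0.2279351] [-0.006       0.20678583  0.22764147]
[0.42174532 0.37135791 0.066     ]
[0.35417861 0.31579199 0.066     ]
flask base [0.55557625 0.41209313 0.        ]
```

Call:
servo_tool(deltas=[{"tx": 0.01, "ty": 0.02, "tz": -0.01, "wx": 0, "wy": 0, "wz": -6, "claw": -1}, {"tx": 0.015, "ty": 0.05, "tz": -0.02, "wx": 0, "wy": 0, "wz": -13, "claw": -1}, {"tx": 0.02, "ty": 0.08, "tz": -0.03, "wx": 0, "wy": 0, "wz": -20, "claw": -1}, {"tx": 0.025, "ty": 0.11, "tz": -0.04, "wx": 0, "wy": 0, "wz": -27, "claw": -1}, {"tx": 0.03, "ty": 0.14, "tz": -0.05, "wx": 0, "wy": 0, "wz": -34, "claw": -1}, {"tx": 0.035, "ty": 0.17, "tz": -0.06, "wx": 0, "wy": 0, "wz": -41, "claw": -1}, {"tx": 0.035, "ty": 0.2, "tz": -0.07, "wx": 0, "wy": 0, "wz": -48, "claw": -1}, {"tx": 0.035, "ty": 0.235, "tz": -0.08, "wx": 0, "wy": 0, "wz": -55, "claw": -1}, {"tx": 0.035, "ty": 0.235, "tz": -0.09, "wx": 0, "wy": 0, "wz": -60, "claw": -1}, {"tx": 0.035, "ty": 0.235, "tz": -0.09, "wx": 0, "wy": 0, "wz": -60, "claw": -1}])

```text
t: 9.6
eef_pos: [0.3611, 0.4014, 0.3167]
ee_rot: [0.336, 0.433, 0.817, -0.181]
wrist_force: [0.5, 0.6, -0.0]
width: 0.0853
```

```bash
python3 st.py;  python3 - <<'E'
from h import *
w=snap('wrist','w4.png');S=snap('scene','s4.png')
for n,s in(('w',w),('s',S)):
  for c,st in blobs(s['img'],[0,0,150],[179,60,255],150):
        q=onz(s,*c,.066)
        if q[0]<.52: print(n,c,q.round(4),st)
E
```

```text
t 9.6 q [-0.599  0.427 -0.636  1.711  0.836  1.667 -0.837] p [0.3611 0.4014 0.3167] w 0.0853 F [ 0.5  0.6 -0. ]
x [-0.4    0.585 -0.706] y [ 0.828  0.56  -0.004] z [ 0.393 -0.586 -0.708] grasp [0.422  0.3106 0.2069]
grasp in cup [-0.1747  0.3279  0.2069]
w [326.2 139.6] [0.4512 0.2802 0.066 ] [293, 108, 68, 63, 3354]
w [260.6 214.3] [0.4577 0.1641 0.066 ] [236, 195, 51, 38, 1489]
w [213.8 242.3] [0.4413 0.0814 0.066 ] [193, 227, 44, 30, 1001]
s [225.5 137.6] [0.4573 0.2698 0.066 ] [215, 128, 22, 20, 323]
s [245. 182.] [0.4647 0.1502 0.066 ] [234, 172, 23, 21, 359]
s [249.7 218.8] [0.448  0.0646 0.066 ] [239, 209, 23, 21, 381]
```

View pics/w4.png

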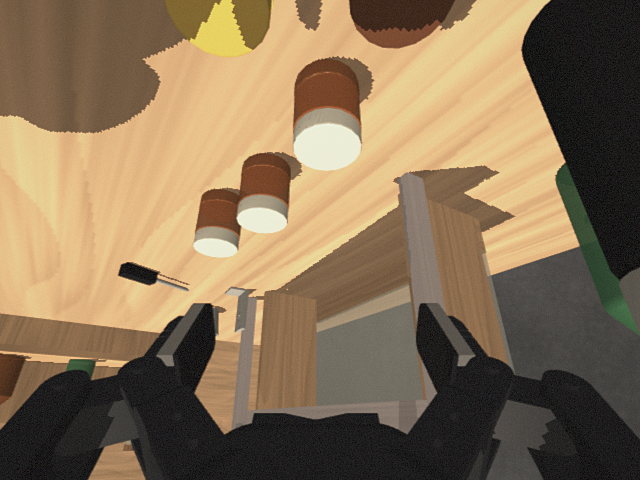

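Call:
servo_tool(deltas=[{"tx": 0.003, "ty": 0.007, "tz": -0.03, "wx": 0, "wy": 0, "wz": 0, "claw": -1}, {"tx": 0.003, "ty": 0.007, "tz": -0.06, "wx": 0, "wy": 0, "wz": 0, "claw": -1}, {"tx": 0.003, "ty": 0.007, "tz": -0.09, "wx": 0, "wy": 0, "wz": 0, "claw": -1}, {"tx": 0.003, "ty": 0.007, "tz": -0.108, "wx": 0, "wy": 0, "wz": 0, "claw": -1}, {"tx": 0.011, "ty": -0.005, "tz": -0.122, "wx": 0, "wy": 0, "wz": 0, "claw": -1}, {"tx": 0.019, "ty": -0.017, "tz": -0.137, "wx": 0, "wy": 0, "wz": 0, "claw": -1}, {"tx": 0.027, "ty": -0.029, "tz": -0.151, "wx": 0, "wy": 0, "wz": 0, "claw": -1}, {"tx": 0.034, "ty": -0.04, "tz": -0.165, "wx": 0, "wy": 0, "wz": 0, "claw": -1}, {"tx": 0.034, "ty": -0.04, "tz": -0.165, "wx": 0, "wy": 0, "wz": 0, "claw": -1}, {"tx": 0.034, "ty": -0.04, "tz": -0.165, "wx": 0, "wy": 0, "wz": 0, "claw": -1}])

```text
t: 10.95
eef_pos: [0.393, 0.3627, 0.1529]
ee_rot: [0.338, 0.432, 0.817, -0.18]
wrist_force: [0.3, -0.3, 0.5]
width: 0.0858
```

```bash
python3 st.py;  python3 - <<'E'
from h import *
w=snap('wrist','w5.png')
E
```

```text
t 10.95 q [-0.582  0.633 -0.553  1.831  0.985  1.434 -1.018] p [0.393  0.3627 0.1529] w 0.0858 F [ 0.3 -0.3  0.5]
x [-0.399  0.584 -0.707] y [ 0.826  0.563 -0.002] z [ 0.397 -0.585 -0.707] grasp [0.4546 0.272  0.0433]
grasp in cup [-0.1451  0.2871  0.0433]
```

View pics/w5.png

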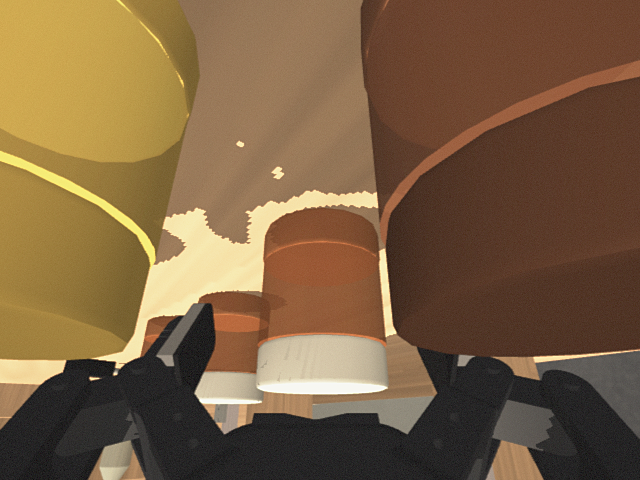

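Call:
servo_tool(deltas=[{"tx": 0, "ty": 0, "tz": 0, "wx": 0, "wy": 0, "wz": 0, "claw": 1}, {"tx": 0, "ty": 0, "tz": 0, "wx": 0, "wy": 0, "wz": 0, "claw": 1}, {"tx": 0, "ty": 0, "tz": 0, "wx": 0, "wy": 0, "wz": 0, "claw": 1}, {"tx": 0, "ty": 0, "tz": 0, "wx": 0, "wy": 0, "wz": 0, "claw": 1}, {"tx": 0, "ty": 0, "tz": 0, "wx": 0, "wy": 0, "wz": 0, "claw": 1}, {"tx": 0, "ty": 0, "tz": 0.01, "wx": 0, "wy": 0, "wz": 0, "claw": 1}, {"tx": 0, "ty": 0, "tz": 0.03, "wx": 0, "wy": 0, "wz": 0, "claw": 1}, {"tx": 0, "ty": 0, "tz": 0.06, "wx": 0, "wy": 0, "wz": 0, "claw": 1}, {"tx": 0, "ty": 0, "tz": 0.09, "wx": 0, "wy": 0, "wz": 0, "claw": 1}, {"tx": 0, "ty": 0, "tz": 0.11, "wx": 0, "wy": 0, "wz": 0, "claw": 1}], force=40)

```text
t: 12.25
eef_pos: [0.3932, 0.3622, 0.2649]
ee_rot: [0.338, 0.432, 0.817, -0.179]
wrist_force: [0.1, -0.0, -1.5]
width: 0.0498
```

```bash
python3 st.py;  python3 - <<'E'
from h import *
w=snap('wrist','w6.png')
E
```

```text
t 12.25 q [-0.54   0.456 -0.599  1.792  0.893  1.544 -0.853] p [0.3932 0.3622 0.2649] w 0.0498 F [ 0.1 -0.  -1.5]
x [-0.398  0.584 -0.707] y [ 0.827  0.563 -0.   ] z [ 0.398 -0.585 -0.707] grasp [0.4548 0.2716 0.1553]
grasp in cup [-0.1448  0.2867  0.1553]
```

View pics/w6.png

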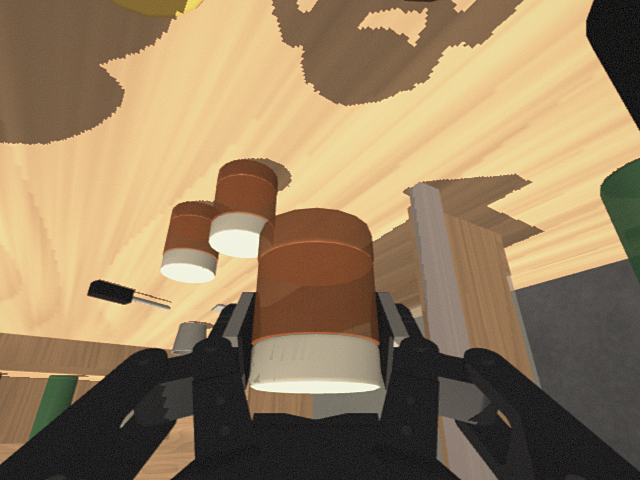

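Call:
servo_tool(deltas=[{"tx": 0.02, "ty": -0.03, "tz": 0.01, "wx": 0, "wy": 0, "wz": 2, "claw": 1}, {"tx": 0.035, "ty": -0.07, "tz": 0.01, "wx": 0, "wy": 0, "wz": 5, "claw": 1}, {"tx": 0.05, "ty": -0.12, "tz": 0.01, "wx": 0, "wy": 0, "wz": 8, "claw": 1}, {"tx": 0.055, "ty": -0.17, "tz": 0.01, "wx": 0, "wy": 0, "wz": 12, "claw": 1}, {"tx": 0.055, "ty": -0.22, "tz": 0.01, "wx": 0, "wy": 0, "wz": 16, "claw": 1}, {"tx": 0.05, "ty": -0.27, "tz": 0.01, "wx": 0, "wy": 0, "wz": 20, "claw": 1}, {"tx": 0.045, "ty": -0.32, "tz": 0, "wx": 0, "wy": 0, "wz": 24, "claw": 1}, {"tx": 0.04, "ty": -0.37, "tz": 0, "wx": 0, "wy": 0, "wz": 29, "claw": 1}, {"tx": 0.032, "ty": -0.42, "tz": 0, "wx": 0, "wy": 0, "wz": 33, "claw": 1}, {"tx": 0.032, "ty": -0.434, "tz": 0, "wx": 0, "wy": 0, "wz": 35, "claw": 1}])

```text
t: 13.55
eef_pos: [0.4235, -0.075, 0.262]
ee_rot: [0.376, 0.167, 0.909, -0.071]
wrist_force: [0.7, 1.2, -3.7]
width: 0.0499
```

```bash
python3 st.py;  python3 - <<'E'
from h import *
w=snap('wrist','w7.png')
E
```

```text
t 13.55 q [ 0.175 -0.124 -0.209  2.41   1.167  0.285  0.114] p [ 0.4235 -0.075   0.262 ] w 0.0499 F [ 0.7  1.2 -3.7]
x [-0.661  0.251 -0.707] y [ 0.358  0.934 -0.003] z [ 0.659 -0.255 -0.707] grasp [ 0.5257 -0.1145  0.1524]
grasp in cup [-0.1023 -0.1036  0.1524]
```

View pics/w7.png

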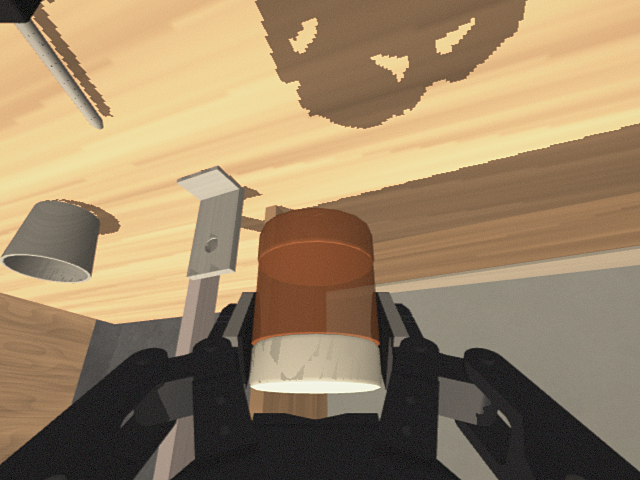

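Call:
servo_tool(deltas=[{"tx": 0.02, "ty": 0.008, "tz": -0.005, "wx": 0, "wy": 0, "wz": 0, "claw": 1}, {"tx": 0.04, "ty": 0.012, "tz": -0.018, "wx": 0, "wy": 0, "wz": 0, "claw": 1}, {"tx": 0.06, "ty": 0.016, "tz": -0.04, "wx": 0, "wy": 0, "wz": 0, "claw": 1}, {"tx": 0.08, "ty": 0.02, "tz": -0.055, "wx": 0, "wy": 0, "wz": 0, "claw": 1}, {"tx": 0.1, "ty": 0.021, "tz": -0.07, "wx": 0, "wy": 0, "wz": 0, "claw": 1}, {"tx": 0.12, "ty": 0.022, "tz": -0.082, "wx": 0, "wy": 0, "wz": 0, "claw": 1}, {"tx": 0.135, "ty": 0.023, "tz": -0.092, "wx": 0, "wy": 0, "wz": 0, "claw": 1}, {"tx": 0.15, "ty": 0.024, "tz": -0.095, "wx": 0, "wy": 0, "wz": 0, "claw": 1}, {"tx": 0.156, "ty": 0.025, "tz": -0.095, "wx": 0, "wy": 0, "wz": 0, "claw": 1}, {"tx": 0.156, "ty": 0.025, "tz": -0.095, "wx": 0, "wy": 0, "wz": 0, "claw": 1}])

```text
t: 14.85
eef_pos: [0.5814, -0.0465, 0.1679]
ee_rot: [0.377, 0.166, 0.909, -0.07]
wrist_force: [-0.7, -0.1, -2.8]
width: 0.0496
```

```bash
python3 st.py;  python3 - <<'E'
from h import *
w=snap('wrist','w8.png')
E
```

```text
t 14.85 q [ 0.128  0.393 -0.239  2.09   1.78   0.394 -0.492] p [ 0.5814 -0.0465  0.1679] w 0.0496 F [-0.7 -0.1 -2.8]
x [-0.661  0.249 -0.708] y [ 0.354  0.935 -0.002] z [ 0.661 -0.252 -0.706] grasp [ 0.6839 -0.0855  0.0584]
grasp in cup [ 0.0577 -0.0862  0.0584]
```

View pics/w8.png

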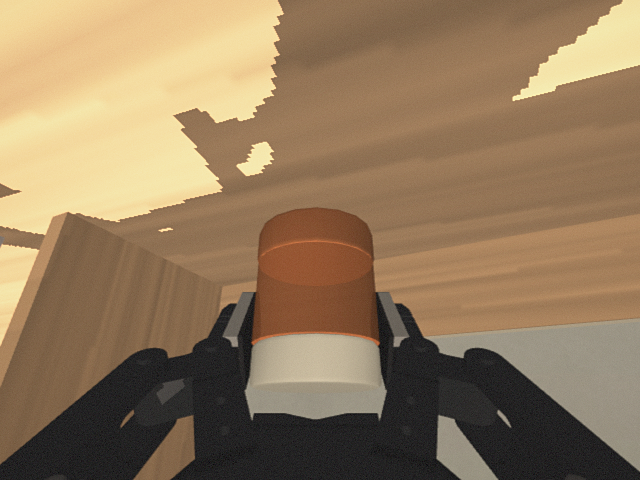

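Call:
servo_tool(deltas=[{"tx": 0, "ty": 0, "tz": -0.008, "wx": 0, "wy": 0, "wz": 0, "claw": 1}, {"tx": 0, "ty": 0, "tz": -0.014, "wx": 0, "wy": 0, "wz": 0, "claw": 1}, {"tx": 0, "ty": 0, "tz": -0.014, "wx": 0, "wy": 0, "wz": 0, "claw": 1}, {"tx": 0, "ty": 0, "tz": -0.014, "wx": 0, "wy": 0, "wz": 0, "claw": -0.2}, {"tx": 0, "ty": 0, "tz": -0.014, "wx": 0, "wy": 0, "wz": 0, "claw": -0.8}, {"tx": 0, "ty": 0, "tz": -0.014, "wx": 0, "wy": 0, "wz": 0, "claw": -1}, {"tx": 0, "ty": 0, "tz": -0.014, "wx": 0, "wy": 0, "wz": 0, "claw": -1}, {"tx": -0.01, "ty": 0.004, "tz": -0.003, "wx": 0, "wy": 0, "wz": 0, "claw": -1}, {"tx": -0.03, "ty": 0.012, "tz": 0.018, "wx": 0, "wy": 0, "wz": 0, "claw": -1}, {"tx": -0.05, "ty": 0.02, "tz": 0.039, "wx": 0, "wy": 0, "wz": 0, "claw": -1}])

```text
t: 16.15
eef_pos: [0.5306, -0.0266, 0.207]
ee_rot: [0.376, 0.166, 0.909, -0.07]
wrist_force: [-0.4, 0.7, 0.1]
width: 0.0851
```

```bash
python3 st.py;  python3 - <<'E'
from h import *
w=snap('wrist','w9.png')
E
```

```text
t 16.15 q [ 0.097  0.226 -0.258  2.201  1.59   0.402 -0.361] p [ 0.5306 -0.0266  0.207 ] w 0.0851 F [-0.4  0.7  0.1]
x [-0.662  0.249 -0.707] y [ 0.354  0.935 -0.002] z [ 0.661 -0.252 -0.707] grasp [ 0.633  -0.0657  0.0974]
grasp in cup [ 0.0083 -0.0627  0.0974]
```

View pics/w9.png

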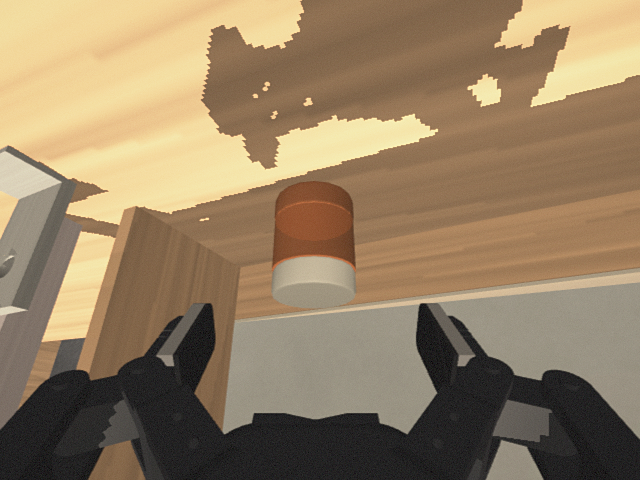

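Call:
servo_tool(deltas=[{"tx": -0.03, "ty": 0.011, "tz": 0.03, "wx": 0, "wy": 0, "wz": 0, "claw": -1}, {"tx": -0.06, "ty": 0.023, "tz": 0.06, "wx": 0, "wy": 0, "wz": -2, "claw": -1}, {"tx": -0.08, "ty": 0.05, "tz": 0.08, "wx": 0, "wy": 0, "wz": -5, "claw": -1}, {"tx": -0.09, "ty": 0.1, "tz": 0.08, "wx": 0, "wy": 0, "wz": -10, "claw": -1}, {"tx": -0.11, "ty": 0.15, "tz": 0.08, "wx": 0, "wy": 0, "wz": -16, "claw": -1}, {"tx": -0.12, "ty": 0.2, "tz": 0.08, "wx": 0, "wy": 0, "wz": -22, "claw": -1}, {"tx": -0.14, "ty": 0.25, "tz": 0.08, "wx": 0, "wy": 0, "wz": -28, "claw": -1}, {"tx": -0.15, "ty": 0.29, "tz": 0.08, "wx": 0, "wy": 0, "wz": -33, "claw": -1}, {"tx": -0.164, "ty": 0.321, "tz": 0.06, "wx": 0, "wy": 0, "wz": -35, "claw": -1}, {"tx": -0.164, "ty": 0.321, "tz": 0.05, "wx": 0, "wy": 0, "wz": -35, "claw": -1}])

```text
t: 17.45
eef_pos: [0.3662, 0.2964, 0.2554]
ee_rot: [0.337, 0.43, 0.818, -0.179]
wrist_force: [-0.6, -0.7, 0.9]
width: 0.0856
```

```bash
python3 st.py;  python3 - <<'E'
from h import *
w=snap('wrist','w10.png');S=snap('scene','s10.png');T=robot.snapshot('top')
for n,s in(('w',w),('s',S),('t',T)):
  for c,st in blobs(s['img'],[0,0,150],[179,60,255],150):
        q=onz(s,*c,.066)
        print(n,c,q.round(4),st)
E
```

```text
t 17.45 q [-0.399  0.351 -0.693  1.971  0.888  1.472 -0.872] p [0.3662 0.2964 0.2554] w 0.0856 F [-0.6 -0.7  0.9]
x [-0.402  0.583 -0.706] y [ 0.825  0.565 -0.003] z [ 0.398 -0.584 -0.708] grasp [0.4279 0.2059 0.1457]
grasp in cup [-0.1765  0.2231  0.1457]
w [314.5 221.4] [0.4556 0.1643 0.066 ] [280, 194, 73, 54, 3106]
w [239.  258.6] [0.4394 0.0827 0.066 ] [211, 238, 60, 40, 1801]
w [347.1 327. ] [ 0.6521 -0.0447  0.066 ] [335, 322, 25, 11, 229]
s [247.5  21.3] [0.6003 0.5595 0.066 ] [236, 13, 24, 18, 336]
s [355.3 143.5] [0.7209 0.1564 0.066 ] [284, 17, 137, 241, 2269]
s [409.7 165.6] [0.8114 0.0645 0.066 ] [356, 73, 106, 182, 823]
s [245.  182.1] [0.4646 0.1499 0.066 ] [234, 172, 23, 21, 362]
s [249.7 218.9] [0.4479 0.0644 0.066 ] [239, 209, 23, 21, 384]
s [365.6 338.3] [ 0.5824 -0.2545  0.066 ] [356, 327, 20, 23, 260]
s [396.3 418.8] [ 0.5801 -0.4144  0.066 ] [384, 407, 25, 25, 501]
t [299.9 146.3] [0.8254 0.0223 0.066 ] [210, 140, 186, 13, 429]
t [312.5 167.5] [ 0.7668 -0.0117  0.066 ] [178, 158, 271, 32, 1696]
t [244.4 282.5] [0.463  0.1525 0.066 ] [235, 273, 19, 19, 285]
t [278.6 289.5] [0.4466 0.0671 0.066 ] [269, 280, 20, 20, 297]
```

View pics/w10.png

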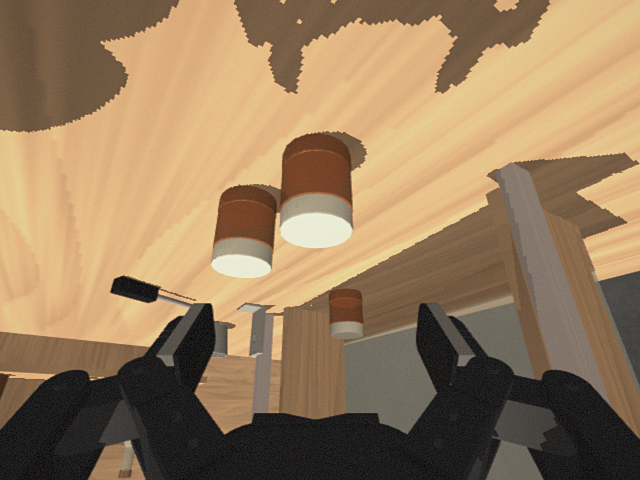

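View pics/s10.png

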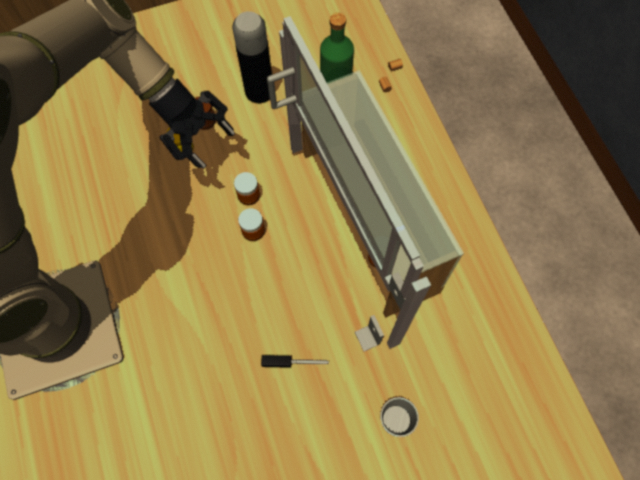

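Call:
servo_tool(deltas=[{"tx": 0, "ty": 0, "tz": -0.02, "wx": 0, "wy": 0, "wz": 0, "claw": -1}, {"tx": 0, "ty": 0, "tz": -0.04, "wx": 0, "wy": 0, "wz": 0, "claw": -1}, {"tx": 0.01, "ty": -0.015, "tz": -0.058, "wx": 0, "wy": 0, "wz": 0, "claw": -1}, {"tx": 0.02, "ty": -0.03, "tz": -0.076, "wx": 0, "wy": 0, "wz": 0, "claw": -1}, {"tx": 0.03, "ty": -0.045, "tz": -0.094, "wx": 0, "wy": 0, "wz": 0, "claw": -1}, {"tx": 0.036, "ty": -0.054, "tz": -0.104, "wx": 0, "wy": 0, "wz": 0, "claw": -1}, {"tx": 0.036, "ty": -0.054, "tz": -0.104, "wx": 0, "wy": 0, "wz": 0, "claw": -1}, {"tx": 0.036, "ty": -0.054, "tz": -0.104, "wx": 0, "wy": 0, "wz": 0, "claw": 1}, {"tx": 0.036, "ty": -0.054, "tz": -0.104, "wx": 0, "wy": 0, "wz": 0, "claw": 1}, {"tx": 0.036, "ty": -0.054, "tz": -0.104, "wx": 0, "wy": 0, "wz": 0, "claw": 1}])

```text
t: 18.85
eef_pos: [0.4031, 0.2411, 0.1533]
ee_rot: [0.338, 0.431, 0.817, -0.179]
wrist_force: [-1.4, 2.6, 6.6]
width: 0.0499
```

```bash
python3 st.py
```

```text
t 18.85 q [-0.356  0.501 -0.595  2.054  1.063  1.3   -0.991] p [0.4031 0.2411 0.1533] w 0.0499 F [-1.4  2.6  6.6]
x [-0.399  0.584 -0.707] y [ 0.826  0.564 -0.001] z [ 0.398 -0.585 -0.707] grasp [0.4648 0.1504 0.0438]
grasp in cup [-0.1437  0.1651  0.0438]
```

Call:
servo_tool(deltas=[{"tx": 0, "ty": 0, "tz": 0.02, "wx": 0, "wy": 0, "wz": 0, "claw": 1}, {"tx": 0, "ty": 0, "tz": 0.05, "wx": 0, "wy": 0, "wz": 0, "claw": 1}, {"tx": 0.01, "ty": -0.01, "tz": 0.08, "wx": 0, "wy": 0, "wz": 2, "claw": 1}, {"tx": 0.02, "ty": -0.03, "tz": 0.11, "wx": 0, "wy": 0, "wz": 6, "claw": 1}, {"tx": 0.035, "ty": -0.06, "tz": 0.11, "wx": 0, "wy": 0, "wz": 11, "claw": 1}, {"tx": 0.045, "ty": -0.09, "tz": 0.11, "wx": 0, "wy": 0, "wz": 17, "claw": 1}, {"tx": 0.045, "ty": -0.12, "tz": 0.11, "wx": 0, "wy": 0, "wz": 23, "claw": 1}, {"tx": 0.045, "ty": -0.15, "tz": 0.11, "wx": 0, "wy": 0, "wz": 29, "claw": 1}, {"tx": 0.04, "ty": -0.18, "tz": 0.11, "wx": 0, "wy": 0, "wz": 34, "claw": 1}, {"tx": 0.04, "ty": -0.2, "tz": 0.11, "wx": 0, "wy": 0, "wz": 35, "claw": 1}])

```text
t: 20.1
eef_pos: [0.4423, 0.0387, 0.2624]
ee_rot: [0.376, 0.166, 0.909, -0.07]
wrist_force: [0.4, 0.6, -1.8]
width: 0.05
```

```bash
python3 st.py;  python3 - <<'E'
from h import *
w=snap('wrist','w11.png')
E
```

```text
t 20.1 q [ 0.092 -0.05  -0.454  2.34   1.181  0.513 -0.131] p [0.4423 0.0387 0.2624] w 0.05 F [ 0.4  0.6 -1.8]
x [-0.662  0.248 -0.707] y [ 0.354  0.935 -0.003] z [ 0.661 -0.252 -0.707] grasp [ 5.447e-01 -5.000e-04  1.529e-01]
grasp in cup [-0.075   0.0088  0.1529]
```

View pics/w11.png

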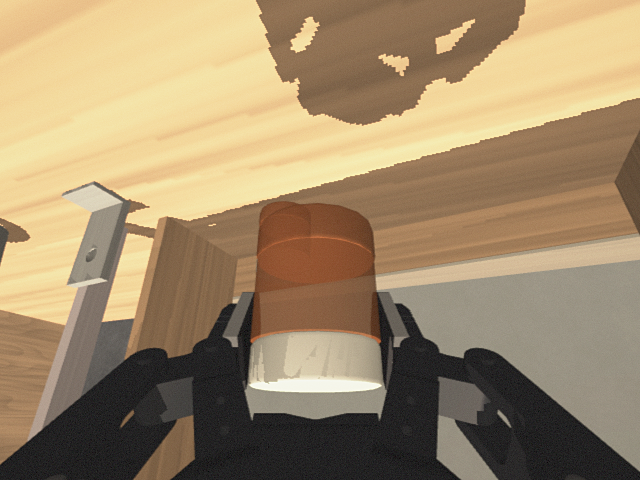

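Call:
servo_tool(deltas=[{"tx": 0.02, "ty": 0.007, "tz": -0.018, "wx": 0, "wy": 0, "wz": 0, "claw": 1}, {"tx": 0.04, "ty": 0.009, "tz": -0.04, "wx": 0, "wy": 0, "wz": 0, "claw": 1}, {"tx": 0.06, "ty": 0.011, "tz": -0.06, "wx": 0, "wy": 0, "wz": 0, "claw": 1}, {"tx": 0.08, "ty": 0.012, "tz": -0.075, "wx": 0, "wy": 0, "wz": 0, "claw": 1}, {"tx": 0.1, "ty": 0.013, "tz": -0.088, "wx": 0, "wy": 0, "wz": 0, "claw": 1}, {"tx": 0.12, "ty": 0.015, "tz": -0.095, "wx": 0, "wy": 0, "wz": 0, "claw": 1}, {"tx": 0.13, "ty": 0.016, "tz": -0.097, "wx": 0, "wy": 0, "wz": 0, "claw": 1}, {"tx": 0.13, "ty": 0.016, "tz": -0.097, "wx": 0, "wy": 0, "wz": 0, "claw": 1}, {"tx": 0.13, "ty": 0.016, "tz": -0.104, "wx": 0, "wy": 0, "wz": 0, "claw": 1}, {"tx": 0.13, "ty": 0.016, "tz": -0.108, "wx": 0, "wy": 0, "wz": 0, "claw": 1}])

```text
t: 21.4
eef_pos: [0.5726, 0.0562, 0.1542]
ee_rot: [0.376, 0.166, 0.909, -0.07]
wrist_force: [-0.4, -0.6, -0.9]
width: 0.05
```

```bash
python3 st.py;  python3 - <<'E'
from h import *
w=snap('wrist','w12.png')
E
```

```text
t 21.4 q [ 0.05   0.444 -0.396  2.08   1.685  0.591 -0.526] p [0.5726 0.0562 0.1542] w 0.05 F [-0.4 -0.6 -0.9]
x [-0.662  0.249 -0.707] y [ 0.354  0.935 -0.003] z [ 0.661 -0.252 -0.707] grasp [0.675  0.0171 0.0446]
grasp in cup [0.0562 0.0168 0.0446]
```

View pics/w12.png

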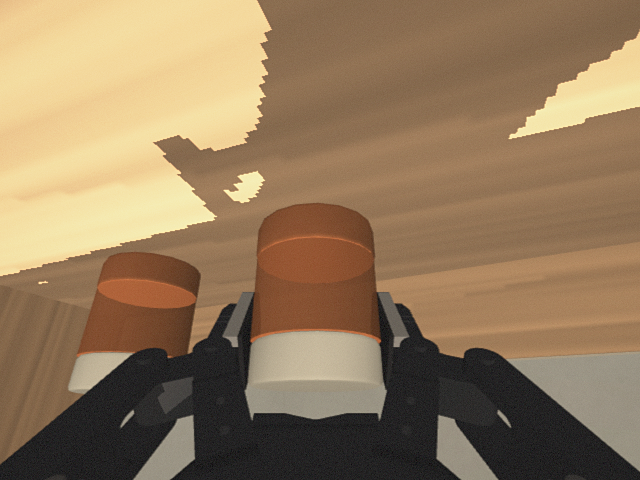

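Call:
servo_tool(deltas=[{"tx": 0, "ty": 0, "tz": 0, "wx": 0, "wy": 0, "wz": 0, "claw": 0}, {"tx": 0, "ty": 0, "tz": 0, "wx": 0, "wy": 0, "wz": 0, "claw": -0.8}, {"tx": 0, "ty": 0, "tz": 0, "wx": 0, "wy": 0, "wz": 0, "claw": -0.8}, {"tx": 0, "ty": 0, "tz": 0, "wx": 0, "wy": 0, "wz": 0, "claw": -0.8}, {"tx": -0.01, "ty": 0.004, "tz": 0.011, "wx": 0, "wy": 0, "wz": 0, "claw": -0.8}, {"tx": -0.03, "ty": 0.012, "tz": 0.032, "wx": 0, "wy": 0, "wz": 0, "claw": -0.9}, {"tx": -0.05, "ty": 0.02, "tz": 0.053, "wx": 0, "wy": 0, "wz": 0, "claw": -1}, {"tx": -0.08, "ty": 0.031, "tz": 0.085, "wx": 0, "wy": 0, "wz": 0, "claw": -1}, {"tx": -0.11, "ty": 0.043, "tz": 0.117, "wx": 0, "wy": 0, "wz": -2, "claw": -1}, {"tx": -0.12, "ty": 0.06, "tz": 0.125, "wx": 0, "wy": 0, "wz": -5, "claw": -1}])

```text
t: 22.7
eef_pos: [0.4522, 0.1165, 0.2818]
ee_rot: [0.374, 0.206, 0.9, -0.086]
wrist_force: [0.1, 0.1, 0.6]
width: 0.0855
```

```bash
python3 st.py;  python3 - <<'E'
from h import *
w=snap('wrist','w13.png');S=robot.snapshot('scene');T=robot.snapshot('top')
for n,s in(('s',S),('t',T)):
  for c,st in blobs(s['img'],[0,0,150],[179,60,255],150):
        q=onz(s,*c,.066)
        if q[0]<.5: print(n,c,q.round(4),st)
E
```

```text
t 22.7 q [-0.003  0.023 -0.569  2.223  1.097  0.763 -0.232] p [0.4522 0.1165 0.2818] w 0.0855 F [0.1 0.1 0.6]
x [-0.634  0.307 -0.71 ] y [ 0.436  0.9   -0.001] z [ 0.638 -0.31  -0.705] grasp [0.5511 0.0684 0.1726]
grasp in cup [-0.0636  0.077   0.1726]
s [249.7 218.9] [0.4479 0.0644 0.066 ] [239, 209, 23, 21, 386]
t [278.6 289.4] [0.4469 0.0671 0.066 ] [269, 280, 20, 20, 287]
```

View pics/w13.png

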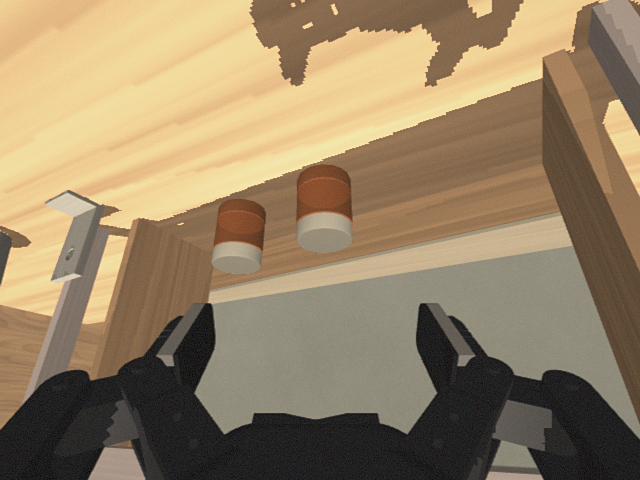

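Call:
servo_tool(deltas=[{"tx": -0.015, "ty": 0.02, "tz": 0, "wx": 0, "wy": 0, "wz": -5, "claw": -1}, {"tx": -0.03, "ty": 0.04, "tz": 0, "wx": 0, "wy": 0, "wz": -10, "claw": -1}, {"tx": -0.045, "ty": 0.06, "tz": 0, "wx": 0, "wy": 0, "wz": -16, "claw": -1}, {"tx": -0.06, "ty": 0.075, "tz": -0.01, "wx": 0, "wy": 0, "wz": -22, "claw": -1}, {"tx": -0.08, "ty": 0.09, "tz": -0.02, "wx": 0, "wy": 0, "wz": -28, "claw": -1}, {"tx": -0.102, "ty": 0.093, "tz": -0.04, "wx": 0, "wy": 0, "wz": -30, "claw": -1}, {"tx": -0.102, "ty": 0.093, "tz": -0.06, "wx": 0, "wy": 0, "wz": -30, "claw": -1}, {"tx": -0.102, "ty": 0.093, "tz": -0.066, "wx": 0, "wy": 0, "wz": -30, "claw": -1}, {"tx": -0.102, "ty": 0.093, "tz": -0.066, "wx": 0, "wy": 0, "wz": -30, "claw": -1}, {"tx": -0.102, "ty": 0.093, "tz": -0.066, "wx": 0, "wy": 0, "wz": -30, "claw": -1}])

```text
t: 24.1
eef_pos: [0.3516, 0.2091, 0.214]
ee_rot: [0.338, 0.432, 0.817, -0.18]
wrist_force: [-0.4, -0.4, 0.5]
width: 0.0853
```

```bash
python3 st.py
```

```text
t 24.1 q [-0.26   0.278 -0.716  2.176  0.933  1.319 -0.909] p [0.3516 0.2091 0.214 ] w 0.0853 F [-0.4 -0.4  0.5]
x [-0.398  0.584 -0.707] y [ 0.827  0.562 -0.002] z [ 0.397 -0.585 -0.707] grasp [0.4131 0.1184 0.1045]
grasp in cup [-0.1975  0.1369  0.1045]
```

Delta to grasp: (.034, -.052, -.062).

Call:
servo_tool(deltas=[{"tx": 0.008, "ty": -0.012, "tz": -0.015, "wx": 0, "wy": 0, "wz": 0, "claw": -1}, {"tx": 0.016, "ty": -0.024, "tz": -0.03, "wx": 0, "wy": 0, "wz": 0, "claw": -1}, {"tx": 0.026, "ty": -0.039, "tz": -0.046, "wx": 0, "wy": 0, "wz": 0, "claw": -1}, {"tx": 0.034, "ty": -0.052, "tz": -0.061, "wx": 0, "wy": 0, "wz": 0, "claw": -1}, {"tx": 0.034, "ty": -0.052, "tz": -0.061, "wx": 0, "wy": 0, "wz": 0, "claw": -1}, {"tx": 0.034, "ty": -0.052, "tz": -0.061, "wx": 0, "wy": 0, "wz": 0, "claw": 1}, {"tx": 0.034, "ty": -0.052, "tz": -0.061, "wx": 0, "wy": 0, "wz": 0, "claw": 1}, {"tx": 0.034, "ty": -0.052, "tz": -0.061, "wx": 0, "wy": 0, "wz": 0, "claw": 1}, {"tx": 0.034, "ty": -0.052, "tz": -0.061, "wx": 0, "wy": 0, "wz": 0, "claw": 1}, {"tx": 0.034, "ty": -0.052, "tz": -0.061, "wx": 0, "wy": 0, "wz": 0, "claw": 1}])

```text
t: 25.35
eef_pos: [0.3852, 0.1581, 0.1534]
ee_rot: [0.339, 0.431, 0.817, -0.179]
wrist_force: [-2.4, 2.7, 6.9]
width: 0.0497
```

```bash
python3 st.py;  python3 - <<'E'
from h import *
w=snap('wrist','w14.png')
E
```

```text
t 25.35 q [-0.209  0.389 -0.621  2.221  1.108  1.197 -0.98 ] p [0.3852 0.1581 0.1534] w 0.0497 F [-2.4  2.7  6.9]
x [-0.399  0.583 -0.708] y [ 0.826  0.564 -0.001] z [ 0.398 -0.585 -0.707] grasp [0.447  0.0674 0.0439]
grasp in cup [-0.1675  0.0836  0.0439]
```

View pics/w14.png

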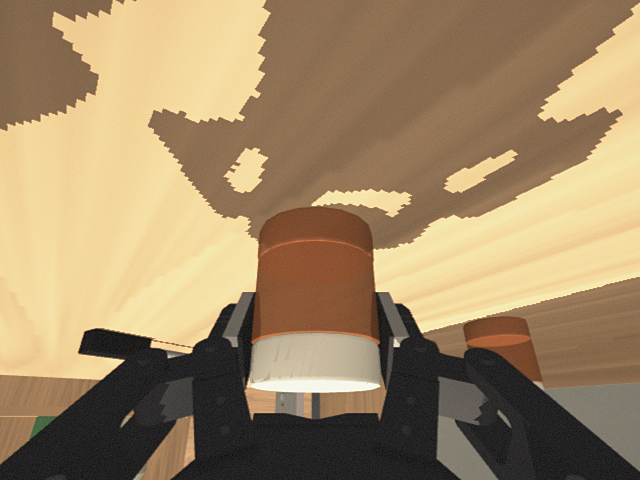

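Call:
servo_tool(deltas=[{"tx": 0, "ty": 0, "tz": 0.02, "wx": 0, "wy": 0, "wz": 0, "claw": 1}, {"tx": 0, "ty": 0, "tz": 0.05, "wx": 0, "wy": 0, "wz": 0, "claw": 1}, {"tx": 0.01, "ty": 0, "tz": 0.08, "wx": 0, "wy": 0, "wz": 4, "claw": 1}, {"tx": 0.02, "ty": 0, "tz": 0.11, "wx": 0, "wy": 0, "wz": 10, "claw": 1}, {"tx": 0.03, "ty": -0.005, "tz": 0.11, "wx": 0, "wy": 0, "wz": 17, "claw": 1}, {"tx": 0.04, "ty": -0.01, "tz": 0.11, "wx": 0, "wy": 0, "wz": 24, "claw": 1}, {"tx": 0.05, "ty": -0.014, "tz": 0.11, "wx": 0, "wy": 0, "wz": 31, "claw": 1}, {"tx": 0.05, "ty": -0.014, "tz": 0.11, "wx": 0, "wy": 0, "wz": 35, "claw": 1}, {"tx": 0.05, "ty": -0.014, "tz": 0.11, "wx": 0, "wy": 0, "wz": 35, "claw": 1}, {"tx": 0.05, "ty": -0.014, "tz": 0.11, "wx": 0, "wy": 0, "wz": 35, "claw": 1}])

```text
t: 26.65
eef_pos: [0.435, 0.1435, 0.2627]
ee_rot: [0.376, 0.166, 0.909, -0.07]
wrist_force: [-0.2, 0.5, -2.0]
width: 0.0498
```

```bash
python3 st.py
```

```text
t 26.65 q [-0.021  0.04  -0.622  2.259  1.156  0.737 -0.288] p [0.435  0.1435 0.2627] w 0.0498 F [-0.2  0.5 -2. ]
x [-0.661  0.25  -0.707] y [ 0.355  0.935 -0.002] z [ 0.661 -0.253 -0.707] grasp [0.5374 0.1043 0.1531]
grasp in cup [-0.0747  0.1138  0.1531]
```

Call:
servo_tool(deltas=[{"tx": 0.02, "ty": 0.002, "tz": -0.018, "wx": 0, "wy": 0, "wz": 0, "claw": 1}, {"tx": 0.04, "ty": 0.003, "tz": -0.04, "wx": 0, "wy": 0, "wz": 0, "claw": 1}, {"tx": 0.06, "ty": 0.005, "tz": -0.06, "wx": 0, "wy": 0, "wz": 0, "claw": 1}, {"tx": 0.08, "ty": 0.006, "tz": -0.075, "wx": 0, "wy": 0, "wz": 0, "claw": 1}, {"tx": 0.1, "ty": 0.007, "tz": -0.088, "wx": 0, "wy": 0, "wz": 0, "claw": 1}, {"tx": 0.12, "ty": 0.009, "tz": -0.095, "wx": 0, "wy": 0, "wz": 0, "claw": 1}, {"tx": 0.13, "ty": 0.01, "tz": -0.097, "wx": 0, "wy": 0, "wz": 0, "claw": 1}, {"tx": 0.13, "ty": 0.01, "tz": -0.097, "wx": 0, "wy": 0, "wz": 0, "claw": 1}, {"tx": 0.13, "ty": 0.01, "tz": -0.104, "wx": 0, "wy": 0, "wz": 0, "claw": 1}, {"tx": 0.13, "ty": 0.01, "tz": -0.108, "wx": 0, "wy": 0, "wz": 0, "claw": 1}])

```text
t: 27.9
eef_pos: [0.5655, 0.1514, 0.1539]
ee_rot: [0.376, 0.168, 0.908, -0.072]
wrist_force: [-0.2, -7.6, -0.1]
width: 0.0496
```

```bash
python3 st.py;  python3 - <<'E'
from h import *
w=snap('wrist','w15.png')
E
```

```text
t 27.9 q [-0.058  0.501 -0.497  2.019  1.575  0.762 -0.529] p [0.5655 0.1514 0.1539] w 0.0496 F [-0.2 -7.6 -0.1]
x [-0.66   0.251 -0.708] y [ 0.359  0.933 -0.004] z [ 0.659 -0.257 -0.706] grasp [0.6677 0.1116 0.0445]
grasp in cup [0.0558 0.1116 0.0445]
```

View pics/w15.png

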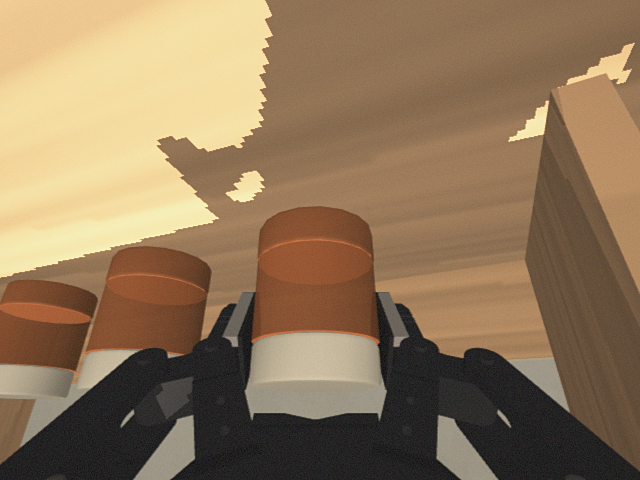

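Call:
servo_tool(deltas=[{"tx": 0, "ty": -0.004, "tz": 0.003, "wx": 0, "wy": 0, "wz": 0, "claw": 1}, {"tx": 0, "ty": -0.008, "tz": 0.003, "wx": 0, "wy": 0, "wz": 0, "claw": 1}, {"tx": 0, "ty": -0.012, "tz": 0, "wx": 0, "wy": 0, "wz": 0, "claw": 1}, {"tx": 0, "ty": -0.012, "tz": 0, "wx": 0, "wy": 0, "wz": 0, "claw": 1}, {"tx": 0, "ty": -0.012, "tz": 0, "wx": 0, "wy": 0, "wz": 0, "claw": 0}, {"tx": 0, "ty": -0.012, "tz": 0, "wx": 0, "wy": 0, "wz": 0, "claw": -0.5}, {"tx": 0, "ty": -0.012, "tz": 0, "wx": 0, "wy": 0, "wz": 0, "claw": -0.5}, {"tx": 0, "ty": -0.012, "tz": 0, "wx": 0, "wy": 0, "wz": 0, "claw": -0.5}, {"tx": -0.01, "ty": -0.008, "tz": 0.011, "wx": 0, "wy": 0, "wz": 0, "claw": -0.5}, {"tx": -0.02, "ty": -0.004, "tz": 0.021, "wx": 0, "wy": 0, "wz": 0, "claw": -0.5}])

```text
t: 29.2
eef_pos: [0.5444, 0.1498, 0.1764]
ee_rot: [0.376, 0.166, 0.909, -0.07]
wrist_force: [-1.0, 0.0, 0.4]
width: 0.0639
```

```bash
python3 st.py;  python3 - <<'E'
from h import *
w=snap('wrist','w16.png')
E
```

```text
t 29.2 q [-0.046  0.424 -0.521  2.066  1.52   0.754 -0.496] p [0.5444 0.1498 0.1764] w 0.0639 F [-1.   0.   0.4]
x [-0.662  0.249 -0.707] y [ 0.354  0.935 -0.002] z [ 0.661 -0.252 -0.707] grasp [0.6469 0.1107 0.0669]
grasp in cup [0.035  0.1122 0.0669]
```

View pics/w16.png

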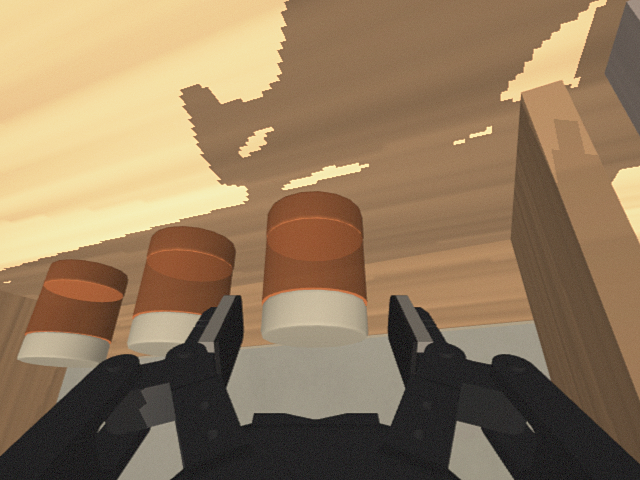

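Call:
servo_tool(deltas=[{"tx": -0.025, "ty": 0.009, "tz": 0.027, "wx": 0, "wy": 0, "wz": 0, "claw": -0.7}, {"tx": -0.05, "ty": 0.018, "tz": 0.053, "wx": 0, "wy": 0, "wz": 0, "claw": -1}, {"tx": -0.08, "ty": 0.028, "tz": 0.08, "wx": 0, "wy": 0, "wz": 0, "claw": -1}, {"tx": -0.11, "ty": 0.04, "tz": 0.11, "wx": 0, "wy": 0, "wz": 0, "claw": -1}, {"tx": -0.145, "ty": 0.05, "tz": 0.145, "wx": 0, "wy": 0, "wz": 0, "claw": -1}, {"tx": -0.155, "ty": 0.045, "tz": 0.18, "wx": 0, "wy": 0, "wz": 5, "claw": -1}, {"tx": -0.155, "ty": 0.035, "tz": 0.21, "wx": 0, "wy": 0, "wz": 12, "claw": -1}, {"tx": -0.155, "ty": 0.028, "tz": 0.225, "wx": 0, "wy": 0, "wz": 19, "claw": -1}, {"tx": -0.155, "ty": 0.02, "tz": 0.228, "wx": 0, "wy": 0, "wz": 25, "claw": -1}, {"tx": -0.155, "ty": 0.02, "tz": 0.228, "wx": 0, "wy": 0, "wz": 25, "claw": -1}])

```text
t: 30.5
eef_pos: [0.3896, 0.1688, 0.404]
ee_rot: [0.383, -0.034, 0.923, 0.013]
wrist_force: [-0.4, 0.5, 0.4]
width: 0.0853
```

```bash
python3 st.py;  python3 - <<'E'
from h import *
w=snap('wrist','w17.png');S=snap('scene','s17.png')
E
```

```text
t 30.5 q [-0.191 -0.345 -0.396  2.226  0.451  0.586  0.737] p [0.3896 0.1688 0.404 ] w 0.0853 F [-0.4  0.5  0.4]
x [-0.704 -0.053 -0.708] y [-0.073  0.997 -0.002] z [ 0.706  0.05  -0.706] grasp [0.4991 0.1766 0.2946]
grasp in cup [-0.1076  0.1886  0.2946]
```

View pics/w17.png

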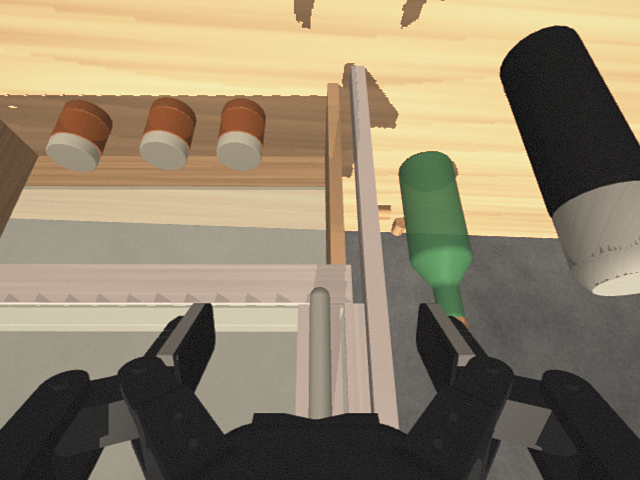

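View pics/s17.png

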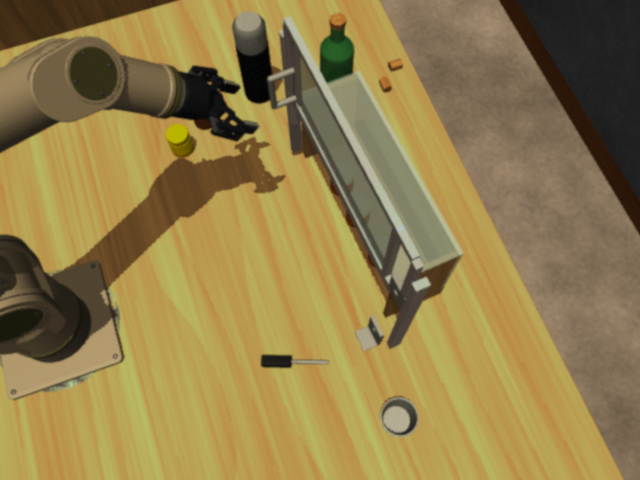

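Call:
servo_tool(deltas=[{"tx": 0.015, "ty": 0.003, "tz": 0.004, "wx": 0, "wy": 0, "wz": 0, "claw": -1}, {"tx": 0.03, "ty": 0.004, "tz": 0.006, "wx": 0, "wy": 0, "wz": 0, "claw": -1}, {"tx": 0.045, "ty": 0.005, "tz": 0.008, "wx": 0, "wy": 0, "wz": 0, "claw": -1}, {"tx": 0.06, "ty": 0.006, "tz": 0.008, "wx": 0, "wy": 0, "wz": 0, "claw": -1}, {"tx": 0.06, "ty": 0.006, "tz": 0.008, "wx": 0, "wy": 0, "wz": 0, "claw": -1}, {"tx": 0.06, "ty": 0.006, "tz": 0.008, "wx": 0, "wy": 0, "wz": 0, "claw": 1}, {"tx": 0.06, "ty": 0.006, "tz": 0.008, "wx": 0, "wy": 0, "wz": 0, "claw": 1}, {"tx": 0.06, "ty": 0.006, "tz": 0.008, "wx": 0, "wy": 0, "wz": 0, "claw": 1}, {"tx": 0.06, "ty": 0.006, "tz": 0.008, "wx": 0, "wy": 0, "wz": 0, "claw": 1}, {"tx": 0.06, "ty": 0.006, "tz": 0.008, "wx": 0, "wy": 0, "wz": 0, "claw": 1}], force=60)

```text
t: 31.85
eef_pos: [0.4499, 0.1754, 0.4117]
ee_rot: [0.383, -0.035, 0.923, 0.013]
wrist_force: [-4.9, 0.3, 1.8]
width: 0.0104
```

```bash
python3 st.py;  python3 - <<'E'
from h import *
w=snap('wrist','w18.png')
E
```

```text
t 31.85 q [-0.154 -0.2   -0.385  2.108  0.509  0.563  0.744] p [0.4499 0.1754 0.4117] w 0.0104 F [-4.9  0.3  1.8]
x [-0.705 -0.054 -0.707] y [-0.074  0.997 -0.002] z [ 0.706  0.051 -0.707] grasp [0.5593 0.1833 0.3022]
grasp in cup [-0.047   0.191   0.3022]
```

View pics/w18.png

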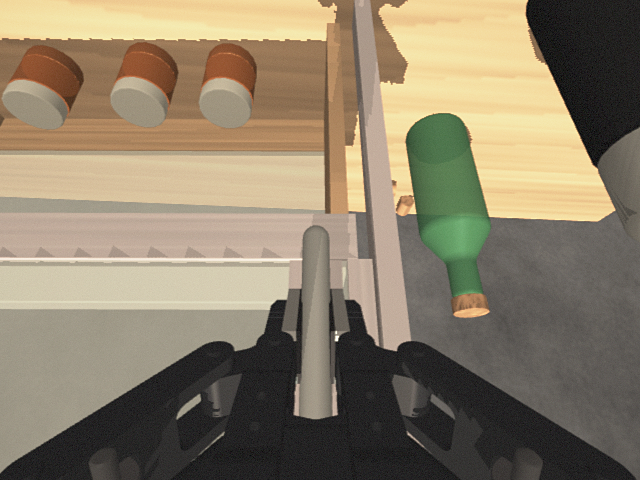

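Gripped; the jars stand upright in a row behind the sash. Lowering ~0.2 m, then the last bit slowly.

Call:
servo_tool(deltas=[{"tx": 0, "ty": 0, "tz": -0.015, "wx": 0, "wy": 0, "wz": 0, "claw": 1}, {"tx": 0, "ty": 0, "tz": -0.035, "wx": 0, "wy": 0, "wz": 0, "claw": 1}, {"tx": 0, "ty": 0, "tz": -0.055, "wx": 0, "wy": 0, "wz": 0, "claw": 1}, {"tx": 0, "ty": 0, "tz": -0.075, "wx": 0, "wy": 0, "wz": 0, "claw": 1}, {"tx": 0, "ty": 0, "tz": -0.095, "wx": 0, "wy": 0, "wz": 0, "claw": 1}, {"tx": 0, "ty": 0, "tz": -0.115, "wx": 0, "wy": 0, "wz": 0, "claw": 1}, {"tx": 0, "ty": 0, "tz": -0.135, "wx": 0, "wy": 0, "wz": 0, "claw": 1}, {"tx": 0, "ty": 0, "tz": -0.155, "wx": 0, "wy": 0, "wz": 0, "claw": 1}, {"tx": 0, "ty": 0, "tz": -0.175, "wx": 0, "wy": 0, "wz": 0, "claw": 1}, {"tx": 0, "ty": 0, "tz": -0.19, "wx": 0, "wy": 0, "wz": 0, "claw": 1}])

```text
t: 33.15
eef_pos: [0.45, 0.1754, 0.2209]
ee_rot: [0.382, -0.035, 0.923, 0.013]
wrist_force: [-5.3, -0.7, 4.3]
width: 0.0105
```

```bash
python3 st.py;  python3 - <<'E'
from h import *
w=robot.snapshot('wrist')
E
```

```text
t 33.15 q [-0.089  0.121 -0.51   2.297  1.548  0.405 -0.318] p [0.45   0.1754 0.2209] w 0.0105 F [-5.3 -0.7  4.3]
x [-0.705 -0.054 -0.707] y [-0.075  0.997 -0.002] z [ 0.705  0.052 -0.707] grasp [0.5593 0.1834 0.1113]
grasp in cup [-0.047   0.1911  0.1113]
```

Call:
servo_tool(deltas=[{"tx": 0, "ty": 0, "tz": -0.008, "wx": 0, "wy": 0, "wz": 0, "claw": 1}, {"tx": 0, "ty": 0, "tz": -0.015, "wx": 0, "wy": 0, "wz": 0, "claw": 1}, {"tx": 0, "ty": 0, "tz": -0.02, "wx": 0, "wy": 0, "wz": 0, "claw": 1}, {"tx": 0, "ty": 0, "tz": -0.023, "wx": 0, "wy": 0, "wz": 0, "claw": 1}, {"tx": 0, "ty": 0, "tz": -0.026, "wx": 0, "wy": 0, "wz": 0, "claw": 1}, {"tx": 0, "ty": 0, "tz": -0.027, "wx": 0, "wy": 0, "wz": 0, "claw": 1}, {"tx": 0, "ty": 0, "tz": -0.028, "wx": 0, "wy": 0, "wz": 0, "claw": 1}, {"tx": 0, "ty": 0, "tz": -0.029, "wx": 0, "wy": 0, "wz": 0, "claw": 1}, {"tx": 0, "ty": 0, "tz": -0.03, "wx": 0, "wy": 0, "wz": 0, "claw": 1}, {"tx": 0, "ty": 0, "tz": -0.03, "wx": 0, "wy": 0, "wz": 0, "claw": 1}])

```text
t: 34.45
eef_pos: [0.45, 0.1755, 0.1919]
ee_rot: [0.383, -0.035, 0.923, 0.013]
wrist_force: [-10.3, -0.5, 10.3]
width: 0.0105
```

```bash
python3 st.py
```

```text
t 34.45 q [-0.096  0.193 -0.509  2.31   1.738  0.439 -0.501] p [0.45   0.1755 0.1919] w 0.0105 F [-10.3  -0.5  10.3]
x [-0.704 -0.054 -0.708] y [-0.075  0.997 -0.002] z [ 0.706  0.051 -0.706] grasp [0.5594 0.1834 0.0824]
grasp in cup [-0.0469  0.191   0.0824]
```

Call:
servo_tool(deltas=[{"tx": 0, "ty": 0, "tz": -0.001, "wx": 0, "wy": 0, "wz": 0, "claw": 1}, {"tx": 0, "ty": 0, "tz": -0.002, "wx": 0, "wy": 0, "wz": 0, "claw": 1}, {"tx": 0, "ty": 0, "tz": -0.002, "wx": 0, "wy": 0, "wz": 0, "claw": 1}, {"tx": 0, "ty": 0, "tz": -0.002, "wx": 0, "wy": 0, "wz": 0, "claw": 1}, {"tx": 0, "ty": 0, "tz": -0.002, "wx": 0, "wy": 0, "wz": 0, "claw": 1}, {"tx": 0, "ty": 0, "tz": -0.002, "wx": 0, "wy": 0, "wz": 0, "claw": 1}, {"tx": 0, "ty": 0, "tz": -0.002, "wx": 0, "wy": 0, "wz": 0, "claw": 1}, {"tx": 0, "ty": 0, "tz": -0.002, "wx": 0, "wy": 0, "wz": 0, "claw": 1}, {"tx": 0, "ty": 0, "tz": -0.002, "wx": 0, "wy": 0, "wz": 0, "claw": 1}, {"tx": 0, "ty": 0, "tz": -0.002, "wx": 0, "wy": 0, "wz": 0, "claw": 1}])

```text
t: 35.7
eef_pos: [0.4498, 0.1756, 0.1913]
ee_rot: [0.385, -0.035, 0.922, 0.013]
wrist_force: [-37.3, -7.8, 39.0]
width: 0.0106
```

```bash
python3 st.py
```

```text
t 35.7 q [-0.096  0.195 -0.511  2.311  1.75   0.444 -0.513] p [0.4498 0.1756 0.1913] w 0.0106 F [-37.3  -7.8  39. ]
x [-0.702 -0.055 -0.71 ] y [-0.075  0.997 -0.003] z [ 0.708  0.051 -0.704] grasp [0.5596 0.1835 0.0822]
grasp in cup [-0.0467  0.1911  0.0822]
```

Call:
servo_tool(deltas=[{"tx": 0, "ty": 0, "tz": 0.002, "wx": 0, "wy": 0, "wz": 0, "claw": 1}, {"tx": 0, "ty": 0, "tz": 0.002, "wx": 0, "wy": 0, "wz": 0, "claw": 0.5}, {"tx": 0, "ty": 0, "tz": 0.002, "wx": 0, "wy": 0, "wz": 0, "claw": -1}, {"tx": 0, "ty": 0, "tz": 0.002, "wx": 0, "wy": 0, "wz": 0, "claw": -1}, {"tx": 0, "ty": 0, "tz": 0.002, "wx": 0, "wy": 0, "wz": 0, "claw": -1}, {"tx": 0, "ty": 0, "tz": 0.002, "wx": 0, "wy": 0, "wz": 0, "claw": -1}, {"tx": -0.01, "ty": 0, "tz": 0.01, "wx": 0, "wy": 0, "wz": 0, "claw": -1}, {"tx": -0.03, "ty": -0.002, "tz": 0.04, "wx": 0, "wy": 0, "wz": 0, "claw": -1}, {"tx": -0.04, "ty": -0.004, "tz": 0.08, "wx": 0, "wy": 0, "wz": 0, "claw": -1}, {"tx": -0.04, "ty": -0.006, "tz": 0.12, "wx": 0, "wy": 0, "wz": 0, "claw": -1}])

```text
t: 36.95
eef_pos: [0.4106, 0.1689, 0.2996]
ee_rot: [0.383, -0.034, 0.923, 0.011]
wrist_force: [0.7, -0.2, -0.1]
width: 0.0851
```

```bash
python3 st.py;  python3 - <<'E'
from h import *
w=snap('wrist','w19.png');S=snap('scene','s19.png')
E
```

```text
t 36.95 q [-0.086 -0.146 -0.518  2.319  0.908  0.402  0.266] p [0.4106 0.1689 0.2996] w 0.0851 F [ 0.7 -0.2 -0.1]
x [-0.705 -0.054 -0.707] y [-0.071  0.997 -0.006] z [ 0.706  0.046 -0.707] grasp [0.52   0.1761 0.19  ]
grasp in cup [-0.0868  0.1866  0.19  ]
```

View pics/w19.png

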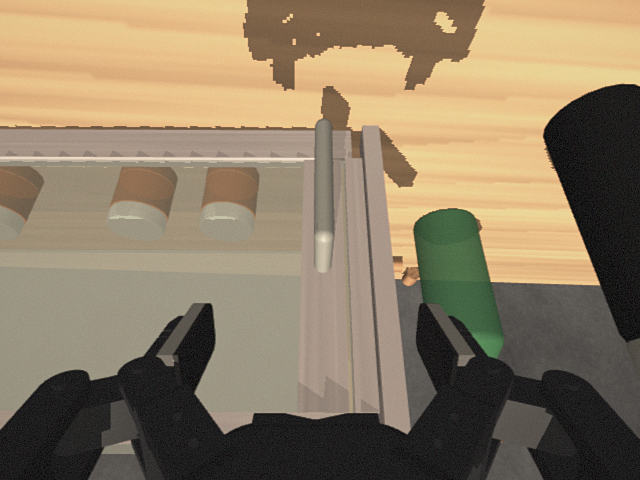

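View pics/s19.png

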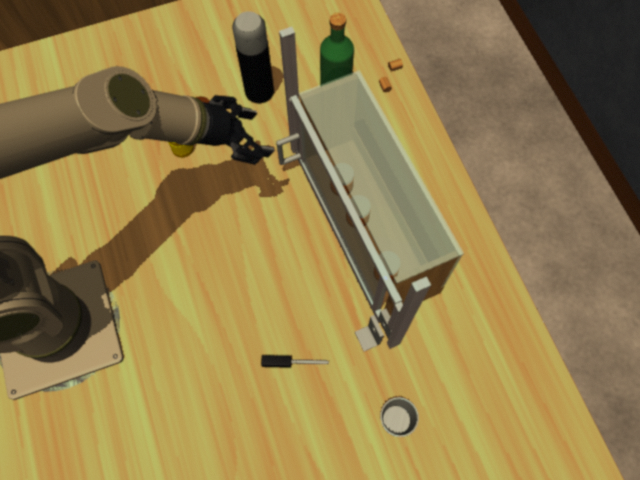

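Run:
```python
from h import *
c=np.load('cup.npz')
def tc(p): d=p[:2]-c['O']; return (d@c['x']).round(3),(d@c['y']).round(3)
S=robot.snapshot('scene')
for uv in((344,177),(358,208),(387.5,260)): print(tc(onz(S,*uv,.066)))
cv2.imwrite('pics/sj.png',cv2.resize(S['img'][80:360,270:470,::-1],None,fx=2.8,fy=2.1*1.0,interpolation=cv2.INTER_CUBIC)[:590])
```

```text
(np.float64(0.055), np.float64(0.088))
(np.float64(0.05), np.float64(0.009))
(np.float64(0.055), np.float64(-0.12))
```

View pics/sj.png

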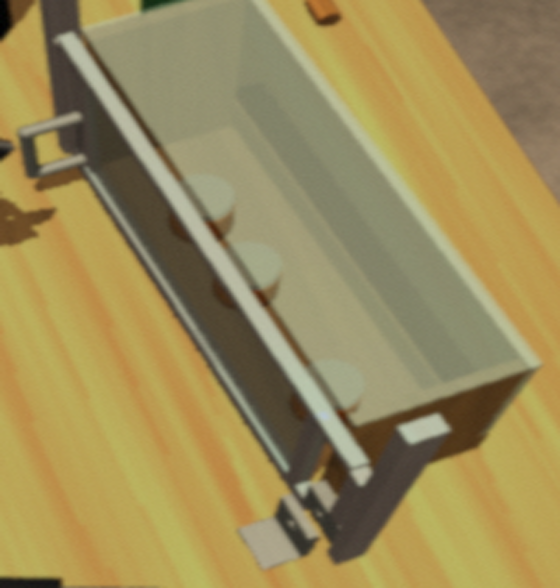

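Call:
servo_tool(deltas=[{"tx": 0.01, "ty": -0.03, "tz": 0.01, "wx": 0, "wy": 0, "wz": -3, "claw": -1}, {"tx": 0.02, "ty": -0.06, "tz": 0.02, "wx": 0, "wy": 0, "wz": -7, "claw": -1}, {"tx": 0.03, "ty": -0.09, "tz": 0.02, "wx": 0, "wy": 0, "wz": -11, "claw": -1}, {"tx": 0.04, "ty": -0.12, "tz": 0.02, "wx": 0, "wy": 0, "wz": -15, "claw": -1}, {"tx": 0.04, "ty": -0.15, "tz": 0.02, "wx": 0, "wy": 0, "wz": -19, "claw": -1}, {"tx": 0.04, "ty": -0.18, "tz": 0.02, "wx": 0, "wy": 0, "wz": -22, "claw": -1}, {"tx": 0.04, "ty": -0.21, "tz": 0.02, "wx": 0, "wy": 0, "wz": -25, "claw": -1}, {"tx": 0.04, "ty": -0.24, "tz": 0.02, "wx": 0, "wy": 0, "wz": -25, "claw": -1}, {"tx": 0.04, "ty": -0.25, "tz": 0.02, "wx": 0, "wy": 0, "wz": -25, "claw": -1}, {"tx": 0.04, "ty": -0.25, "tz": 0.02, "wx": 0, "wy": 0, "wz": -25, "claw": -1}])

```text
t: 38.35
eef_pos: [0.451, -0.0824, 0.3185]
ee_rot: [0.376, 0.169, 0.908, -0.073]
wrist_force: [-0.5, 0.2, 0.5]
width: 0.0856
```

```bash
python3 st.py;  python3 - <<'E'
from h import *
import pickle
w=snap('wrist','w20.png'); pickle.dump(w,open('w20.pkl','wb'))
E
```

```text
t 38.35 q [ 0.148 -0.161 -0.156  2.297  0.779  0.358  0.538] p [ 0.451  -0.0824  0.3185] w 0.0856 F [-0.5  0.2  0.5]
x [-0.661  0.252 -0.707] y [ 0.361  0.933 -0.006] z [ 0.658 -0.259 -0.707] grasp [ 0.553  -0.1226  0.2089]
grasp in cup [-0.0757 -0.1136  0.2089]
```

View pics/w20.png

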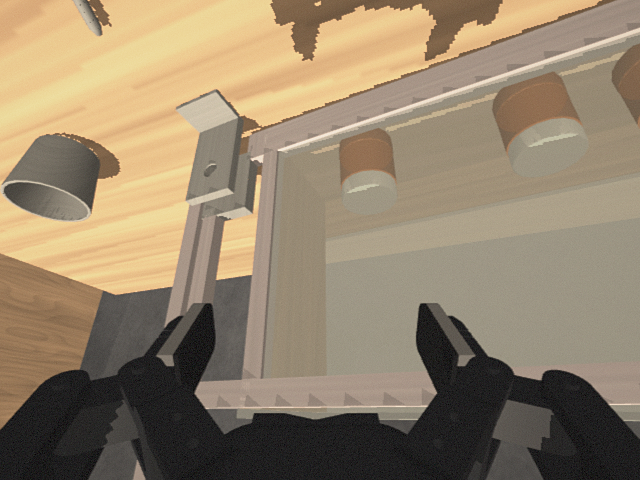

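Run:
```python
from h import *
import pickle
w=pickle.load(open('w20.pkl','rb')); c=np.load('cup.npz');O,x,d=c['O'],c['x'],c['y']
def onx(s,u,v,cx):
    p,r=ray(s,u,v); n=np.r_[x,0]; k=(cx-(p[:2]-O)@x)/(r@n); q=p+k*r; return np.r_[cx,(q[:2]-O)@d,q[2]]
print(onx(w,210,170,-.028).round(4),'pred pix',np.round(proj(w,np.r_[O-.028*x-.235*d,.055]),1))
cv2.imwrite('pics/w20c.png',cv2.resize(w['img'][80:230,170:270,::-1],None,fx=4,fy=4,interpolation=cv2.INTER_CUBIC))
for nm,p in dict(plateTopL=(-.028,-.213,.08),plateTopR=(-.028,-.257,.08),footL=(-.058,-.213,.004),footR=(-.058,-.257,.004)).items():
    print(nm,np.round(proj(w,np.r_[O+p[0]*x+p[1]*d,p[2]]),1))
```

```text
[-0.028  -0.2371  0.0521] pred pix [211.5 172.1]
plateTopL [228.9 189.9]
plateTopR [186.6 202.7]
footL [217.1  94.8]
footR [177.  112.5]
```

View pics/w20c.png

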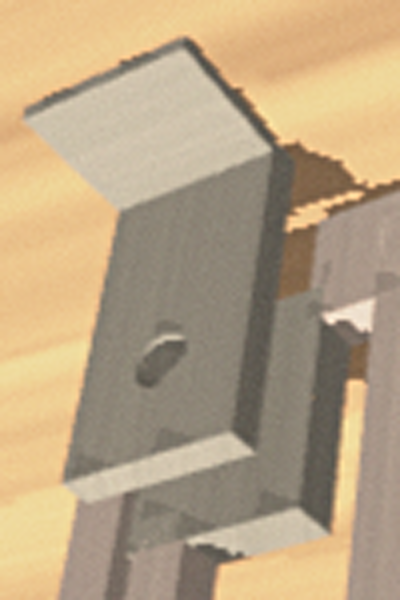

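```bash
cat > cupfit.py <<'E'
from h import *
import pickle
from scipy.optimize import least_squares
c=np.load('cup.npz');O,x,d=c['O'],c['x'],c['y']
pts=dict(hole=(-.028,-.235,.055),tL=(-.028,-.213,.08),tR=(-.028,-.257,.08),fL=(-.058,-.213,.004),fR=(-.058,-.257,.004))
def fitview(w,ob,free_z=False):
    def f(p):
        r=[]
        for k,uv in ob.items():
            a=pts[k]; r+=list(np.array(proj(w,np.r_[O+(a[0]+p[0])*x+(a[1]+p[1])*d,a[2]+(p[2] if free_z else 0)]))-uv)
        return r
    g=least_squares(f,[0,0,0]); return g.x,np.round(g.fun,1)
if __name__=='__main__':
    w=pickle.load(open('w20.pkl','rb'))
    ob=dict(hole=(210.3,170),tL=(228,188.2),tR=(186.3,200.5),fL=(215.5,90),fR=(176.3,108.3))
    print(fitview(w,ob)); print(fitview(w,ob,True))
E
python3 cupfit.py
```

```text
(array([-0.00327886,  0.00187142,  0.        ]), array([ 0.3, -0.7,  0.2, -1.1, -0.8, -0.3,  0.8,  1. , -0.5,  0.8]))
(array([-0.00486859,  0.00364946,  0.00202069]), array([ 0.4, -0.5,  0.4, -0.7, -1. ,  0.3,  0.9,  0.5, -0.8,  0.4]))
```

Call:
servo_tool(deltas=[{"tx": -0.01, "ty": -0.015, "tz": 0.01, "wx": 2.2, "wy": 5.6, "wz": 0, "claw": -1}, {"tx": -0.02, "ty": -0.03, "tz": 0.02, "wx": 4.3, "wy": 11.2, "wz": 0, "claw": -1}, {"tx": -0.03, "ty": -0.05, "tz": 0.03, "wx": 6.5, "wy": 16.8, "wz": 0, "claw": -1}, {"tx": -0.035, "ty": -0.07, "tz": 0.03, "wx": 8.7, "wy": 22.4, "wz": 0, "claw": -1}, {"tx": -0.04, "ty": -0.09, "tz": 0.03, "wx": 10.8, "wy": 28, "wz": 0, "claw": -1}, {"tx": -0.045, "ty": -0.11, "tz": 0.03, "wx": 13, "wy": 33.6, "wz": 0, "claw": -1}, {"tx": -0.05, "ty": -0.13, "tz": 0.02, "wx": 15.1, "wy": 39.2, "wz": 0, "claw": -1}, {"tx": -0.054, "ty": -0.143, "tz": 0.01, "wx": 16.2, "wy": 42, "wz": 0, "claw": -1}, {"tx": -0.054, "ty": -0.143, "tz": 0, "wx": 16.2, "wy": 42, "wz": 0, "claw": -1}, {"tx": -0.054, "ty": -0.143, "tz": 0, "wx": 16.2, "wy": 42, "wz": 0, "claw": -1}])

```text
t: 39.65
eef_pos: [0.3973, -0.2231, 0.318]
ee_rot: [-0.0, 0.18, 0.984, -0.001]
wrist_force: [0.5, 0.1, 0.0]
width: 0.0856
```

```bash
python3 st.py;  python3 - <<'E'
from h import *
import pickle
w=snap('wrist','w21.png'); pickle.dump(w,open('w21.pkl','wb'))
for n in('scene','top'): pickle.dump(robot.snapshot(n),open(n+'21.pkl','wb'))
E
```

```text
t 39.65 q [ 0.096  0.02   0.32   2.016 -0.004  1.107  1.626] p [ 0.3973 -0.2231  0.318 ] w 0.0856 F [0.5 0.1 0. ]
x [-0.935  0.354  0.   ] y [ 0.354  0.935 -0.003] z [-0.001 -0.003 -1.   ] grasp [ 0.3971 -0.2235  0.163 ]
grasp in cup [-0.2384 -0.203   0.163 ]
```

View pics/w21.png

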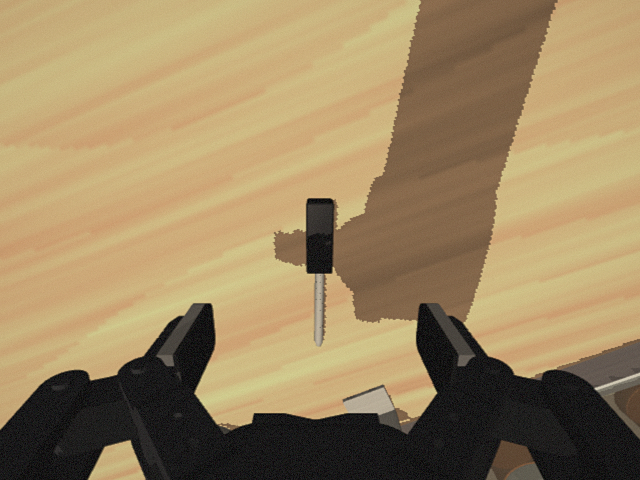

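Run:
```python
from h import *
import pickle
w=pickle.load(open('w21.pkl','rb'));S=pickle.load(open('scene21.pkl','rb'));T=pickle.load(open('top21.pkl','rb'))
sub=w['img'][180:290,280:345].astype(int).sum(2); m=(sub<130).astype(np.uint8)
n,l,st,c=cv2.connectedComponentsWithStats(m); i=1+st[1:,4].argmax(); print(st[i],c[i]+[280,180])
r=cv2.minAreaRect(np.argwhere(l==i)[:,::-1].astype(np.float32)); print(r)
print('back top',onz(w,319.5,199,.022),'front top',onz(w,319.5,270,.022))
print('tip',onz(w,319,346,.011),'rod base',onz(w,319.5,274,.011))
cv2.imwrite('pics/w21c.png',cv2.resize(w['img'][180:360,270:370,::-1],None,fx=3.2,fy=3.2,interpolation=cv2.INTER_CUBIC))
# fixed cams
for nm,s in(('S',S),('T',T)):
  for c,st in blobs(s['img'],[0,0,0],[179,255,50],40):
    q=onz(s,*c,.015)
    if abs(q[1]+.22)<.06 and .36<q[0]<.46: print(nm,c,st,q.round(4))
```

```text
[  26   19   28   74 1220] [319.54672131 244.39262295]
((39.2498779296875, 55.50543212890625), (26.298133850097656, 73.46090698242188), 1.2453643083572388)
back top [ 0.37406692 -0.21174466  0.022     ] front top [ 0.42931337 -0.23243094  0.022     ]
tip [ 0.50422572 -0.26086671  0.011     ] rod base [ 0.4371208  -0.23524868  0.011     ]
S [268.9 360.4] [246, 329, 45, 55, 822] [ 0.3916 -0.22    0.015 ]
T [398.1 298.1] [384, 259, 34, 71, 439] [ 0.4345 -0.2359  0.015 ]
```

View pics/w21c.png

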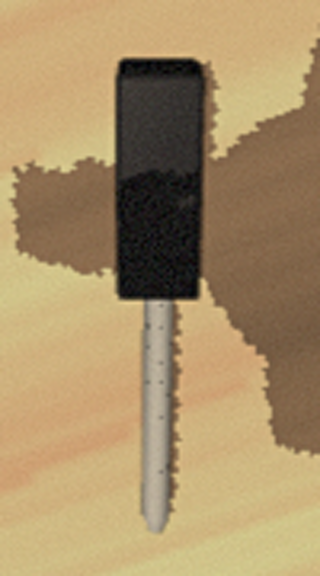

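Call:
servo_tool(deltas=[{"tx": 0, "ty": 0.003, "tz": -0.03, "wx": 0, "wy": 0, "wz": 0, "claw": -1}, {"tx": 0, "ty": 0.003, "tz": -0.06, "wx": 0, "wy": 0, "wz": 0, "claw": -0.7}, {"tx": 0, "ty": 0.003, "tz": -0.09, "wx": 0, "wy": 0, "wz": 0, "claw": -0.4}, {"tx": 0, "ty": 0.003, "tz": -0.115, "wx": 0, "wy": 0, "wz": 0, "claw": -0.2}, {"tx": 0, "ty": 0.003, "tz": -0.13, "wx": 0, "wy": 0, "wz": 0, "claw": -0.1}, {"tx": 0, "ty": 0.003, "tz": -0.14, "wx": 0, "wy": 0, "wz": 0, "claw": 0}, {"tx": 0, "ty": 0.003, "tz": -0.14, "wx": 0, "wy": 0, "wz": 0, "claw": 0}, {"tx": 0, "ty": 0.003, "tz": -0.14, "wx": 0, "wy": 0, "wz": 0, "claw": 0}, {"tx": 0, "ty": 0.003, "tz": -0.14, "wx": 0, "wy": 0, "wz": 0, "claw": 0}, {"tx": 0, "ty": 0.003, "tz": -0.14, "wx": 0, "wy": 0, "wz": 0, "claw": 0}], force=60)

```text
t: 41.05
eef_pos: [0.3975, -0.2211, 0.1791]
ee_rot: [0.0, 0.18, 0.984, -0.001]
wrist_force: [0.7, -0.2, 0.2]
width: 0.0427
```

```bash
python3 st.py;  python3 - <<'E'
from h import *
w=snap('wrist','w22.png')
E
```

```text
t 41.05 q [ 0.119  0.239  0.312  2.132 -0.1    0.783  1.701] p [ 0.3975 -0.2211  0.1791] w 0.0427 F [ 0.7 -0.2  0.2]
x [-0.935  0.355 -0.001] y [ 0.355  0.935 -0.003] z [-0.    -0.003 -1.   ] grasp [ 0.3974 -0.2215  0.0242]
grasp in cup [-0.238  -0.201   0.0242]
```

View pics/w22.png

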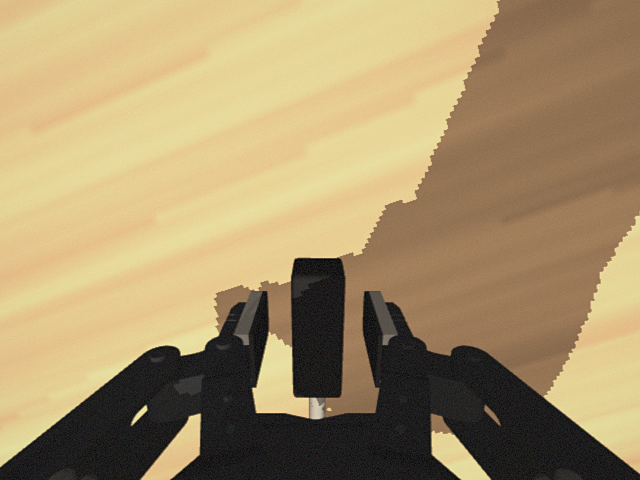

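Call:
servo_tool(deltas=[{"tx": 0, "ty": 0, "tz": -0.002, "wx": 0, "wy": 0, "wz": 0, "claw": 0}, {"tx": 0, "ty": 0, "tz": -0.002, "wx": 0, "wy": 0, "wz": 0, "claw": 1}, {"tx": 0, "ty": 0, "tz": -0.002, "wx": 0, "wy": 0, "wz": 0, "claw": 1}, {"tx": 0, "ty": 0, "tz": -0.002, "wx": 0, "wy": 0, "wz": 0, "claw": 1}, {"tx": 0, "ty": 0, "tz": -0.002, "wx": 0, "wy": 0, "wz": 0, "claw": 1}, {"tx": 0, "ty": 0, "tz": -0.002, "wx": 0, "wy": 0, "wz": 0, "claw": 1}, {"tx": 0, "ty": 0, "tz": -0.002, "wx": 0, "wy": 0, "wz": 0, "claw": 1}, {"tx": 0, "ty": 0, "tz": -0.002, "wx": 0, "wy": 0, "wz": 0, "claw": 1}, {"tx": 0, "ty": 0, "tz": -0.002, "wx": 0, "wy": 0, "wz": 0, "claw": 1}, {"tx": 0, "ty": 0, "tz": -0.002, "wx": 0, "wy": 0, "wz": 0, "claw": 1}], force=80)

```text
t: 42.35
eef_pos: [0.3973, -0.221, 0.177]
ee_rot: [-0.0, 0.18, 0.984, -0.001]
wrist_force: [-1.9, 0.9, 5.3]
width: 0.0201
```

```bash
python3 st.py;  python3 - <<'E'
from h import *
w=snap('wrist','w23.png')
E
```

```text
t 42.35 q [ 0.12   0.243  0.311  2.133 -0.102  0.779  1.703] p [ 0.3973 -0.221   0.177 ] w 0.0201 F [-1.9  0.9  5.3]
x [-0.935  0.355 -0.   ] y [ 0.355  0.935 -0.003] z [-0.001 -0.002 -1.   ] grasp [ 0.3972 -0.2214  0.022 ]
grasp in cup [-0.2382 -0.2008  0.022 ]
```

View pics/w23.png

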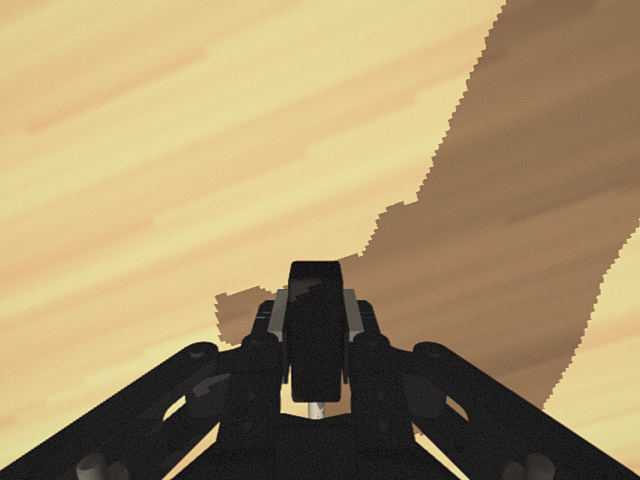

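Call:
servo_tool(deltas=[{"tx": 0, "ty": 0, "tz": 0.02, "wx": 0, "wy": 0, "wz": 0, "claw": 1}, {"tx": 0, "ty": 0, "tz": 0.05, "wx": 0, "wy": 0, "wz": 0, "claw": 1}, {"tx": 0.02, "ty": -0.006, "tz": 0.07, "wx": 0, "wy": 0, "wz": 5, "claw": 1}, {"tx": 0.04, "ty": -0.013, "tz": 0.07, "wx": 0, "wy": 0, "wz": 12, "claw": 1}, {"tx": 0.06, "ty": -0.02, "tz": 0.06, "wx": 0, "wy": 0, "wz": 19, "claw": 1}, {"tx": 0.07, "ty": -0.025, "tz": 0.05, "wx": 0, "wy": 0, "wz": 25, "claw": 1}, {"tx": 0.076, "ty": -0.027, "tz": 0.044, "wx": 0, "wy": 0, "wz": 25, "claw": 1}, {"tx": 0.076, "ty": -0.027, "tz": 0.044, "wx": 0, "wy": 0, "wz": 25, "claw": 1}, {"tx": 0.076, "ty": -0.027, "tz": 0.044, "wx": 0, "wy": 0, "wz": 25, "claw": 1}, {"tx": 0.076, "ty": -0.027, "tz": 0.044, "wx": 0, "wy": 0, "wz": 25, "claw": 1}])

```text
t: 43.65
eef_pos: [0.4732, -0.2479, 0.2212]
ee_rot: [0.0, -0.036, 0.999, -0.001]
wrist_force: [0.3, -0.6, -1.6]
width: 0.0203
```

```bash
python3 st.py;  python3 - <<'E'
from h import *
import pickle
for n in('scene','top'): 
    s=robot.snapshot(n); pickle.dump(s,open(n+'24.pkl','wb'))
    b=(300,290,120,90) if n=='scene' else (350,190,110,90)
    cv2.imwrite('pics/%s24.png'%n,cv2.resize(s['img'][b[1]:b[1]+b[3],b[0]:b[0]+b[2],::-1],None,fx=6.5,fy=6.5,interpolation=cv2.INTER_CUBIC))
w=snap('wrist','w24.png')
E
```

```text
t 43.65 q [ 0.162  0.321  0.27   1.91  -0.103  0.923  2.125] p [ 0.4732 -0.2479  0.2212] w 0.0203 F [ 0.3 -0.6 -1.6]
x [-0.997 -0.073 -0.001] y [-0.073  0.997 -0.003] z [ 0.001 -0.003 -1.   ] grasp [ 0.4733 -0.2484  0.0662]
grasp in cup [-0.1643 -0.2333  0.0662]
```

View pics/scene24.png

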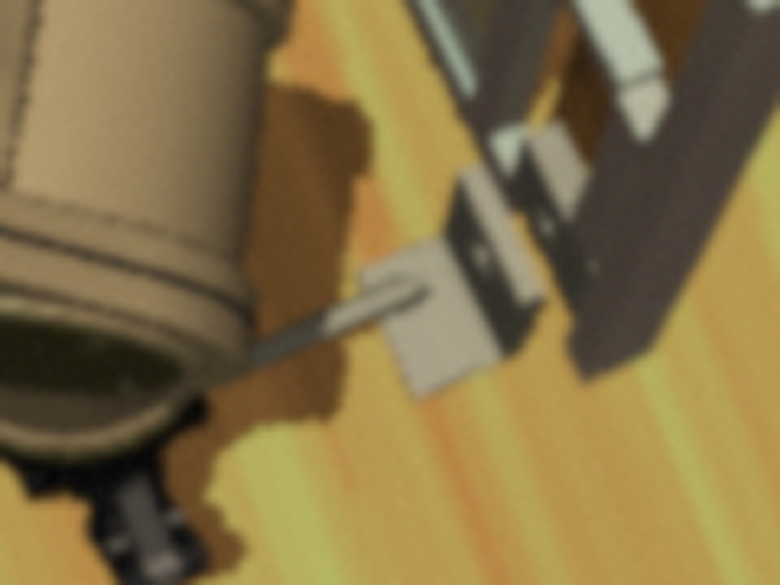

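View pics/top24.png

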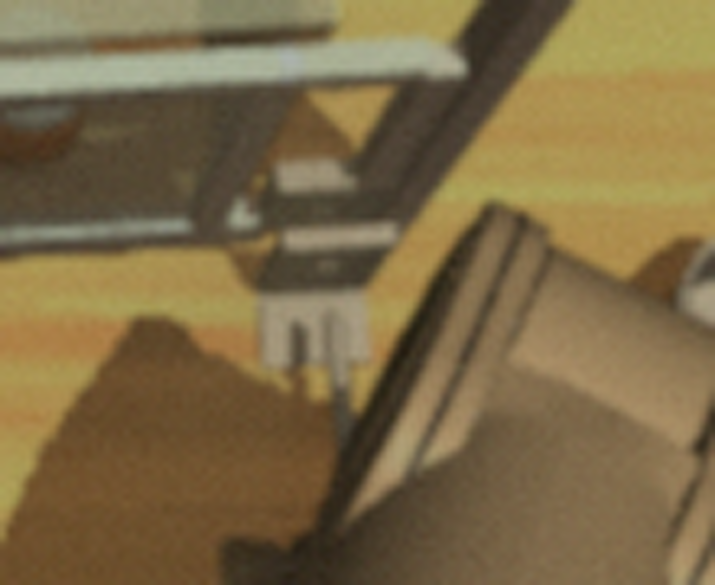

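View pics/w24.png

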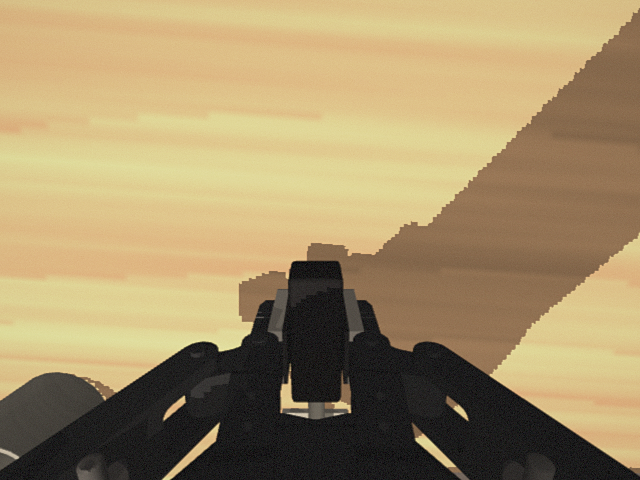

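Run:
```python
from h import *
import pickle
c=np.load('cup.npz');O,x,d=c['O'],c['x'],c['y']
st=robot.state(); R=Rq(st['ee_rot']); g=st['eef_pos']+.166*R[:,2]; pd=-R[:,0]
print('axis pt',g.round(4),'dir',pd.round(4))
for n,b in(('scene',(300,290)),('top',(350,190))):
    s=pickle.load(open(n+'24.pkl','rb'))
    print(n)
    for k in(.05,.08,.1,.1125,.1325): u=np.array(proj(s,g+pd*k)); print(k,u.round(2),'crop',((u-b)*6.5).round(0))
    for nm,p in dict(hole=(-.028,-.235,.055),tL=(-.028,-.213,.08),tR=(-.028,-.257,.08),tLb=(-.02,-.213,.08),tRb=(-.02,-.257,.08),fL=(-.058,-.213,.004),fR=(-.058,-.257,.004)).items():
        for off in((0,0),(-.0035,.002)):
            u=np.array(proj(s,np.r_[O+(p[0]+off[0])*x+(p[1]+off[1])*d,p[2]])); print(nm,off,u.round(1),'crop',((u-b)*6.5).round(0))
```

```text
axis pt [ 0.4734 -0.2484  0.0551] dir [9.973e-01 7.330e-02 5.000e-04]
scene
0.05 [335.21 345.2 ] crop [229. 359.]
0.08 [349.12 338.94] crop [319. 318.]
0.1 [358.34 334.79] crop [379. 291.]
0.1125 [364.07 332.2 ] crop [416. 274.]
0.1325 [373.22 328.08] crop [476. 248.]
hole (0, 0) [375.3 328.1] crop [489. 248.]
hole (-0.0035, 0.002) [373.2 327.9] crop [476. 247.]
tL (0, 0) [371.3 315. ] crop [463. 162.]
tL (-0.0035, 0.002) [369.2 314.8] crop [450. 161.]
tR (0, 0) [381.3 335.3] crop [529. 294.]
tR (-0.0035, 0.002) [379.2 335.1] crop [515. 293.]
tLb (0, 0) [375.  313.3] crop [487. 151.]
tLb (-0.0035, 0.002) [372.9 313.1] crop [474. 150.]
tRb (0, 0) [385.  333.6] crop [553. 283.]
tRb (-0.0035, 0.002) [383.  333.4] crop [539. 282.]
fL (0, 0) [355.5 330.4] crop [361. 262.]
fL (-0.0035, 0.002) [353.6 330.2] crop [348. 261.]
fR (0, 0) [364.9 349.8] crop [422. 389.]
fR (-0.0035, 0.002) [362.9 349.6] crop [409. 387.]
top
0.05 [403.37 261.33] crop [347. 464.]
0.08 [402.24 249.7 ] crop [340. 388.]
0.1 [401.49 242.02] crop [335. 338.]
0.1125 [401.03 237.24] crop [332. 307.]
0.1325 [400.29 229.63] crop [327. 258.]
hole (0, 0) [400.8 228.2] crop [330. 248.]
hole (-0.0035, 0.002) [400.2 229.6] crop [326. 257.]
tL (0, 0) [393.7 226.3] crop [284. 236.]
tL (-0.0035, 0.002) [393.  227.7] crop [280. 245.]
tR (0, 0) [411.2 225.3] crop [398. 229.]
tR (-0.0035, 0.002) [410.5 226.7] crop [393. 238.]
tLb (0, 0) [393.4 223.2] crop [282. 216.]
tLb (-0.0035, 0.002) [392.7 224.6] crop [278. 225.]
tRb (0, 0) [410.8 222.2] crop [395. 209.]
tRb (-0.0035, 0.002) [410.2 223.6] crop [391. 218.]
fL (0, 0) [390.5 244.4] crop [263. 353.]
fL (-0.0035, 0.002) [389.9 245.7] crop [259. 362.]
fR (0, 0) [407.1 243.4] crop [371. 347.]
fR (-0.0035, 0.002) [406.4 244.7] crop [367. 356.]
```

Run:
```python
import pickle,cv2,numpy as np
for n,b in(('scene',(338,308,54,48)),('top',(382,214,36,52))):
    s=pickle.load(open(n+'24.pkl','rb'));k=11
    im=cv2.resize(s['img'][b[1]:b[1]+b[3],b[0]:b[0]+b[2],::-1],None,fx=k,fy=k,interpolation=cv2.INTER_LANCZOS4)
    im=np.clip(im.astype(float)*1.5,0,255).astype(np.uint8)
    for i in range(0,b[2],5): cv2.putText(im,str(b[0]+i),(int((i+.5)*k)-10,8),0,.3,(0,0,255)); cv2.line(im,(int((i+.5)*k),10),(int((i+.5)*k),14),(0,0,255))
    for i in range(0,b[3],5): cv2.putText(im,str(b[1]+i),(0,int((i+.5)*k)+3),0,.3,(0,0,255)); cv2.line(im,(22,int((i+.5)*k)),(28,int((i+.5)*k)),(0,0,255))
    cv2.imwrite('pics/%s24z.png'%n,im)
```

```text
(no output)
```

View pics/scene24z.png

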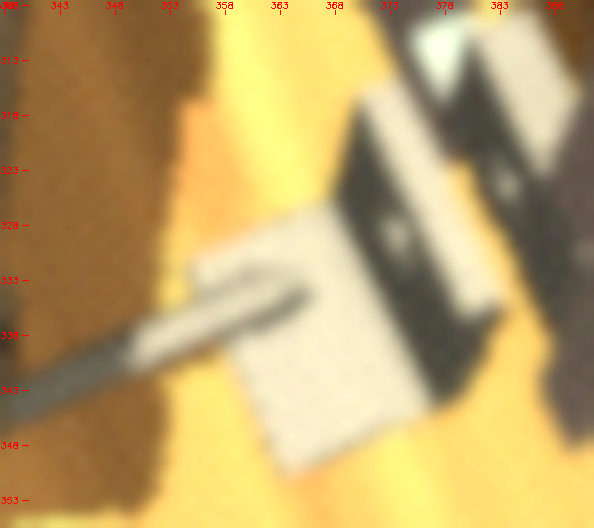

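View pics/top24z.png

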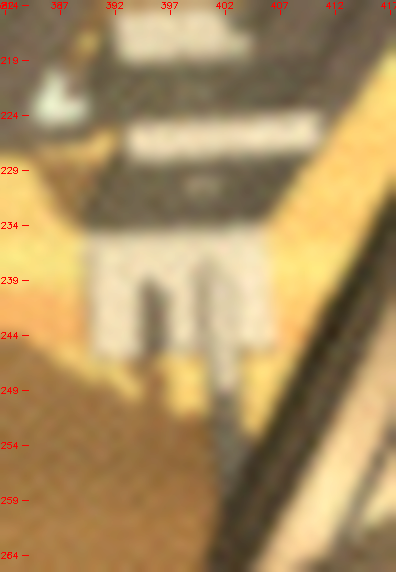

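Call:
servo_tool(deltas=[{"tx": 0, "ty": -0.001, "tz": 0, "wx": 0, "wy": 0, "wz": 0, "claw": 1}, {"tx": 0.006, "ty": -0.0006, "tz": 0, "wx": 0, "wy": 0, "wz": 0, "claw": 1}, {"tx": 0.012, "ty": -0.0001, "tz": 0, "wx": 0, "wy": 0, "wz": 0, "claw": 1}, {"tx": 0.016, "ty": 0.0002, "tz": 0, "wx": 0, "wy": 0, "wz": 0, "claw": 1}, {"tx": 0.02, "ty": 0.0005, "tz": 0, "wx": 0, "wy": 0, "wz": 0, "claw": 1}, {"tx": 0.023, "ty": 0.0007, "tz": 0, "wx": 0, "wy": 0, "wz": 0, "claw": 1}, {"tx": 0.026, "ty": 0.0009, "tz": 0, "wx": 0, "wy": 0, "wz": 0, "claw": 1}, {"tx": 0.028, "ty": 0.0011, "tz": 0, "wx": 0, "wy": 0, "wz": 0, "claw": 1}, {"tx": 0.03, "ty": 0.0012, "tz": 0, "wx": 0, "wy": 0, "wz": 0, "claw": 1}, {"tx": 0.03, "ty": 0.0012, "tz": 0, "wx": 0, "wy": 0, "wz": 0, "claw": 1}])

```text
t: 45.05
eef_pos: [0.5034, -0.2468, 0.2208]
ee_rot: [0.0, -0.037, 0.999, -0.001]
wrist_force: [-0.7, 0.0, -1.2]
width: 0.0208
```

```bash
python3 st.py;cat > z.py <<'E'
import pickle,cv2,numpy as np,sys
from h import *
t=sys.argv[1]
for n,b in(('scene',(338,300,60,54)),('top',(376,206,50,54))):
    s=robot.snapshot(n);k=10
    im=cv2.resize(s['img'][b[1]:b[1]+b[3],b[0]:b[0]+b[2],::-1],None,fx=k,fy=k,interpolation=cv2.INTER_LANCZOS4)
    im=np.clip(im.astype(float)*1.5,0,255).astype(np.uint8)
    cv2.imwrite('pics/%s%sz.png'%(n,t),im)
E
python3 z.py 25
```

```text
t 45.05 q [ 0.152  0.373  0.263  1.841 -0.114  0.942  2.109] p [ 0.5034 -0.2468  0.2208] w 0.0208 F [-0.7  0.  -1.2]
x [-0.997 -0.074 -0.   ] y [-0.074  0.997 -0.003] z [ 0.    -0.003 -1.   ] grasp [ 0.5035 -0.2472  0.0658]
grasp in cup [-0.1341 -0.2343  0.0658]
```

View pics/scene25z.png

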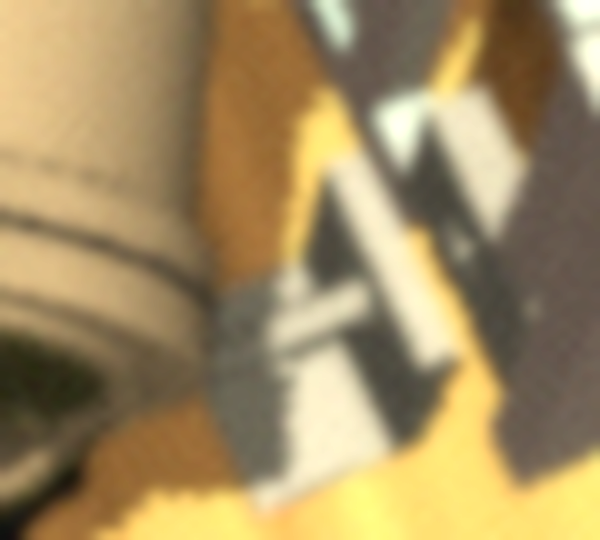

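View pics/top25z.png

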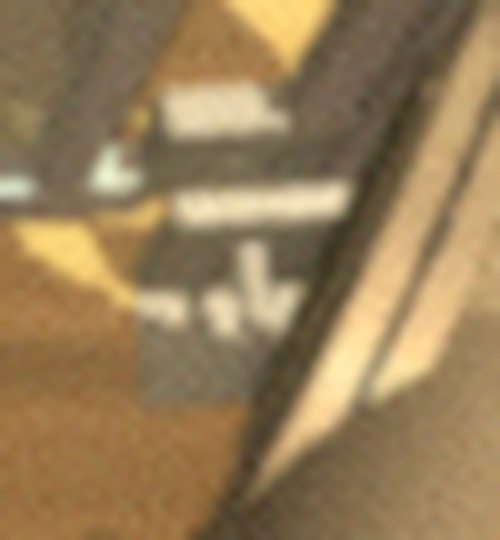

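Call:
servo_tool(deltas=[{"tx": 0.003, "ty": 0.0002, "tz": 0, "wx": 0, "wy": 0, "wz": 0, "claw": 1}, {"tx": 0.006, "ty": 0.0004, "tz": 0, "wx": 0, "wy": 0, "wz": 0, "claw": 1}, {"tx": 0.009, "ty": 0.0007, "tz": 0, "wx": 0, "wy": 0, "wz": 0, "claw": 1}, {"tx": 0.012, "ty": 0.0009, "tz": 0, "wx": 0, "wy": 0, "wz": 0, "claw": 1}, {"tx": 0.014, "ty": 0.001, "tz": 0, "wx": 0, "wy": 0, "wz": 0, "claw": 1}, {"tx": 0.016, "ty": 0.0012, "tz": 0, "wx": 0, "wy": 0, "wz": 0, "claw": 1}, {"tx": 0.018, "ty": 0.0013, "tz": 0, "wx": 0, "wy": 0, "wz": 0, "claw": 1}, {"tx": 0.02, "ty": 0.0015, "tz": 0, "wx": 0, "wy": 0, "wz": 0, "claw": 1}, {"tx": 0.022, "ty": 0.0016, "tz": 0, "wx": 0, "wy": 0, "wz": 0, "claw": 1}, {"tx": 0.022, "ty": 0.0016, "tz": 0, "wx": 0, "wy": 0, "wz": 0, "claw": 1}])

```text
t: 46.4
eef_pos: [0.5254, -0.2452, 0.2208]
ee_rot: [0.0, -0.037, 0.999, -0.001]
wrist_force: [-0.0, -0.3, -1.1]
width: 0.0201
```

```bash
python3 st.py
```

```text
t 46.4 q [ 0.144  0.41   0.258  1.789 -0.122  0.957  2.096] p [ 0.5254 -0.2452  0.2208] w 0.0201 F [-0.  -0.3 -1.1]
x [-0.997 -0.074 -0.   ] y [-0.074  0.997 -0.003] z [ 0.    -0.003 -1.   ] grasp [ 0.5255 -0.2456  0.0658]
grasp in cup [-0.112  -0.2343  0.0658]
```

Call:
servo_tool(deltas=[{"tx": 0.005, "ty": 0.0004, "tz": 0, "wx": 0, "wy": 0, "wz": 0, "claw": 1}, {"tx": 0.01, "ty": 0.0007, "tz": 0, "wx": 0, "wy": 0, "wz": 0, "claw": 1}, {"tx": 0.015, "ty": 0.0011, "tz": 0, "wx": 0, "wy": 0, "wz": 0, "claw": 1}, {"tx": 0.02, "ty": 0.0015, "tz": 0, "wx": 0, "wy": 0, "wz": 0, "claw": 1}, {"tx": 0.024, "ty": 0.0018, "tz": 0, "wx": 0, "wy": 0, "wz": 0, "claw": 1}, {"tx": 0.028, "ty": 0.0021, "tz": 0, "wx": 0, "wy": 0, "wz": 0, "claw": 1}, {"tx": 0.031, "ty": 0.0023, "tz": 0, "wx": 0, "wy": 0, "wz": 0, "claw": 1}, {"tx": 0.034, "ty": 0.0025, "tz": 0, "wx": 0, "wy": 0, "wz": 0, "claw": 1}, {"tx": 0.036, "ty": 0.0026, "tz": 0, "wx": 0, "wy": 0, "wz": 0, "claw": 1}, {"tx": 0.036, "ty": 0.0026, "tz": 0, "wx": 0, "wy": 0, "wz": 0, "claw": 1}])

```text
t: 47.65
eef_pos: [0.5614, -0.2426, 0.2207]
ee_rot: [0.0, -0.037, 0.999, -0.001]
wrist_force: [-0.6, -0.7, -0.8]
width: 0.0205
```

```bash
python3 st.py; python3 z.py 26
```

```text
t 47.65 q [ 0.133  0.47   0.251  1.702 -0.132  0.985  2.075] p [ 0.5614 -0.2426  0.2207] w 0.0205 F [-0.6 -0.7 -0.8]
x [-0.997 -0.074 -0.   ] y [-0.074  0.997 -0.003] z [ 0.    -0.003 -1.   ] grasp [ 0.5614 -0.243   0.0657]
grasp in cup [-0.076  -0.2344  0.0657]
```

View pics/scene26z.png

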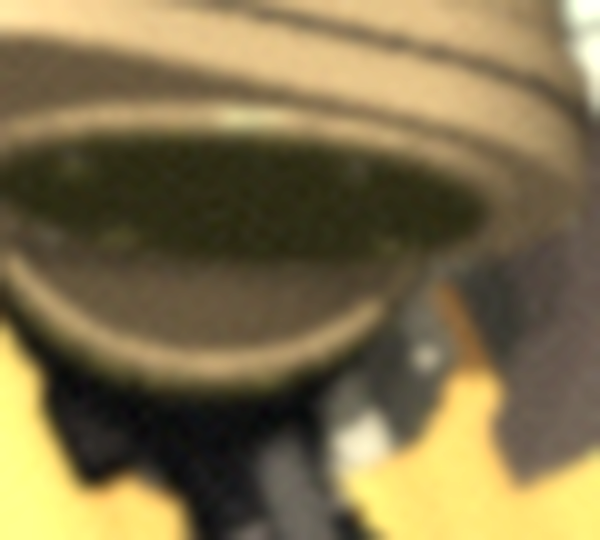

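Call:
servo_tool(deltas=[{"tx": 0.001, "ty": 0, "tz": 0, "wx": 0, "wy": 0, "wz": 0, "claw": 1}, {"tx": 0.002, "ty": 0.0001, "tz": 0, "wx": 0, "wy": 0, "wz": 0, "claw": 1}, {"tx": 0.003, "ty": 0.0002, "tz": 0, "wx": 0, "wy": 0, "wz": 0, "claw": 1}, {"tx": 0.004, "ty": 0.0003, "tz": 0, "wx": 0, "wy": 0, "wz": 0, "claw": 1}, {"tx": 0.005, "ty": 0.0004, "tz": 0, "wx": 0, "wy": 0, "wz": 0, "claw": 1}, {"tx": 0.005, "ty": 0.0004, "tz": 0, "wx": 0, "wy": 0, "wz": 0, "claw": 1}, {"tx": 0.006, "ty": 0.0004, "tz": 0, "wx": 0, "wy": 0, "wz": 0, "claw": 1}, {"tx": 0.006, "ty": 0.0004, "tz": 0, "wx": 0, "wy": 0, "wz": 0, "claw": 1}, {"tx": 0.007, "ty": 0.0005, "tz": 0, "wx": 0, "wy": 0, "wz": 0, "claw": 1}, {"tx": 0.007, "ty": 0.0005, "tz": 0, "wx": 0, "wy": 0, "wz": 0, "claw": 1}])

```text
t: 49.0
eef_pos: [0.5681, -0.2422, 0.2207]
ee_rot: [-0.0, -0.037, 0.999, -0.001]
wrist_force: [-2.2, -0.2, -0.4]
width: 0.0206
```

```bash
python3 st.py
```

```text
t 49.0 q [ 0.132  0.482  0.249  1.684 -0.134  0.991  2.072] p [ 0.5681 -0.2422  0.2207] w 0.0206 F [-2.2 -0.2 -0.4]
x [-0.997 -0.073  0.001] y [-0.073  0.997 -0.003] z [-0.    -0.003 -1.   ] grasp [ 0.5681 -0.2426  0.0657]
grasp in cup [-0.0693 -0.2344  0.0657]
```

Call:
servo_tool(deltas=[{"tx": 0.0005, "ty": 0, "tz": 0, "wx": 0, "wy": 0, "wz": 0, "claw": 1}, {"tx": 0.001, "ty": 0.0001, "tz": 0, "wx": 0, "wy": 0, "wz": 0, "claw": 1}, {"tx": 0.001, "ty": 0.0001, "tz": 0, "wx": 0, "wy": 0, "wz": 0, "claw": 1}, {"tx": 0.0015, "ty": 0.0001, "tz": 0, "wx": 0, "wy": 0, "wz": 0, "claw": 1}, {"tx": 0.0015, "ty": 0.0001, "tz": 0, "wx": 0, "wy": 0, "wz": 0, "claw": 1}, {"tx": 0.002, "ty": 0.0001, "tz": 0, "wx": 0, "wy": 0, "wz": 0, "claw": 1}, {"tx": 0.002, "ty": 0.0001, "tz": 0, "wx": 0, "wy": 0, "wz": 0, "claw": 1}, {"tx": 0.002, "ty": 0.0001, "tz": 0, "wx": 0, "wy": 0, "wz": 0, "claw": 1}, {"tx": 0.002, "ty": 0.0001, "tz": 0, "wx": 0, "wy": 0, "wz": 0, "claw": 1}, {"tx": 0.002, "ty": 0.0001, "tz": 0, "wx": 0, "wy": 0, "wz": 0, "claw": 1}])

```text
t: 50.25
eef_pos: [0.5688, -0.2424, 0.2203]
ee_rot: [-0.002, -0.036, 0.999, -0.001]
wrist_force: [-10.2, 1.6, 4.3]
width: 0.0203
```

```bash
python3 st.py; python3 -c "
from h import *
snap('wrist','w27.png')"
```

```text
t 50.25 q [ 0.131  0.485  0.25   1.681 -0.134  0.996  2.071] p [ 0.5688 -0.2424  0.2203] w 0.0203 F [-10.2   1.6   4.3]
x [-0.997 -0.073  0.004] y [-0.073  0.997 -0.001] z [-0.004 -0.002 -1.   ] grasp [ 0.5682 -0.2427  0.0653]
grasp in cup [-0.0692 -0.2345  0.0653]
```

View pics/w27.png

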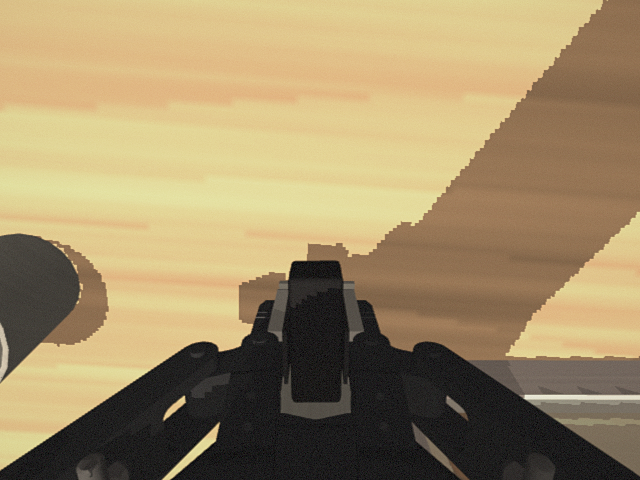

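Call:
servo_tool(deltas=[{"tx": -0.0015, "ty": 0, "tz": 0, "wx": 0, "wy": 0, "wz": 0, "claw": 1}, {"tx": -0.0015, "ty": 0, "tz": 0, "wx": 0, "wy": 0, "wz": 0, "claw": 0.3}, {"tx": -0.0015, "ty": 0, "tz": 0, "wx": 0, "wy": 0, "wz": 0, "claw": -0.2}, {"tx": -0.0015, "ty": 0, "tz": 0, "wx": 0, "wy": 0, "wz": 0, "claw": -0.3}, {"tx": -0.0015, "ty": 0, "tz": 0, "wx": 0, "wy": 0, "wz": 0, "claw": -0.3}, {"tx": -0.0015, "ty": 0, "tz": 0.01, "wx": 0, "wy": 0, "wz": 0, "claw": -0.3}, {"tx": -0.003, "ty": 0, "tz": 0.03, "wx": 0, "wy": 0, "wz": 0, "claw": -0.3}, {"tx": -0.01, "ty": 0, "tz": 0.06, "wx": 0, "wy": 0, "wz": 0, "claw": -0.3}, {"tx": -0.03, "ty": 0, "tz": 0.1, "wx": 0, "wy": 0, "wz": 0, "claw": -0.3}, {"tx": -0.06, "ty": 0, "tz": 0.13, "wx": 0, "wy": 0, "wz": 0, "claw": -0.3}])

```text
t: 51.55
eef_pos: [0.51, -0.2421, 0.3541]
ee_rot: [0.002, -0.037, 0.999, -0.002]
wrist_force: [-0.5, -0.4, 0.5]
width: 0.0556
```

Call:
servo_tool(deltas=[{"tx": -0.02, "ty": 0.05, "tz": 0, "wx": 0, "wy": 0, "wz": 0, "claw": -0.3}, {"tx": -0.04, "ty": 0.1, "tz": 0, "wx": 0, "wy": 0, "wz": 0, "claw": -0.3}, {"tx": -0.06, "ty": 0.15, "tz": 0, "wx": 0, "wy": 0, "wz": 0, "claw": -0.3}, {"tx": -0.07, "ty": 0.2, "tz": 0, "wx": 0, "wy": 0, "wz": 0, "claw": -0.3}, {"tx": -0.08, "ty": 0.25, "tz": 0, "wx": 0, "wy": 0, "wz": 0, "claw": -0.3}, {"tx": -0.08, "ty": 0.3, "tz": 0, "wx": 0, "wy": 0, "wz": 0, "claw": -0.3}, {"tx": -0.08, "ty": 0.35, "tz": 0, "wx": 0, "wy": 0, "wz": 0, "claw": -0.3}, {"tx": -0.08, "ty": 0.4, "tz": 0, "wx": 0, "wy": 0, "wz": 0, "claw": -0.3}, {"tx": -0.08, "ty": 0.4, "tz": 0, "wx": 0, "wy": 0, "wz": 0, "claw": -0.3}, {"tx": -0.08, "ty": 0.4, "tz": 0, "wx": 0, "wy": 0, "wz": 0, "claw": -0.3}])

```text
t: 52.8
eef_pos: [0.4304, 0.1573, 0.3517]
ee_rot: [0.001, -0.037, 0.999, -0.001]
wrist_force: [-0.1, -0.8, 0.8]
width: 0.0552
```

```bash
python3 st.py; python3 z.py 28; python3 -c "
from h import *
s=snap('scene','s28.png');snap('top','t28.png')"
```

```text
t 52.8 q [-0.33   0.011 -0.121  1.948  0.005  1.183  1.19 ] p [0.4304 0.1573 0.3517] w 0.0552 F [-0.1 -0.8  0.8]
x [-0.997 -0.073 -0.001] y [-0.073  0.997 -0.003] z [ 0.001 -0.003 -1.   ] grasp [0.4306 0.1568 0.1967]
grasp in cup [-0.1773  0.1739  0.1967]
```

View pics/scene28z.png

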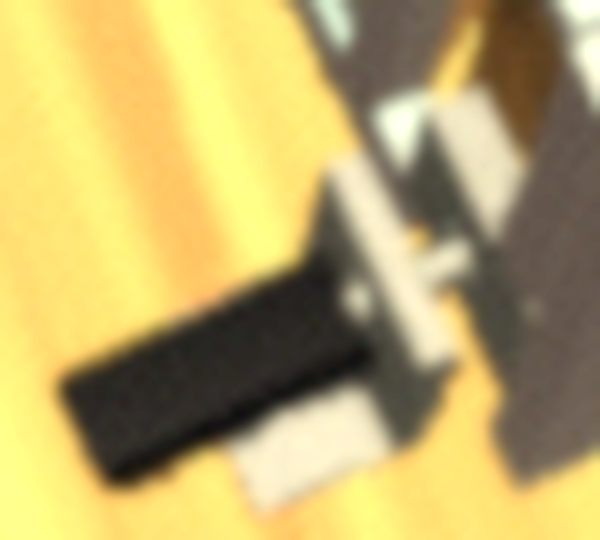

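View pics/s28.png

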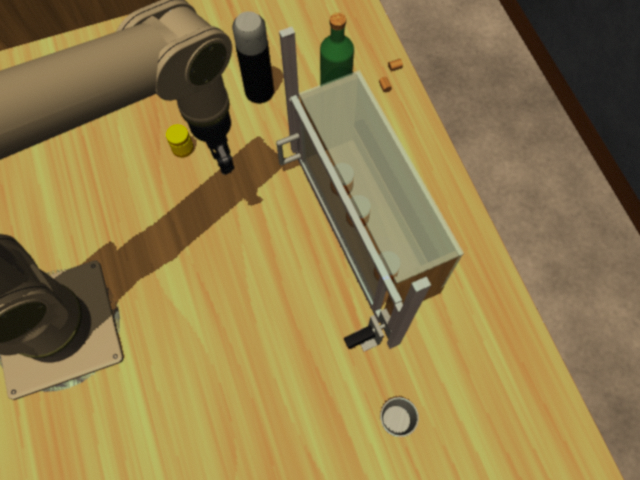

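View pics/top28z.png

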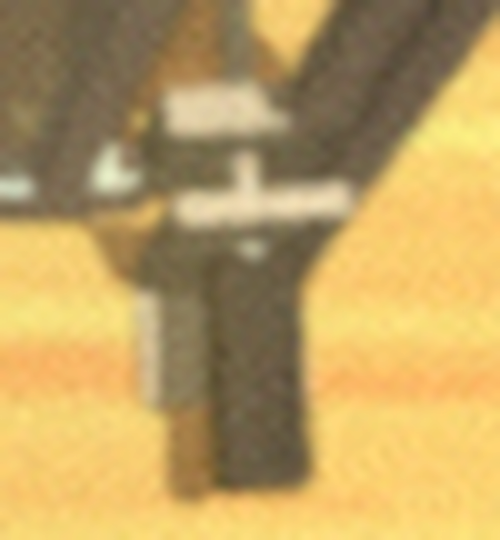

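Run:
```python
from h import *
c=np.load('cup.npz');O,x,d=c['O']-.0035*c['x']+.001*c['y'],c['x'],c['y']
S=robot.snapshot('scene');T=robot.snapshot('top')
def tc(p): q=p[:2]-O; return ((q@x).round(4),(q@d).round(4))
print('back-left top',tc(onz(S,338+6.2-.5,300+38.2-.5,.066)))
print('T back',tc(onz(T,376+21.5-.5,206+48.5-.5,.066)),tc(onz(T,376+31-.5,206+48.5-.5,.066)))
for n,s in(('S',S),):
    for uv in((344,177),(358,208),(387.5,260)): print(tc(onz(s,*uv,.066)))
def mot(a):
    for uv in a: print(uv)
w=snap('wrist','w28.png'); print(robot.state()['wrist_force'])
```

```text
back-left top (np.float64(-0.0906), np.float64(-0.2298))
T back (np.float64(-0.093), np.float64(-0.2181)) (np.float64(-0.0944), np.float64(-0.2419))
(np.float64(0.0581), np.float64(0.0868))
(np.float64(0.0539), np.float64(0.0084))
(np.float64(0.0585), np.float64(-0.1214))
[ 0.65078734  0.0674687  -0.02886246]
```

View pics/t28.png

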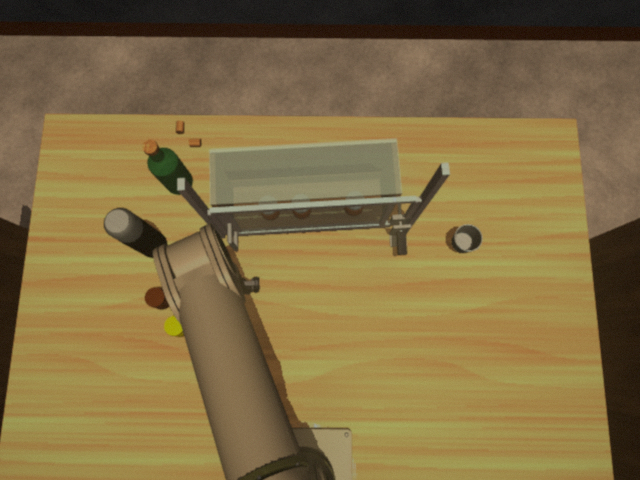

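Call:
servo_tool(deltas=[{"tx": 0, "ty": -0.05, "tz": 0, "wx": 0, "wy": 0, "wz": 0, "claw": 1}, {"tx": 0, "ty": -0.1, "tz": 0, "wx": 0, "wy": 0, "wz": 0, "claw": 1}, {"tx": 0.01, "ty": -0.15, "tz": 0, "wx": 0, "wy": 0, "wz": 0, "claw": 1}, {"tx": 0.02, "ty": -0.2, "tz": 0, "wx": 0, "wy": 0, "wz": 0, "claw": 1}, {"tx": 0.03, "ty": -0.25, "tz": 0, "wx": 0, "wy": 0, "wz": 0, "claw": 1}, {"tx": 0.05, "ty": -0.3, "tz": 0, "wx": 0, "wy": 0, "wz": 0, "claw": 1}, {"tx": 0.06, "ty": -0.35, "tz": 0, "wx": 0, "wy": 0, "wz": 0, "claw": 1}, {"tx": 0.065, "ty": -0.404, "tz": 0, "wx": 0, "wy": 0, "wz": 0, "claw": 1}, {"tx": 0.065, "ty": -0.404, "tz": 0, "wx": 0, "wy": 0, "wz": 0, "claw": 1}, {"tx": 0.065, "ty": -0.404, "tz": 0, "wx": 0, "wy": 0, "wz": 0, "claw": 1}])

```text
t: 54.4
eef_pos: [0.4952, -0.2459, 0.3505]
ee_rot: [-0.0, -0.037, 0.999, -0.001]
wrist_force: [0.0, 0.5, -0.8]
width: 0.0003
```

Call:
servo_tool(deltas=[{"tx": 0, "ty": 0, "tz": -0.03, "wx": 0, "wy": 0, "wz": 0, "claw": 1}, {"tx": 0, "ty": 0, "tz": -0.06, "wx": 0, "wy": 0, "wz": 0, "claw": 1}, {"tx": 0, "ty": 0, "tz": -0.09, "wx": 0, "wy": 0, "wz": 0, "claw": 1}, {"tx": 0, "ty": 0, "tz": -0.12, "wx": 0, "wy": 0, "wz": 0, "claw": 1}, {"tx": 0, "ty": 0, "tz": -0.133, "wx": 0, "wy": 0, "wz": 0, "claw": 1}, {"tx": 0, "ty": 0, "tz": -0.133, "wx": 0, "wy": 0, "wz": 0, "claw": 1}, {"tx": 0.005, "ty": 0.0004, "tz": -0.133, "wx": 0, "wy": 0, "wz": 0, "claw": 1}, {"tx": 0.01, "ty": 0.0007, "tz": -0.133, "wx": 0, "wy": 0, "wz": 0, "claw": 1}, {"tx": 0.015, "ty": 0.001, "tz": -0.133, "wx": 0, "wy": 0, "wz": 0, "claw": 1}, {"tx": 0.015, "ty": 0.001, "tz": -0.133, "wx": 0, "wy": 0, "wz": 0, "claw": 1}])

```text
t: 55.65
eef_pos: [0.5108, -0.2449, 0.218]
ee_rot: [0.0, -0.037, 0.999, -0.001]
wrist_force: [-1.3, -0.7, -0.5]
width: 0.0003
```

```bash
python3 st.py; python3 -c "
from h import *
snap('wrist','w29.png')"
```

```text
t 55.65 q [ 0.131  0.389  0.28   1.828 -0.127  0.941  2.111] p [ 0.5108 -0.2449  0.218 ] w 0.0003 F [-1.3 -0.7 -0.5]
x [-0.997 -0.074 -0.001] y [-0.074  0.997 -0.003] z [ 0.001 -0.003 -1.   ] grasp [ 0.5109 -0.2453  0.063 ]
grasp in cup [-0.1265 -0.233   0.063 ]
```

View pics/w29.png

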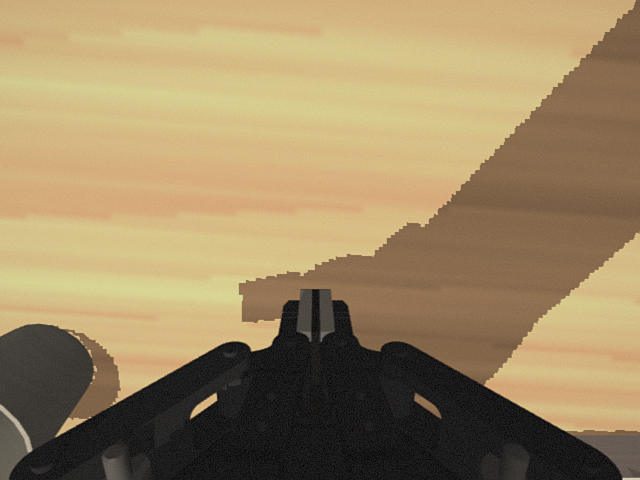

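Advance ~22 mm slowly to the expected home contact.

Call:
servo_tool(deltas=[{"tx": 0.004, "ty": 0.0003, "tz": 0, "wx": 0, "wy": 0, "wz": 0, "claw": 1}, {"tx": 0.008, "ty": 0.0006, "tz": 0, "wx": 0, "wy": 0, "wz": 0, "claw": 1}, {"tx": 0.011, "ty": 0.0008, "tz": 0, "wx": 0, "wy": 0, "wz": 0, "claw": 1}, {"tx": 0.013, "ty": 0.001, "tz": 0, "wx": 0, "wy": 0, "wz": 0, "claw": 1}, {"tx": 0.015, "ty": 0.0011, "tz": 0, "wx": 0, "wy": 0, "wz": 0, "claw": 1}, {"tx": 0.017, "ty": 0.0012, "tz": 0, "wx": 0, "wy": 0, "wz": 0, "claw": 1}, {"tx": 0.019, "ty": 0.0014, "tz": 0, "wx": 0, "wy": 0, "wz": 0, "claw": 1}, {"tx": 0.021, "ty": 0.0015, "tz": 0, "wx": 0, "wy": 0, "wz": 0, "claw": 1}, {"tx": 0.022, "ty": 0.0016, "tz": 0, "wx": 0, "wy": 0, "wz": 0, "claw": 1}, {"tx": 0.022, "ty": 0.0016, "tz": 0, "wx": 0, "wy": 0, "wz": 0, "claw": 1}])

```text
t: 56.95
eef_pos: [0.5321, -0.2435, 0.2176]
ee_rot: [-0.0, -0.037, 0.999, -0.001]
wrist_force: [-2.0, 1.0, 0.2]
width: -0.0003
```

```bash
python3 st.py
```

```text
t 56.95 q [ 0.125  0.426  0.275  1.777 -0.135  0.957  2.098] p [ 0.5321 -0.2435  0.2176] w -0.0003 F [-2.   1.   0.2]
x [-0.997 -0.073  0.   ] y [-0.073  0.997 -0.003] z [-0.    -0.003 -1.   ] grasp [ 0.5321 -0.2439  0.0626]
grasp in cup [-0.1053 -0.2331  0.0626]
```

Contact begins (-2 N); push a little more.

Call:
servo_tool(deltas=[{"tx": 0.001, "ty": 0, "tz": 0, "wx": 0, "wy": 0, "wz": 0, "claw": 1}, {"tx": 0.002, "ty": 0.0001, "tz": 0, "wx": 0, "wy": 0, "wz": 0, "claw": 1}, {"tx": 0.003, "ty": 0.0002, "tz": 0, "wx": 0, "wy": 0, "wz": 0, "claw": 1}, {"tx": 0.003, "ty": 0.0002, "tz": 0, "wx": 0, "wy": 0, "wz": 0, "claw": 1}, {"tx": 0.004, "ty": 0.0003, "tz": 0, "wx": 0, "wy": 0, "wz": 0, "claw": 1}, {"tx": 0.004, "ty": 0.0003, "tz": 0, "wx": 0, "wy": 0, "wz": 0, "claw": 1}, {"tx": 0.005, "ty": 0.0003, "tz": 0, "wx": 0, "wy": 0, "wz": 0, "claw": 1}, {"tx": 0.005, "ty": 0.0003, "tz": 0, "wx": 0, "wy": 0, "wz": 0, "claw": 1}, {"tx": 0.005, "ty": 0.0003, "tz": 0, "wx": 0, "wy": 0, "wz": 0, "claw": 1}, {"tx": 0.005, "ty": 0.0003, "tz": 0, "wx": 0, "wy": 0, "wz": 0, "claw": 1}])

```text
t: 58.2
eef_pos: [0.5343, -0.2441, 0.2164]
ee_rot: [-0.004, -0.036, 0.999, -0.001]
wrist_force: [-15.6, -0.2, 4.5]
width: -0.0003
```

```bash
python3 st.py
```

```text
t 58.2 q [ 0.124  0.434  0.276  1.768 -0.134  0.965  2.096] p [ 0.5343 -0.2441  0.2164] w -0.0003 F [-15.6  -0.2   4.5]
x [-0.997 -0.071  0.008] y [-0.071  0.997 -0.001] z [-0.008 -0.002 -1.   ] grasp [ 0.533  -0.2443  0.0614]
grasp in cup [-0.1044 -0.2336  0.0614]
```

Firm stop at 15 N: handle is against the bracket. Retreat and check.

Call:
servo_tool(deltas=[{"tx": -0.01, "ty": 0, "tz": 0, "wx": 0, "wy": 0, "wz": 0, "claw": 1}, {"tx": -0.03, "ty": 0, "tz": 0, "wx": 0, "wy": 0, "wz": 0, "claw": 1}, {"tx": -0.05, "ty": 0, "tz": 0.02, "wx": 0, "wy": 0, "wz": 0, "claw": 1}, {"tx": -0.06, "ty": 0, "tz": 0.06, "wx": 0, "wy": 0, "wz": 0, "claw": 1}, {"tx": -0.06, "ty": 0, "tz": 0.1, "wx": 0, "wy": 0, "wz": 0, "claw": 1}, {"tx": -0.06, "ty": 0.04, "tz": 0.13, "wx": 0, "wy": 0, "wz": 0, "claw": 1}, {"tx": -0.07, "ty": 0.09, "tz": 0.14, "wx": 0, "wy": 0, "wz": 0, "claw": 1}, {"tx": -0.08, "ty": 0.14, "tz": 0.14, "wx": 0, "wy": 0, "wz": 0, "claw": 1}, {"tx": -0.08, "ty": 0.19, "tz": 0.14, "wx": 0, "wy": 0, "wz": 0, "claw": 1}, {"tx": -0.08, "ty": 0.24, "tz": 0.14, "wx": 0, "wy": 0, "wz": 0, "claw": 1}])

```text
t: 59.45
eef_pos: [0.4571, -0.0014, 0.3585]
ee_rot: [0.001, -0.037, 0.999, -0.001]
wrist_force: [1.0, 0.3, 0.5]
width: 0.0001
```

Call:
servo_tool(deltas=[{"tx": 0, "ty": 0.05, "tz": 0, "wx": 0, "wy": 0, "wz": 0, "claw": 1}, {"tx": 0, "ty": 0.1, "tz": 0, "wx": 0, "wy": 0, "wz": 0, "claw": 1}, {"tx": 0, "ty": 0.15, "tz": 0, "wx": 0, "wy": 0, "wz": 0, "claw": 1}, {"tx": 0, "ty": 0.15, "tz": 0, "wx": 0, "wy": 0, "wz": 0, "claw": 1}, {"tx": 0, "ty": 0.15, "tz": 0, "wx": 0, "wy": 0, "wz": 0, "claw": 1}, {"tx": 0, "ty": 0.15, "tz": 0, "wx": 0, "wy": 0, "wz": 0, "claw": 1}, {"tx": 0, "ty": 0.15, "tz": 0, "wx": 0, "wy": 0, "wz": 0, "claw": 1}, {"tx": 0, "ty": 0.15, "tz": 0, "wx": 0, "wy": 0, "wz": 0, "claw": 1}, {"tx": 0, "ty": 0.15, "tz": 0, "wx": 0, "wy": 0, "wz": 0, "claw": 1}, {"tx": 0, "ty": 0.15, "tz": 0, "wx": 0, "wy": 0, "wz": 0, "claw": 1}])

```text
t: 60.7
eef_pos: [0.4573, 0.1468, 0.3578]
ee_rot: [0.0, -0.037, 0.999, -0.001]
wrist_force: [0.7, 0.2, 0.5]
width: 0.0003
```

```bash
python3 st.py; python3 z.py 30; python3 -c "
from h import *
snap('scene','s30.png')"
```

```text
t 60.7 q [-0.336  0.052 -0.072  1.892  0.007  1.198  1.233] p [0.4573 0.1468 0.3578] w 0.0003 F [0.7 0.2 0.5]
x [-0.997 -0.073 -0.   ] y [-0.073  0.997 -0.003] z [ 0.    -0.003 -1.   ] grasp [0.4574 0.1464 0.2028]
grasp in cup [-0.1514  0.1616  0.2028]
```

View pics/scene30z.png

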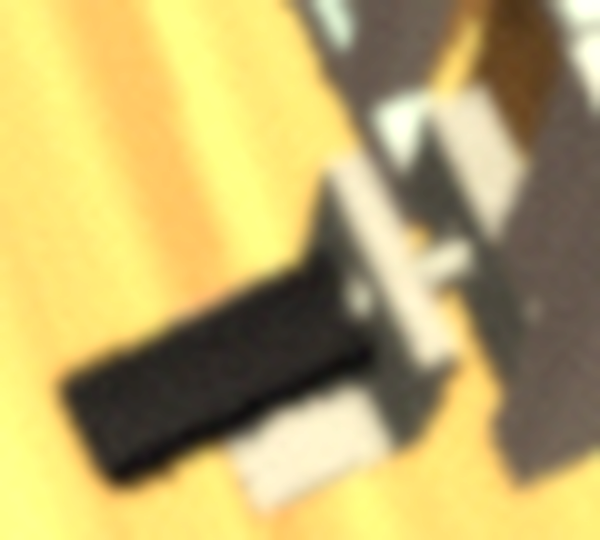

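View pics/s30.png

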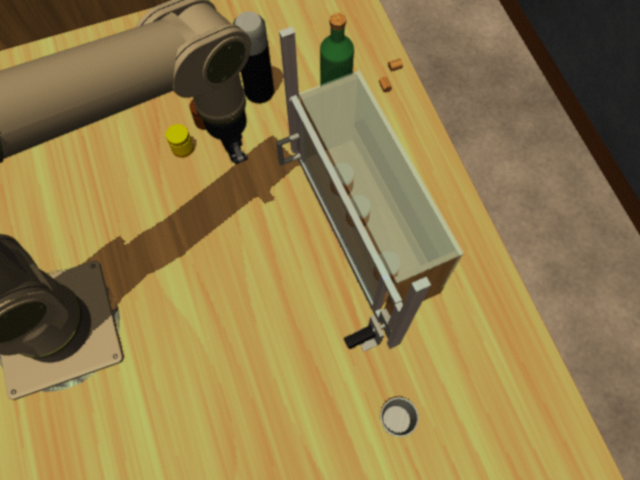

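```bash
python3 -c "
from h import *
print(robot.hand_in())"
```

```text
the job is handed in; nothing more can be done
None
```

I raised the sash to its stop, stood the three amber, white-lidded jars in the cupboard, and lowered the sash fully. I then pushed the lock pin through bracket and sash and handed the job in at about 61 s. The hand-in reported no verdict.

- **Jars:** in the last pictures all three are upright, with their axes about 54–58 mm behind the sash's middle plane, at y of about 87, 8 and −121 mm. The last one had moved about 35 mm sideways since I placed it, presumably the knock the task warns of, but it is still inside the limits.
- **Sash:** lowering ended at a firm stop of about 39 N. I read that as fully down.
- **Pin:** it stopped firmly at about 10 N when inserted, and again at about 15 N when I pushed on the back of the handle with the closed fingers. The rod shows beyond the bracket and behind the sash.
- **Disagreement:** the camera measurement put the back of the handle 3–5 mm short of home, so the tip would be about 70–72 mm in rather than 75. The second push moved nothing I could see, so I take the gap as measurement error or sag of the handle. Either reading passes the 62 mm limit.
- **Contacts:** the gripper lightly touched the left wall (about 8 N) while placing the third jar. Raising the sash ended with about 98 N in total at the wrist, under the 120 N limit.
- **Bystanders:** the flask, steel cup and tall bottle look unmoved, though I did not measure them. At the end the arm stood clear.

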